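# Raise the packing hood's window to its mark and slide the tub in

### The job

Get the packing hood ready: push its counterweighted front window up from beneath the lip until the pointer on the window is level with the point of the index clamped on the post, so that it stays there. Then slide the small round tub along the table under the raised window until the whole tub stands upright inside the hood, behind the window. Push with the fingers only: do not pinch the lip, do not lift or tip the tub, and leave everything else where it is.

Things in the scene. Friction and masses are not known exactly. Their poses are not given: they have to be found in the camera images.
- hood: Fixed bench hood, 406 mm wide, 0.47 m high: two steel posts, clear cheeks, white back and fan box, window in front. Origin on the table in the window's mid-plane, midway between posts; +x goes into the hood, y to its left, z up. Posts at y +-185 mm, 30 mm wide, front faces at x -17. Inside free for x 8 to 145 mm, y +-165 mm, up to z 229 mm.
- sash (a joint): Height of the window above its lowest stop, m, 0 to 0.19, + is up. Window: steel bottom rail (12 mm thick, 70 mm tall), clear pane, 332 mm wide, 235 mm tall; its lower edge is 5 mm + this value above the table. Counterweighted: stays where it is left, about 3 N (at most 5 N) moves it slowly either way.
- lip (a point): Middle of the underside of the window's lip, a level ledge on the bottom rail: 310 mm wide (hood y), 45 mm deep, 12 mm thick, rounded front edge. The point is 23 mm behind the front edge and 23 mm before the rail's front face (x -6 mm in the hood); the rail's lower edge is 57 mm below it. Rises with the window.
- lip_under: Lower 7 mm of the lip, steel, full depth; the part to push up on. Its frame is the window's: origin in the window's mid-plane, 62 mm below the lip's underside.
- lip_top: Upper 5 mm of the lip, a grey plastic strip 306 mm wide set back 9 mm from the front edge. Its frame is the window's: origin in the window's mid-plane, 62 mm below the lip's underside.
- pointer (a point): Tip of the small dark steel pointer at the left end of the lip, in front of the left post (hood y +179 mm); 6 mm higher than the lip's underside. Rises with the window.
- mark (a point): Tip of the index: an aluminium clamp, 28 mm tall, with a black line and a point, on the front of the left post, held by a black thumb screw on the post's outer side. It is 125 to 175 mm above the pointer's lowest position, and does not move. The window is right when pointer and mark have the same height.
- tub: Small white round tub, open, with a few ties in it, 70 mm across at the rim, about 56 mm at the foot, 45 mm high, some 80 g, loose on the table in front of the window. Origin at the centre of its underside.
- scissors: Grey kitchen shears lying closed and flat, 69 x 224 x 8 mm; a bystander. Origin at the centre of its underside.
- marker_pen: Marker pen lying flat, 17 x 140 x 19 mm; a bystander. Origin at the centre of its underside.
- label_roll: White label roll standing on its flat side, 92 mm across, 52 mm high; a bystander. Origin at the centre of its underside.
- date_stamp: Black hand stamp standing upright, 35 x 46 mm, 100 mm high; a bystander. Origin at the centre of its underside.
- steel_scoop: Small stainless scoop lying flat, 60 x 206 x 32 mm; a bystander. Origin at the centre of its underside.
- full_tray: White open food tray, 205 x 255 mm, 67 mm high, with green product in it; a bystander. Origin at the centre of its underside.

How it is judged:
By the outcome, as a careful person would: the job done as asked, in the order asked, and still so for the second after the job is handed in, with the robot touching nothing.
It also fails if it takes over 64 s, if anything falls off the work surface, if the arm or the gripper's body presses on something with over 40 N, if the wrist force passes 120 N, or if a joint passes its speed limit or range.

### The arm

A 7-joint arm with a two-finger parallel gripper is mounted at the origin on a cart in front of the work surface, level with it; the furniture and walls round the work are solid. World frame = base frame: x ahead of the robot, y to its left, z up, the work surface at z = 0. Lengths are in m, angles in rad, forces in N, time in s.
With the tool pointing down it reaches from about 0.425 to 0.925 m from the base axis. Payload 6.8 kg.
Tool frame: the origin (TCP) lies midway between the tips of the shut fingers; the grasp point (between the pads) lies 19 mm behind it (bot.grasp_offset is the distance from the TCP to the grasp point, in m); z points along the fingers, x is the direction in which the jaws open and shut, and the axes are right-handed (so a half turn about z gives the same grasp; the last joint's range is limited). The gripper opens to 85 mm and grips with 20 to 120 N. Pads are 22 mm wide; open, the fingers measure 114 mm over their backs; the gripper's body (76 mm by 85 mm) begins 54 mm behind the grasp point. The pads swing forward as they close: fully open they stand 13 mm farther back than shut.
Start: joints at [1.012, 0.477, 0.022, 1.555, -0.011, 1.109, -0.083], TCP at [0.294, -0.608, 0.231] pointing down, gripper open.
Joint ranges: [-2.96, 2.96], [-0.34, 2.1], [-1.41, 1.46], [0.24, 2.44], [-1.37, 4.51], [0.17, 1.92], [-2.96, 2.96]. Speed limits (rad/s): [2.39, 2.39, 3.14, 3.14, 3.14, 3.14, 3.14].

### API

Orientations are given as a unit quaternion [w, x, y, z].
In Python, from station import bot, imaging gives the robot as it stands. The module is installed in compiled form; this text tells all that it offers.
- The arm moves only by the tool apply_moves, never from a script. Its argument "increments" is a list of rows, each a list of 7 numbers: the shift along the tool's x, y, z in mm, then the turn, a rotation vector about the tool's x, y, z in degrees, then the closure, from -1 (fully open) to 1 (shut). In form: [[dx, dy, dz, rx, ry, rz, grip], ...]. A call has exactly 8 rows; each row shifts and turns the pose as measured when the row begins, along the tool's axes as they then stand; what a row does not reach is not made up. A row lasts 1/8 s, in which the tool goes at most 62.5 mm and 10.7 degrees, less where a joint would pass 70% of its speed; a pose out of reach is approached as far as the arm can. A call with a gripper value outside its range is refused whole. The fingers move at their own pace and stop on an object; "grip_force" is the grip in N (left out, the last holds). Time passes only in rows, so rows that do not move let the fingers close, or fill a call up. It gives the time, the measured TCP pose, the force and the opening at its end, in the units of the state.
- bot.get_obs(): the state, without advancing time (a new reading comes with each control period).
- imaging.read_camera(name): name is "scene" or "top"; returns the picture (480x640x3 uint8, red, green, blue); there is no depth.
- imaging.get_calibration(name): a dict with "K" (3x3 intrinsics, pixels), "extrinsics" (4x4, takes a point from camera to world coordinates). Camera axes: x right, y down, z forward; pixel columns grow to the right and rows downward; lengths in m; the calibration is good to about 2 mm. A picture is of the moment at which its call begins. get_calibration takes no time and is no camera call.
- bot.hand_in(): hands the job in, once; it reports no verdict.
The state is a dict: "t": time; "q": joint angles; "joint_vel": joint speeds; "joint_torque": joint torques, N m; "eef_pos": TCP position; "tool_rot": TCP orientation; "contact_force": force on the tool from outside, world axes, zero at the start; "torque": the same for the moment, N m; "gripper_width": opening from 0.0 (shut) to 1.0 (fully open).
Only numpy, scipy, OpenCV 4.12 (cv2) and the standard library are available. Lean on these libraries where they do the work, as an engineer would, in place of code of your own. Each camera call takes 0.05 s, during which the arm holds its last target.

## Working session

There is one attempt and no reset: what is moved stays moved. The work goes in short steps, Python scripts to look and compute and a tool call to move; the robot and the scene stay as the last step left them, time stands still between calls to the robot, and variables do not carry over. Pictures are saved under pics/ and viewed, and the job is handed in when it is done.

Besides the shell and the picture viewer there is one more tool, called after ">>>" as name([rows], argument=value, ...), one row to a line, values as JSON. apply_moves: Moves the arm, as the interface text tells. Its arguments: {"type":"object","properties":{"increments":{"type":"array","items":{"type":"array","items":{"type":"number"}}},"grip_force":{"type":"number"}},"required":["increments"]}

```bash
mkdir -p pics; python3 - <<'E'
from station import bot, imaging
import cv2
print(bot.get_obs())
for n in ("scene","top"):
    im=imaging.read_camera(n); cv2.imwrite(f"pics/{n}0.png",im[:,:,::-1])
    c=imaging.get_calibration(n); print(n,c)
E
```

```text
{'t': 0.0, 'q': array([ 1.01188696,  0.47779577,  0.02232171,  1.55646891, -0.01151555,
        1.10931057, -0.08311132]), 'joint_vel': array([ 4.17629985e-05,  4.83984674e-04, -2.89527126e-04,  1.52208260e-04,
        1.12595508e-03,  4.05289049e-04, -3.70339188e-04]), 'joint_torque': array([ 7.23485828e-04, -5.96452045e+01,  1.60844665e+00, -2.81197751e+01,
        1.24697608e-02,  9.49470385e-03, -1.69559803e-05]), 'eef_pos': array([ 0.29382897, -0.60701832,  0.2303209 ]), 'tool_rot': array([-4.42503348e-04,  8.47263301e-01, -5.31172324e-01, -8.15107828e-04]), 'contact_force': array([-1.0868146 , -1.103549  ,  0.30573894]), 'torque': array([-0.06155408, -0.01474433, -0.04431031]), 'gripper_width': 0.9999791690507743}
scene {'K': array([[587.50110489,   0.        , 317.9921597 ],
       [  0.        , 587.50110489, 246.38929901],
       [  0.        ,   0.        ,   1.        ]]), 'extrinsics': array([[ 0.62343735, -0.58923913,  0.51392911, -0.24334391],
       [-0.78184566, -0.46429298,  0.41611224, -0.81657438],
       [-0.00657593, -0.66123315, -0.75015164,  1.27285357],
       [ 0.        ,  0.        ,  0.        ,  1.        ]])}
top {'K': array([[509.42681476,   0.        , 320.68434413],
       [  0.        , 509.42681476, 235.17069844],
       [  0.        ,   0.        ,   1.        ]]), 'extrinsics': array([[ 0.02090587, -0.98613312,  0.16463418,  0.29508728],
       [-0.99976516, -0.01968019,  0.00907266, -0.1761846 ],
       [-0.00570682, -0.16478519, -0.98631297,  1.36499267],
       [ 0.        ,  0.        ,  0.        ,  1.        ]])}
```

View pics/scene0.png

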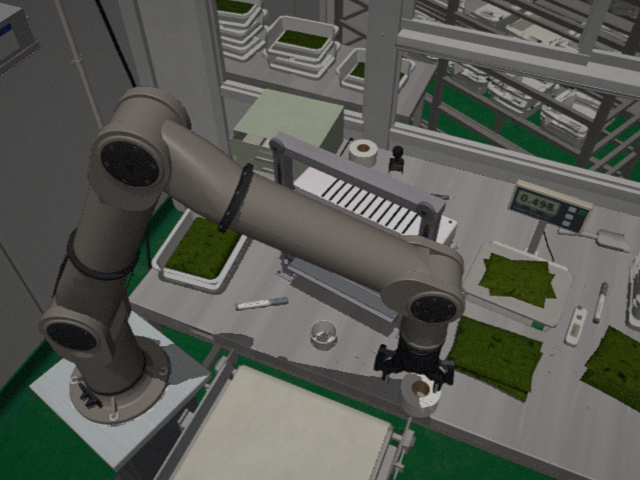

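View pics/top0.png

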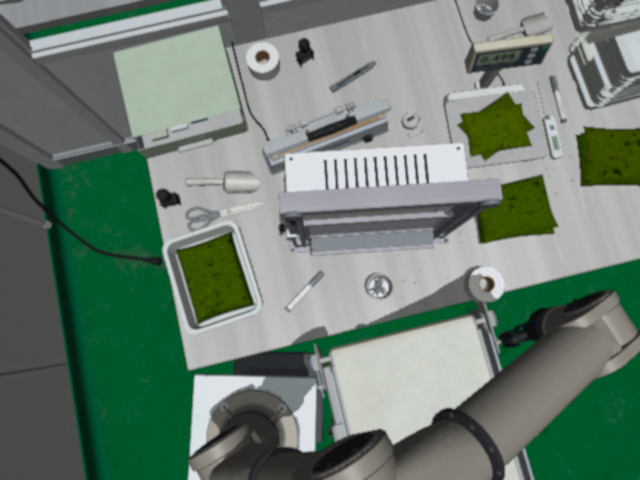

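The arm hides the hood in the scene view. In the top view the hood's front is at about (370,245), the tub at (378,286), the pen at (305,290) and a roll at (487,284). I'll enlarge the hood next.

```bash
cat > h.py <<'E'
import numpy as np, cv2
from station import bot, imaging
def cal(n):
    c=imaging.get_calibration(n); return np.array(c["K"]),np.array(c["extrinsics"])
def ray(n,u,v):
    K,T=cal(n); d=T[:3,:3]@np.linalg.solve(K,[u,v,1.]); return T[:3,3],d/np.linalg.norm(d)
def onz(n,u,v,z):
    o,d=ray(n,u,v); return o+d*(z-o[2])/d[2]
def proj(n,p):
    K,T=cal(n); q=T[:3,:3].T@(np.asarray(p,float)-T[:3,3]); q=K@q; return q[:2]/q[2]
def tri(a,b):  # two rays least squares
    (o1,d1),(o2,d2)=ray(*a),ray(*b)
    A=np.stack([d1,-d2],1); s=np.linalg.lstsq(A,o2-o1,rcond=None)[0]
    p,q=o1+d1*s[0],o2+d2*s[1]; return (p+q)/2,np.linalg.norm(p-q)
def crop(im,x0,y0,w,h,s,f):
    c=cv2.resize(im[y0:y0+h,x0:x0+w],None,fx=s,fy=s,interpolation=cv2.INTER_CUBIC)
    cv2.imwrite(f,c)
E
python3 - <<'E'
from h import *
im=cv2.imread("pics/top0.png"); crop(im,265,140,250,160,3.2,"pics/topc.png")
im=cv2.imread("pics/scene0.png"); crop(im,220,120,250,240,2.4,"pics/scc.png")
E
```

```text
(no output)
```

View pics/topc.png

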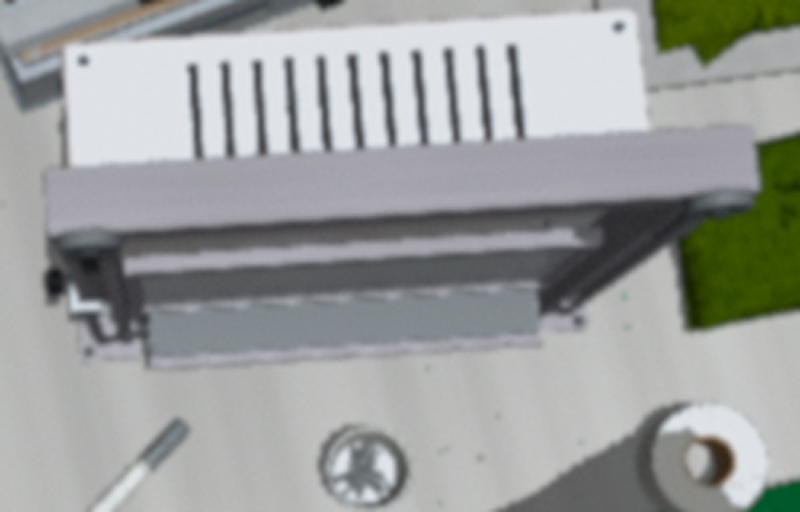

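View pics/scc.png

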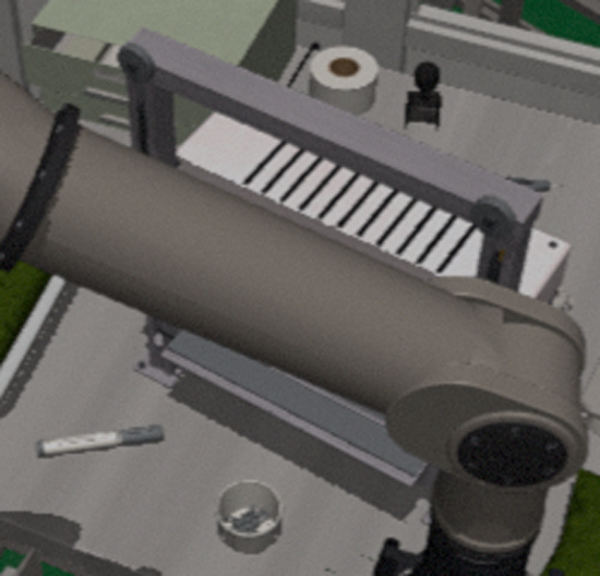

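```bash
cat >> h.py <<'E'
def hood():
    a=onz("top",265+148/3.2,140+366/3.2,.064); b=onz("top",265+541/3.2,140+345/3.2,.064)
    y=(a-b)/np.linalg.norm(a-b); x=np.array([y[1],-y[0],0]); 
    o=(a+b)/2+.052*x; o[2]=0
    return o,x,y,np.linalg.norm(a-b)
def H(p):
    o,x,y,_=hood(); return o+x*p[0]+y*p[1]+np.array([0,0,p[2]])
def toH(p):
    o,x,y,_=hood(); d=np.asarray(p)-o; return np.array([d@x,d@y,p[2]])
E
python3 - <<'E'
from h import *
print(hood(), "yaw",np.degrees(np.arctan2(hood()[1][1],hood()[1][0])))
# scene check of lip left front, frame parts
for p in [(-.052,.155,.064),(-.052,-.155,.064),(-.017,.2,.47),(-.017,-.2,.47),(-.017,.2,0),(-.017,-.2,0),(-.02,.179,.068),(-.02,.179,.218)]:
    w=H(p); print(p,w.round(3),"sc",(proj("scene",w)-[220,120])*2.4,"top",(proj("top",w)-[265,140])*3.2)
# tub: rim
for u,v in [(362,467)]:
    print("tub rim", onz("top",265+u/3.2,140+v/3.2,.045), toH(onz("top",265+u/3.2,140+v/3.2,.045)))
print("tub scene",onz("scene",220+249/2.4,120+509/2.4,.045))
for u,v in [(180,428),(90,512)]: print("pen",toH(onz("top",265+u/3.2,140+v/3.2,.01)))
print("roll",toH(onz("top",265+711/3.2,140+460/3.2,.052)), H((0,0,0)))
E
```

```text
(array([ 0.52522927, -0.29507061,  0.        ]), array([0.99726598, 0.07389569, 0.        ]), array([-0.07389569,  0.99726598,  0.        ]), np.float64(0.31670936631873514)) yaw 4.237773928021447
(-0.052, 0.155, 0.064) [ 0.462 -0.144  0.064] sc [164.2259176  368.55587303] top [152.16587946 365.77739575]
(-0.052, -0.155, 0.064) [ 0.485 -0.453  0.064] sc [410.47052158 501.90786109] top [536.84032307 345.22227281]
(-0.017, 0.2, 0.47) [ 0.493 -0.097  0.47 ] sc [127.21773907  41.84975114] top [ 53.5656521  216.04316979]
(-0.017, -0.2, 0.47) [ 0.523 -0.496  0.47 ] sc [525.10140932 216.38260376] top [763.51952412 178.31742833]
(-0.017, 0.2, 0) [ 0.493 -0.097  0.   ] sc [153.19622204 366.64715667] top [ 98.60760726 337.28877053]
(-0.017, -0.2, 0) [ 0.523 -0.496  0.   ] sc [459.07790409 532.70868087] top [570.19700668 312.11765038]
(-0.02, 0.179, 0.068) [ 0.492 -0.118  0.068] sc [163.67073142 338.33856983] top [120.28105457 327.33391644]
(-0.02, 0.179, 0.218) [ 0.492 -0.118  0.218] sc [157.20639963 245.24243489] top [111.723698   295.62016379]
tub rim [ 0.38548993 -0.31512962  0.045     ] [-0.14083957 -0.00967804  0.045     ]
tub scene [ 0.38618611 -0.32244387  0.045     ]
pen [-0.09834804  0.13530369  0.01      ]
pen [-0.16369167  0.2131817   0.01      ]
roll [-0.15062125 -0.28874125  0.052     ] [ 0.52522927 -0.29507061  0.        ]
```

The lip gives a hood origin of about (0.525,-0.295) with yaw +4.2°, and the tub is at about hood (-141,-10) mm. I'll write a row planner, then clear the view and tilt the tool towards the hood.

```bash
cat >> h.py <<'E'
from scipy.spatial.transform import Rotation as R
def tgtR(e,az=0.):  # e deg below horizontal, az deg rel hood x (+ to left); tool x to the right
    o,x,y,_=hood(); r=R.from_euler('z',az,degrees=True).as_matrix(); x=r@x; y=r@y
    e=np.radians(e); z=np.cos(e)*x-np.sin(e)*np.array([0,0,1]); X=-y
    return R.from_matrix(np.stack([X,np.cross(z,X),z],1))
def cur():
    s=bot.get_obs(); q=s["tool_rot"]; return s,np.array(s["eef_pos"]),R.from_quat([q[1],q[2],q[3],q[0]])
def st():
    s,p,r=cur(); z=r.as_matrix()[:,2]; o,x,y,_=hood()
    print("t%.2f"%s["t"],"H",(toH(p)*1000).round(1),"e%.1f az%.1f"%(np.degrees(np.arcsin(-z[2])),np.degrees(np.arctan2(z@y,z@x))),"F",np.round(s["contact_force"],1),"w%.2f"%s["gripper_width"],"q",np.round(s["q"],2))
def plan(hp,e,az=0.,n=8):
    s,p,r=cur(); P=H(hp); T=tgtR(e,az); rv=(r.inv()*T).as_rotvec()/n; dp=(P-p)/n
    print("per row: %.1f mm %.1f deg"%(1000*np.linalg.norm(dp),np.degrees(np.linalg.norm(rv))))
    for i in range(n):
        rr=r*R.from_rotvec(rv*i); print([*np.round(rr.inv().apply(dp)*1000,1).tolist(),*np.round(np.degrees(rv),2).tolist()])
E
python3 - <<'E'
from h import *
st(); plan((-.22,-.11,.25),55)
E
```

```text
t0.10 H [-253.8 -294.1  230.4] e89.9 az117.1 F [ 1.   0.5 -0. ] w1.00 q [ 1.01  0.48  0.02  1.56 -0.01  1.11 -0.08]
per row: 23.5 mm 5.1 deg
[-19.8, -12.4, -2.4, 4.33, 0.84, 2.61]
[-20.4, -11.6, -1.8, 4.33, 0.84, 2.61]
[-20.9, -10.8, -1.3, 4.33, 0.84, 2.61]
[-21.3, -9.9, -0.8, 4.33, 0.84, 2.61]
[-21.7, -9.0, -0.4, 4.33, 0.84, 2.61]
[-22.1, -8.0, -0.1, 4.33, 0.84, 2.61]
[-22.5, -7.0, 0.2, 4.33, 0.84, 2.61]
[-22.8, -5.9, 0.3, 4.33, 0.84, 2.61]
```

>>> apply_moves([
  [-20,-12.5,-2.5,4.3,0.8,2.6,0],
  [-20.5,-11.5,-2,4.3,0.8,2.6,0],
  [-21,-11,-1.5,4.3,0.8,2.6,0],
  [-21.5,-10,-1,4.3,0.8,2.6,0],
  [-21.5,-9,-0.5,4.3,0.8,2.6,0],
  [-22,-8,0,4.3,0.8,2.6,0],
  [-22.5,-7,0,4.3,0.8,2.6,0],
  [-23,-6,0.5,4.3,0.8,2.6,0],
], grip_force=20)

```text
t: 1.1
eef_pos: [0.3149, -0.4144, 0.2492]
tool_rot: [-0.227, 0.694, -0.652, 0.205]
contact_force: [0.0, 0.5, 0.1]
gripper_width: 0.5
```

```bash
python3 - <<'E'
from h import *
st(); plan((-.20,-.11,.20),35)
im=imaging.read_camera("scene")[:,:,::-1]; cv2.imwrite("pics/scene1.png",im)
E
```

```text
t1.10 H [-218.5 -103.5  249.2] e54.4 az0.4 F [0.  0.5 0.1] w0.50 q [ 1.3   0.16 -0.16  2.11 -0.81  0.81  0.19]
per row: 6.6 mm 2.4 deg
[0.9, 1.7, 6.3, 2.42, 0.01, -0.1]
[0.9, 2.0, 6.3, 2.42, 0.01, -0.1]
[0.9, 2.2, 6.2, 2.42, 0.01, -0.1]
[0.8, 2.5, 6.1, 2.42, 0.01, -0.1]
[0.8, 2.7, 6.0, 2.42, 0.01, -0.1]
[0.8, 3.0, 5.8, 2.42, 0.01, -0.1]
[0.8, 3.2, 5.7, 2.42, 0.01, -0.1]
[0.8, 3.5, 5.6, 2.42, 0.01, -0.1]
```

View pics/scene1.png

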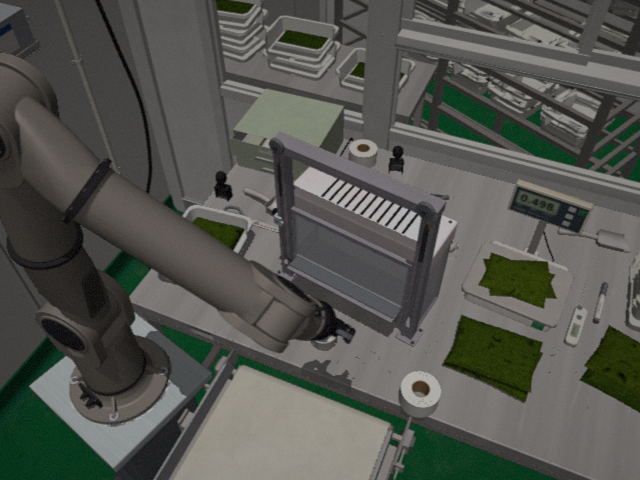

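The hood front is now open to the scene camera and the left post is around (283,225). I'll enlarge it, and the top view too.

```bash
python3 - <<'E'
from h import *
im=cv2.imread("pics/scene1.png"); crop(im,255,130,100,160,5,"pics/s1c.png")
im=cv2.imread("pics/top0.png"); crop(im,265,205,60,55,12,"pics/t0c.png")
E
```

```text
(no output)
```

View pics/s1c.png

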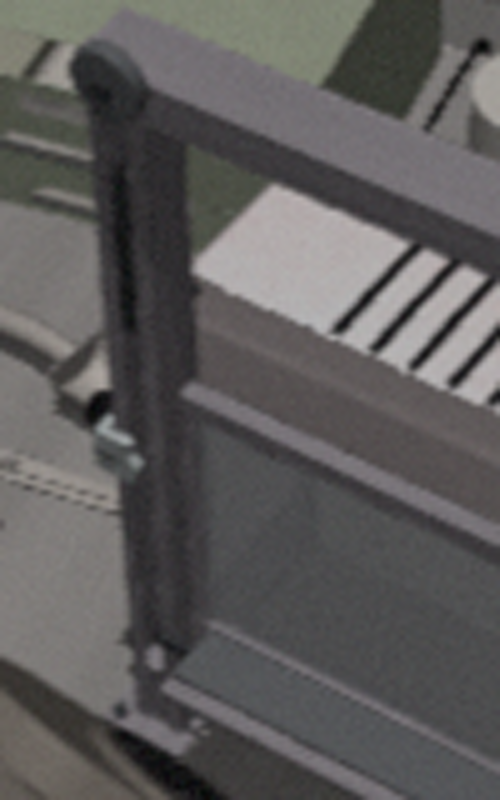

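View pics/t0c.png

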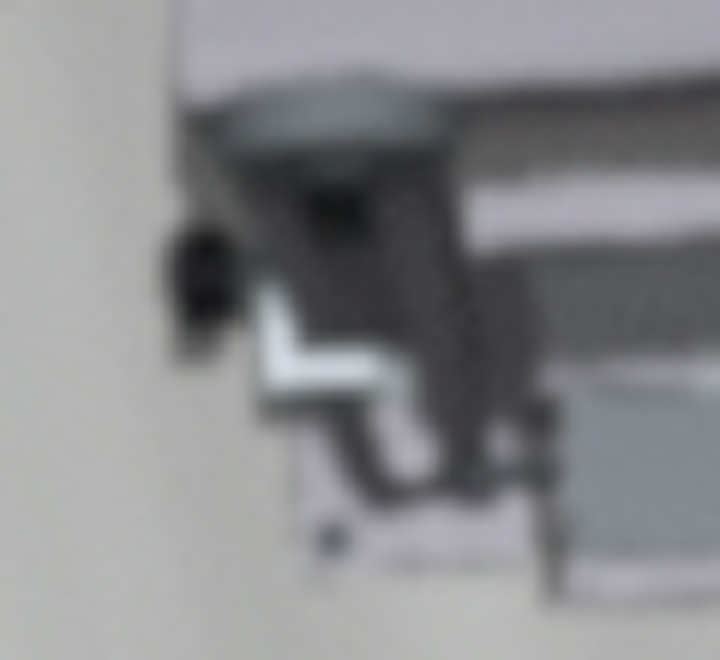

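```bash
python3 - <<'E'
from h import *
p,e=tri(("scene",255+145/5,130+462/5),("top",265+405/12,205+378/12)); print((toH(p)*1000).round(1),e)
im=imaging.read_camera("scene")[:,:,::-1]
a=im[195:270,265:305]; cv2.imwrite("pics/s1d.png",cv2.resize(cv2.convertScaleAbs(a,alpha=1.6),None,fx=8,fy=8,interpolation=cv2.INTER_CUBIC))
for z in (.19,.2,.21,.22,.23,.24): # mark candidates at y=179, x=-22
    w=H((-.022,.179,z)); print(z,(proj("scene",w)-[255,130])*5,(proj("top",w)-[265,205])*12)
w=H((-.022,.179,.068)); print("ptr",(proj("scene",w)-[255,130])*5,(proj("top",w)-[265,205])*12)
E
```

```text
[-28.5 180.1 223.2] 0.0050133300656579225
0.19 [152.82633649 501.77163809] [426.03576729 363.11988379]
0.2 [151.86906259 488.17061231] [423.71915244 354.60403352]
0.21 [150.90198412 474.43028238] [421.36353966 345.94482735]
0.22 [149.92494967 460.54849713] [418.96793588 337.13861467]
0.23 [148.93780471 446.52306083] [416.53131398 328.18161987]
0.24 [147.94039147 432.35173211] [414.05261139 319.0699369 ]
ptr [163.76913163 657.2477654 ] [451.4935986  456.70258658]
```

View pics/s1d.png

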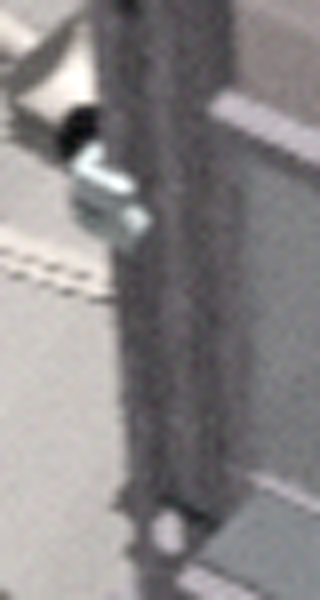

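```bash
python3 - <<'E'
from h import *
st(); plan((-.19,-.115,.13),28)
E
```

```text
t1.20 H [-219.8 -101.2  247.9] e54.5 az0.7 F [-0.2 -0.2 -0.2] w0.50 q [ 1.3   0.16 -0.16  2.12 -0.81  0.81  0.19]
per row: 15.3 mm 3.3 deg
[1.9, 5.5, 14.1, 3.32, 0.03, -0.12]
[1.9, 6.3, 13.8, 3.32, 0.03, -0.12]
[1.9, 7.1, 13.4, 3.32, 0.03, -0.12]
[1.8, 7.9, 13.0, 3.32, 0.03, -0.12]
[1.8, 8.6, 12.5, 3.32, 0.03, -0.12]
[1.8, 9.3, 12.0, 3.32, 0.03, -0.12]
[1.8, 10.0, 11.4, 3.32, 0.03, -0.12]
[1.7, 10.6, 10.8, 3.32, 0.03, -0.12]
```

>>> apply_moves([
  [2,5.5,14,3.3,0,-0.1,0],
  [2,6.5,14,3.3,0,-0.1,0],
  [2,7,13.5,3.3,0,-0.1,0],
  [2,8,13,3.3,0,-0.1,0],
  [2,8.5,12.5,3.3,0,-0.1,0],
  [2,9.5,12,3.3,0,-0.1,0],
  [2,10,11.5,3.3,0,-0.1,0],
  [2,10.5,11,3.3,0,-0.1,0],
])

```text
t: 2.2
eef_pos: [0.349, -0.4338, 0.1289]
tool_rot: [-0.377, 0.632, -0.577, 0.354]
contact_force: [-0.4, -0.1, -0.7]
gripper_width: 0.496
```

```bash
python3 - <<'E'
from h import *
st(); plan((-.115,-.115,.030),20)
im=imaging.read_camera("scene")[:,:,::-1]; cv2.imwrite("pics/scene2.png",im)
E
```

```text
t2.20 H [-186.  -125.3  128.9] e27.6 az0.2 F [-0.4 -0.1 -0.7] w0.50 q [ 1.88  0.72 -0.7   2.18 -1.34  0.65  1.1 ]
per row: 15.3 mm 1.0 deg
[-1.4, 6.8, 13.6, 0.95, 0.02, 0.11]
[-1.4, 7.0, 13.5, 0.95, 0.02, 0.11]
[-1.3, 7.3, 13.4, 0.95, 0.02, 0.11]
[-1.3, 7.5, 13.2, 0.95, 0.02, 0.11]
[-1.3, 7.7, 13.1, 0.95, 0.02, 0.11]
[-1.3, 7.9, 13.0, 0.95, 0.02, 0.11]
[-1.3, 8.1, 12.9, 0.95, 0.02, 0.11]
[-1.3, 8.4, 12.7, 0.95, 0.02, 0.11]
```

View pics/scene2.png

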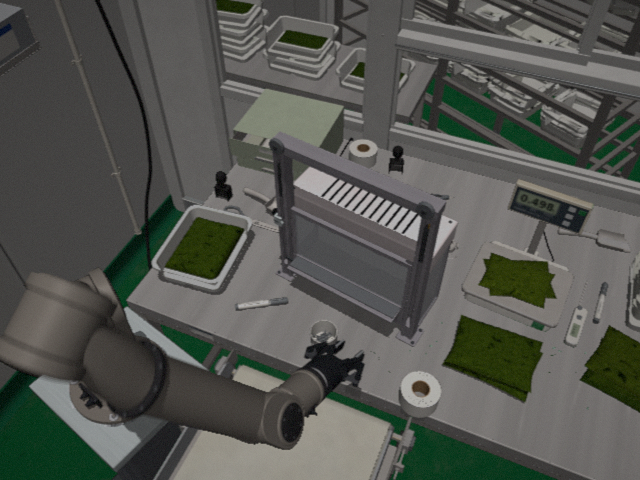

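The tool pose follows well, but q5 is at -1.34, near its -1.37 limit. I'll yaw the tool about 15° to the right for relief, shut the fingers and lower in two stages.

```bash
python3 - <<'E'
from h import *
st(); plan((-.15,-.135,.09),25,-15)
E
```

```text
t2.25 H [-187.6 -125.1  124.9] e27.5 az0.2 F [-1.3 -1.  -2.2] w0.50 q [ 1.88  0.73 -0.7   2.18 -1.34  0.65  1.1 ]
per row: 6.5 mm 1.9 deg
[1.2, 1.7, 6.2, 0.31, 1.7, 0.88]
[1.1, 1.7, 6.2, 0.31, 1.7, 0.88]
[0.9, 1.7, 6.2, 0.31, 1.7, 0.88]
[0.8, 1.8, 6.2, 0.31, 1.7, 0.88]
[0.6, 1.8, 6.3, 0.31, 1.7, 0.88]
[0.4, 1.8, 6.3, 0.31, 1.7, 0.88]
[0.3, 1.8, 6.3, 0.31, 1.7, 0.88]
[0.1, 1.9, 6.3, 0.31, 1.7, 0.88]
```

>>> apply_moves([
  [1,1.5,6,0.3,1.7,0.9,1],
  [1,1.5,6,0.3,1.7,0.9,1],
  [1,1.5,6,0.3,1.7,0.9,1],
  [1,1.5,6,0.3,1.7,0.9,1],
  [0.5,2,6,0.3,1.7,0.9,1],
  [0.5,2,6,0.3,1.7,0.9,1],
  [0.5,2,6,0.3,1.7,0.9,1],
  [0,2,6,0.3,1.7,0.9,1],
])

```text
t: 3.25
eef_pos: [0.3516, -0.4809, 0.101]
tool_rot: [0.362, -0.552, 0.643, -0.389]
contact_force: [0.5, 0.2, 0.2]
gripper_width: -0.001
```

```bash
python3 - <<'E'
from h import *
st(); plan((-.115,-.135,.035),22,-15)
im=imaging.read_camera("scene")[:,:,::-1]; crop(im,0,200,440,280,1.8,"pics/scene3.png")
E
```

```text
t3.25 H [-186.9 -172.4  101. ] e25.8 az-10.7 F [0.5 0.2 0.2] w-0.00 q [ 2.19  1.09 -1.14  2.18 -1.37  0.17  1.16]
per row: 13.1 mm 0.7 deg
[-6.1, 4.2, 10.8, 0.49, 0.49, -0.07]
[-6.2, 4.3, 10.7, 0.49, 0.49, -0.07]
[-6.3, 4.4, 10.6, 0.49, 0.49, -0.07]
[-6.4, 4.5, 10.5, 0.49, 0.49, -0.07]
[-6.5, 4.5, 10.4, 0.49, 0.49, -0.07]
[-6.6, 4.6, 10.3, 0.49, 0.49, -0.07]
[-6.7, 4.7, 10.2, 0.49, 0.49, -0.07]
[-6.8, 4.8, 10.1, 0.49, 0.49, -0.07]
```

View pics/scene3.png

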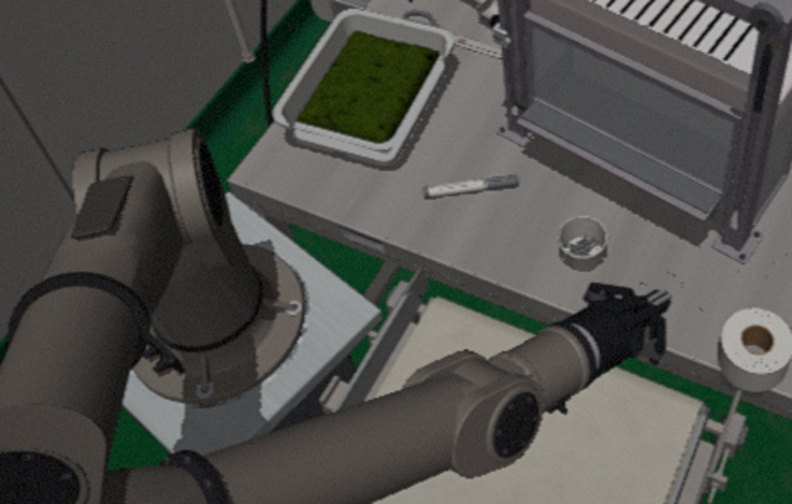

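The IK has drifted into joint limits (q5 and q6). I'll fit a kinematic model from the logged states so I can plan a proper posture.

```bash
cat > kin.py <<'E'
import numpy as np
from scipy.spatial.transform import Rotation as R
from scipy.optimize import least_squares
def Rz(a): return R.from_euler('z',a).as_matrix()
def Ry(a): return R.from_euler('y',a).as_matrix()
def fk(q,p,full=False):
    a,h,l1,c1,c1b,l2,c2,l3,s7,x0,y0=p
    M=Rz(a+q[0]); o=np.array([x0,y0,h]); P=[o]
    M=M@Ry(q[1]); o=o+M@[0,0,l1]; P.append(o)
    M=M@Rz(q[2]); o=o+M@[c1,0,0]; M=M@Ry(q[3]); o=o+M@[c1b,0,l2]; P.append(o)
    M=M@Rz(q[4])@Ry(q[5]); o=o+M@[c2,0,0]; P.append(o); o=o+M@[0,0,l3]; M=M@Rz(q[6]+s7); P.append(o)
    return (np.array(P),M) if full else (o,M)
E
python3 - <<'E'
from kin import *; from h import bot
s=bot.get_obs()
D=[([1.01188696,.47779577,.02232171,1.55646891,-.01151555,1.10931057,-.08311132],[.29382897,-.60701832,.2303209],[-.0004425,.847263,-.531172,-.000815]),
([1.3,.16,-.16,2.11,-.81,.81,.19],[.3149,-.4144,.2492],[-.227,.694,-.652,.205]),
([1.88,.72,-.7,2.18,-1.34,.65,1.1],[.349,-.4338,.1289],[-.377,.632,-.577,.354]),
(s["q"],s["eef_pos"],s["tool_rot"])]
def res(p):
    r=[]
    for (q,x,w),k in zip(D,(1,.3,.3,1)):
        o,M=fk(q,p); T=R.from_quat([w[1],w[2],w[3],w[0]]).as_matrix()
        r+=list((o-x)*k)+list((M-T).ravel()*.3*k)
    r+=list(.002*np.array(p)[[3,4,6]])+list(.05*np.array(p)[[9,10]])
    return r
best=None
for a in (-2.13,):
  for s7 in (0,np.pi/2,np.pi,-np.pi/2):
    f=least_squares(res,[a,.35,.4,0,0,.4,0,.25,s7,0,0]); print(s7,f.cost,f.x.round(4))
    if best is None or f.cost<best.cost: best=f
np.save("p.npy",best.x)
for q,x,w in D:
    o,M=fk(q,best.x); print(1000*(o-x))
print(s["q"],fk(s["q"],best.x,True)[0].round(3))
E
```

```text
0 0.055503436045604614 [ 0.1311  0.3282 -0.3951  0.0566 -0.3379 -0.2173 -0.1752  0.1197 -0.2483
  0.2948 -0.608 ]
1.5707963267948966 0.05550343604144172 [-6.1521  0.3282 -0.3951  0.0566 -0.3379 -0.2173 -0.1752  0.1197 -0.2483
  0.2948 -0.608 ]
3.141592653589793 0.055503436044277016 [ 0.1311  0.3282 -0.3951  0.0566 -0.3379 -0.2173 -0.1752  0.1197  6.0349
  0.2948 -0.608 ]
-1.5707963267948966 0.0555034360416679 [ 0.1311  0.3282 -0.3951  0.0566 -0.3379 -0.2173 -0.1752  0.1197 -0.2483
  0.2948 -0.608 ]
[ 0.47942516 -0.50366691  0.36247107]
[ 23.5843679   22.85696931 -38.52445853]
[ -2.84380465 -29.08825519 -24.68168787]
[-3.08309761  2.58458261  5.32608211]
[ 2.19133085  1.08847804 -1.13570673  2.17587824 -1.36595494  0.16942404
  1.15545252] [[ 0.295 -0.608  0.328]
 [ 0.534 -0.864  0.145]
 [ 0.328 -0.55   0.305]
 [ 0.243 -0.506  0.158]
 [ 0.348 -0.479  0.106]]
```

```bash
python3 - <<'E'
from kin import *; from h import bot
import itertools
s=bot.get_obs()
D=[([1.01188696,.47779577,.02232171,1.55646891,-.01151555,1.10931057,-.08311132],[-.0004425,.847263,-.531172,-.000815]),
([1.3,.16,-.16,2.11,-.81,.81,.19],[-.227,.694,-.652,.205]),
([1.88,.72,-.7,2.18,-1.34,.65,1.1],[-.377,.632,-.577,.354]),
(s["q"],s["tool_rot"])]
Q=np.array([d[0] for d in D]); T=R.from_quat([[w[1],w[2],w[3],w[0]] for _,w in D])
out=[]
for sg in itertools.product((1,-1),repeat=7):
    q=Q*sg
    # M_i = Rz(q1)Ry(q2)Rz(q3)Ry(q4)Rz(q5)Ry(q6)Rz(q7)
    M=R.from_euler('z',q[:,[0]])*R.from_euler('y',q[:,[1]])*R.from_euler('z',q[:,[2]])*R.from_euler('y',q[:,[3]])*R.from_euler('z',q[:,[4]])*R.from_euler('y',q[:,[5]])*R.from_euler('z',q[:,[6]])
    best=9,None
    for a0 in (0,1.57,3.14,-1.57):
      for s0 in (0,1.57,3.14,-1.57):
        f=least_squares(lambda v:((R.from_euler('z',v[0])*M*R.from_euler('z',v[1])).inv()*T).magnitude(),[a0,s0])
        if f.cost<best[0]: best=(f.cost,f.x)
    out.append((best[0],sg,best[1]))
out.sort(key=lambda t:t[0])
for o in out[:6]: print(o)
E
```

```text
(np.float64(4.669659615772604e-05), (-1, -1, -1, -1, -1, -1, -1), array([3.14579176, 0.00395428]))
(np.float64(4.669659617253875e-05), (-1, 1, -1, 1, -1, 1, -1), array([0.00419916, 3.14554686]))
(np.float64(0.3391236119955334), (1, 1, 1, 1, 1, 1, 1), array([-6.14078504, -0.13334933]))
(np.float64(0.3391236120012418), (1, -1, 1, -1, 1, -1, 1), array([-2.99919102, -3.27493863]))
(np.float64(0.5408594917796364), (1, 1, -1, 1, -1, 1, 1), array([2.27723621, 1.17244818]))
(np.float64(0.540859491842916), (1, -1, -1, -1, -1, -1, 1), array([5.41882208, 4.31403287]))
```

```bash
cat > kin.py <<'E'
import numpy as np
from scipy.spatial.transform import Rotation as R
from scipy.optimize import least_squares
def Rz(a): return R.from_euler('z',-a).as_matrix()
def Ry(a): return R.from_euler('y',a).as_matrix()
LO=np.array([-2.96,-.34,-1.41,.24,-1.37,.17,-2.96]); HI=np.array([2.96,2.1,1.46,2.44,4.51,1.92,2.96])
def fk(q,p,full=False):
    h,c0,d0,l1,c1,d1,c1b,l2,d2,c2,l3=p
    M=Rz(q[0]); o=np.array([0,0,h])+M@[c0,d0,0]; P=[o]
    M=M@Ry(q[1]); o=o+M@[0,0,l1]; P.append(o)
    M=M@Rz(q[2]); o=o+M@[c1,d1,0]; M=M@Ry(q[3]); o=o+M@[c1b,0,l2]; P.append(o)
    M=M@Rz(q[4]); o=o+M@[0,d2,0]; M=M@Ry(q[5]); o=o+M@[c2,0,0]; P.append(o); o=o+M@[0,0,l3]; M=M@Rz(q[6]+np.pi); P.append(o)
    return (np.array(P),M) if full else (o,M)
E
python3 - <<'E'
from kin import *; from h import bot
s=bot.get_obs()
D=[([1.01188696,.47779577,.02232171,1.55646891,-.01151555,1.10931057,-.08311132],[.29382897,-.60701832,.2303209]),
([1.3,.16,-.16,2.11,-.81,.81,.19],[.3149,-.4144,.2492]),
([1.88,.72,-.7,2.18,-1.34,.65,1.1],[.349,-.4338,.1289]),
(s["q"],s["eef_pos"])]
def res(p):
    r=[]
    for (q,x),k in zip(D,(1,.3,.3,1)): r+=list((fk(q,p)[0]-x)*k)
    return r+list(.02*np.array(p)[[1,2,4,5,6,8,9]])
f=least_squares(res,[.35,0,0,.4,0,0,0,.4,0,0,.25]); print(f.x.round(4),f.cost)
np.save("p.npy",f.x)
for q,x in D: print(1000*(fk(q,f.x)[0]-x))
print(fk(s["q"],f.x,True)[0].round(3))
E
```

```text
[ 2.801e-01  2.100e-03 -2.790e-02  5.454e-01 -4.000e-04 -2.770e-02
 -2.200e-03  4.714e-01 -6.800e-03  3.300e-03  3.259e-01] 3.818791937192851e-07
[0.03815615 0.02034229 0.00057738]
[-0.84773669 -0.26181395 -0.26559993]
[0.53261814 0.28730603 0.27274368]
[-0.01107379 -0.03276234 -0.00122042]
[[-0.024  0.014  0.28 ]
 [-0.305 -0.379  0.533]
 [ 0.059 -0.456  0.242]
 [ 0.06  -0.449  0.243]
 [ 0.351 -0.482  0.101]]
```

The model now fits to under 1 mm. Next I search for comfortable postures for the lip push and the tub push.

```bash
cat >> kin.py <<'E'
def ik(P,T,q0,p,w=0.003,qr=None):
    mid=(LO+HI)/2; qr=q0 if qr is None else qr
    def f(q):
        o,M=fk(q,p); return np.r_[(o-P)*10,(M-T).ravel()*2,w*(q-qr)]
    s=least_squares(f,np.clip(q0,LO+.02,HI-.02),bounds=(LO+.001,HI-.001))
    o,M=fk(s.x,p); return s.x,np.linalg.norm(o-P),np.linalg.norm(M-T)
E
cat > search.py <<'E'
from kin import *; from h import *
p=np.load("p.npy"); rng=np.random.default_rng(0)
q0=bot.get_obs()["q"]
def best(hp,e,az,n=14):
    P=H(hp);T=tgtR(e,az).as_matrix(); S=[]
    for k in range(n):
        qs=LO+(HI-LO)*rng.random(7)
        q,a,b=ik(P,T,qs,p,0.0005,(LO+HI)/2)
        if a<.002 and b<.01:
            m=min((q-LO).min(),(HI-q).min()); 
            L=fk(q,p,True)[0]
            if L[1][2]<.25 : continue
            S.append((m,q,L))
    S.sort(key=lambda t:-t[0]); return S
if __name__=="__main__":
    for hp in [(-.025,-.12,.035),(-.025,-.12,.19),(-.025,.06,.035),(.04,-.08,.03)]:
      for e in (10,25,40):
        for az in (0,-25,-50):
            S=best(hp,e,az)
            print(hp,e,az,*( (round(m,2),q.round(2).tolist(),"elb",L[1].round(2).tolist(),"wr",L[3].round(2).tolist()) for m,q,L in S[:2]))
E
time python3 search.py
```

```text
(-0.025, -0.12, 0.035) 10 0 (np.float64(0.0), [0.54, 1.22, 0.62, 2.12, 4.01, 1.92, 1.29], 'elb', [0.43, -0.29, 0.47], 'wr', [0.19, -0.44, 0.09]) (np.float64(0.0), [0.54, 1.22, 0.62, 2.12, 4.01, 1.92, 1.29], 'elb', [0.43, -0.29, 0.47], 'wr', [0.19, -0.44, 0.09])
(-0.025, -0.12, 0.035) 10 -25 (np.float64(0.07), [0.39, 1.2, 0.48, 2.35, 3.42, 1.85, 1.24], 'elb', [0.46, -0.22, 0.48], 'wr', [0.21, -0.3, 0.09]) (np.float64(0.0), [0.25, 1.3, 0.63, 2.35, 3.32, 1.92, 1.04], 'elb', [0.5, -0.16, 0.43], 'wr', [0.21, -0.3, 0.09])
(-0.025, -0.12, 0.035) 10 -50 (np.float64(0.04), [0.11, 1.16, 0.34, 2.4, 2.69, 1.6, 1.11], 'elb', [0.5, -0.08, 0.5], 'wr', [0.29, -0.19, 0.09]) (np.float64(0.03), [0.05, 1.19, 0.4, 2.41, 2.68, 1.58, 1.04], 'elb', [0.51, -0.05, 0.48], 'wr', [0.29, -0.19, 0.09])
(-0.025, -0.12, 0.035) 25 0 (np.float64(0.29), [0.6, 0.97, 0.51, 2.15, 4.19, 1.44, 1.26], 'elb', [0.36, -0.28, 0.59], 'wr', [0.21, -0.44, 0.17]) (np.float64(0.29), [0.57, 0.98, 0.55, 2.15, 4.18, 1.47, 1.25], 'elb', [0.37, -0.27, 0.58], 'wr', [0.21, -0.44, 0.17])
(-0.025, -0.12, 0.035) 25 -25 (np.float64(0.08), [0.61
[... 6253 characters left out ...]
, -0.39, 0.24]) (np.float64(0.3), [0.18, 0.96, 0.81, 2.14, 4.18, 1.25, 0.94], 'elb', [0.44, -0.11, 0.59], 'wr', [0.32, -0.39, 0.24])
(0.04, -0.08, 0.03) 40 -25 (np.float64(0.16), [0.23, 0.76, 0.45, 2.28, 3.61, 0.83, 1.13], 'elb', [0.36, -0.11, 0.68], 'wr', [0.34, -0.28, 0.24]) (np.float64(0.16), [0.23, 0.76, 0.45, 2.28, 3.61, 0.83, 1.13], 'elb', [0.36, -0.11, 0.68], 'wr', [0.34, -0.28, 0.24])
(0.04, -0.08, 0.03) 40 -50 (np.float64(0.15), [-0.01, 0.75, 0.43, 2.29, 2.87, 0.63, 1.25], 'elb', [0.38, -0.03, 0.68], 'wr', [0.4, -0.19, 0.24]) (np.float64(0.15), [-0.01, 0.75, 0.43, 2.29, 2.87, 0.63, 1.25], 'elb', [0.38, -0.03, 0.68], 'wr', [0.4, -0.19, 0.24])
real	5m1.519s
user	4m56.381s
sys	0m0.304s
```

The flipped-wrist branch (q5≈4.1) gives good margins at e=25°, az=0. I'll plan a joint-space route: retreat up, swing q5 round, then come down.

```bash
cat > jp.py <<'E'
from kin import *; from h import *
p=np.load("p.npy")
def path(wps,nrow=8,maxdeg=9.5,maxmm=50,maxq=.16,show=True):
    """rows toward joint waypoints from current q"""
    s,pp,r=cur(); q=np.array(s["q"]); pts=[q]
    for w in wps:
        w=np.array(w,float)
        n0=400; seq=[pts[-1]+(w-pts[-1])*k/n0 for k in range(n0+1)]
        last=seq[0]; oL,ML=fk(last,p)
        for x in seq[1:]:
            o,M=fk(x,p)
            if np.degrees(R.from_matrix(ML.T@M).magnitude())>maxdeg or np.linalg.norm(o-oL)*1000>maxmm or abs(x-last).max()>maxq:
                pts.append(x); last=x; oL,ML=o,M
        pts.append(w)
    print("rows total",len(pts)-1)
    P0,M0=fk(pts[0],p)
    for k,x in enumerate(pts[1:]):
        P1,M1=fk(x,p)
        if k<nrow:
            d=M0.T@(P1-P0)*1000; rv=np.degrees(R.from_matrix(M0.T@M1).as_rotvec())
            if show: print([round(float(v)*2)/2 for v in d]+[round(float(v),1) for v in rv])
        P0,M0=P1,M1
    for x in pts[::4]+[pts[-1]]:
        L=fk(x,p,True)[0]; print("  el",L[1].round(2),"wr",L[3].round(2),"tcp",L[4].round(2),"q",x.round(2))
E
python3 - <<'E'
from jp import *
st(); path([[1.3,0,0,2.1,-.3,.8,0.3],[1.3,0,0,2.1,2.,.8,.5],[1.1,.1,.2,2.1,4.1,.9,1.2]])
E
```

```text
t3.30 H [-187.5 -173.5  100.7] e25.8 az-10.8 F [-0.2 -1.2 -0.5] w0.00 q [ 2.19  1.09 -1.14  2.18 -1.37  0.17  1.16]
rows total 40
[-11.5, 26.5, 2.5, -6.7, -3.1, -6.1]
[-6.5, 18.0, -10.5, -6.9, -2.9, -6.2]
[-1.5, 10.5, -25.0, -7.1, -2.4, -5.9]
[2.5, 6.0, -41.5, -7.5, -1.5, -5.3]
[3.0, 5.0, -50.0, -6.7, -0.3, -3.8]
[2.0, 6.5, -50.5, -5.5, 0.5, -2.2]
[-0.5, 9.0, -49.0, -4.6, 1.1, -1.1]
[-2.5, 12.5, -49.0, -4.0, 1.5, -0.2]
  el [-0.3  -0.38  0.53] wr [ 0.06 -0.45  0.24] tcp [ 0.35 -0.48  0.1 ] q [ 2.19  1.09 -1.14  2.18 -1.37  0.17  1.16]
  el [-0.06 -0.25  0.76] wr [ 0.08 -0.47  0.37] tcp [ 0.27 -0.47  0.1 ] q [ 1.7   0.49 -0.51  2.13 -0.78  0.51  0.69]
  el [-0.02 -0.03  0.83] wr [ 0.05 -0.42  0.57] tcp [ 0.15 -0.47  0.26] q [ 1.33  0.04 -0.04  2.1  -0.33  0.78  0.33]
  el [-0.03 -0.01  0.83] wr [ 0.05 -0.41  0.59] tcp [ 0.03 -0.5   0.28] q [1.3  0.   0.   2.1  0.18 0.8  0.34]
  el [-0.03 -0.01  0.83] wr [ 0.05 -0.41  0.59] tcp [-0.08 -0.57  0.34] q [1.3  0.   0.   2.1  0.83 0.8  0.4 ]
  el [-0.03 -0.01  0.83] wr [ 0.05 -0.41  0.6 ] tcp [-0.12 -0.65  0.46] q [1.3  0.   0.   2.1  1.47 0.8  0.45]
  el [-0.03 -0.01  0.83] wr [ 0.06 -0.41  0.6 ] tcp [-0.08 -0.7   0.57] q [1.3 0.  0.  2.1 2.  0.8 0.5]
  el [-0.02 -0.02  0.83] wr [ 0.06 -0.42  0.58] tcp [ 0.01 -0.74  0.64] q [1.25 0.03 0.05 2.1  2.54 0.83 0.68]
  el [-0.01 -0.04  0.82] wr [ 0.07 -0.42  0.57] tcp [ 0.14 -0.73  0.66] q [1.2  0.05 0.1  2.1  3.09 0.85 0.86]
  el [-0.01 -0.05  0.82] wr [ 0.07 -0.43  0.56] tcp [ 0.27 -0.68  0.62] q [1.14 0.08 0.16 2.1  3.63 0.88 1.04]
  el [ 0.   -0.06  0.82] wr [ 0.08 -0.43  0.55] tcp [ 0.34 -0.62  0.54] q [1.1 0.1 0.2 2.1 4.1 0.9 1.2]
  el [ 0.   -0.06  0.82] wr [ 0.08 -0.43  0.55] tcp [ 0.34 -0.62  0.54] q [1.1 0.1 0.2 2.1 4.1 0.9 1.2]
```

```bash
python3 - <<'E'
from jp import *
plan((-.22,-.14,.27),54)
E
```

```text
per row: 22.0 mm 3.8 deg
[-4.1, -16.8, -13.5, -3.53, -0.97, -1.16]
[-4.0, -16.0, -14.5, -3.53, -0.97, -1.16]
[-3.9, -15.2, -15.4, -3.53, -0.97, -1.16]
[-3.9, -14.3, -16.2, -3.53, -0.97, -1.16]
[-3.9, -13.4, -17.0, -3.53, -0.97, -1.16]
[-3.9, -12.4, -17.7, -3.53, -0.97, -1.16]
[-4.0, -11.3, -18.4, -3.53, -0.97, -1.16]
[-4.1, -10.3, -19.0, -3.53, -0.97, -1.16]
```

>>> apply_moves([
  [-4,-17,-13.5,-3.5,-1,-1.2,1],
  [-4,-16,-14.5,-3.5,-1,-1.2,1],
  [-4,-15,-15.5,-3.5,-1,-1.2,1],
  [-4,-14.5,-16,-3.5,-1,-1.2,1],
  [-4,-13.5,-17,-3.5,-1,-1.2,1],
  [-4,-12.5,-17.5,-3.5,-1,-1.2,1],
  [-4,-11.5,-18.5,-3.5,-1,-1.2,1],
  [-4,-10.5,-19,-3.5,-1,-1.2,1],
])

```text
t: 4.3
eef_pos: [0.3145, -0.4479, 0.2721]
tool_rot: [-0.229, 0.699, -0.646, 0.202]
contact_force: [-0.1, -0.8, -0.7]
gripper_width: 0.001
```

```bash
python3 - <<'E'
from jp import *
st(); path([[1.3,0,0,2.1,0.2,.8,0.3],[1.3,0,0,2.1,2.,.8,.5],[1.1,.1,.2,2.1,4.1,.9,1.2]])
E
```

```text
t4.30 H [-221.4 -136.9  272.1] e54.4 az1.7 F [-0.1 -0.8 -0.7] w0.00 q [ 1.7   0.24 -0.59  1.99 -0.63  0.84  0.04]
rows total 35
[3.0, 42.5, -12.0, -7.1, 1.4, -6.3]
[0.0, 43.0, -14.0, -7.1, 1.1, -6.2]
[-3.0, 44.5, -15.5, -7.1, 0.8, -6.3]
[-7.0, 46.0, -16.0, -7.1, 0.4, -6.3]
[-11.0, 46.0, -16.0, -6.9, 0.0, -6.2]
[-15.5, 45.0, -15.0, -6.6, -0.4, -6.1]
[-5.5, 12.5, -3.5, -1.8, -0.2, -1.7]
[-8.5, 36.0, -3.0, -6.2, -2.0, -7.3]
  el [-0.04 -0.13  0.81] wr [ 0.13 -0.47  0.53] tcp [ 0.31 -0.45  0.27] q [ 1.7   0.24 -0.59  1.99 -0.63  0.84  0.04]
  el [-0.02 -0.05  0.82] wr [ 0.08 -0.43  0.57] tcp [ 0.13 -0.48  0.25] q [ 1.45  0.09 -0.22  2.06 -0.11  0.81  0.2 ]
  el [-0.03 -0.01  0.83] wr [ 0.05 -0.41  0.59] tcp [-0.01 -0.51  0.29] q [1.3  0.   0.   2.1  0.36 0.8  0.32]
  el [-0.03 -0.01  0.83] wr [ 0.05 -0.41  0.59] tcp [-0.1  -0.59  0.37] q [1.3  0.   0.   2.1  0.99 0.8  0.39]
  el [-0.03 -0.01  0.83] wr [ 0.05 -0.41  0.6 ] tcp [-0.12 -0.67  0.49] q [1.3  0.   0.   2.1  1.62 0.8  0.46]
  el [-0.03 -0.01  0.83] wr [ 0.06 -0.41  0.59] tcp [-0.06 -0.71  0.59] q [1.29 0.01 0.01 2.1  2.13 0.81 0.54]
  el [-0.02 -0.03  0.83] wr [ 0.06 -0.42  0.58] tcp [ 0.04 -0.74  0.65] q [1.24 0.03 0.06 2.1  2.68 0.83 0.73]
  el [-0.01 -0.04  0.82] wr [ 0.07 -0.43  0.57] tcp [ 0.17 -0.72  0.65] q [1.18 0.06 0.12 2.1  3.22 0.86 0.91]
  el [-0.   -0.06  0.82] wr [ 0.07 -0.43  0.55] tcp [ 0.29 -0.67  0.6 ] q [1.13 0.08 0.17 2.1  3.77 0.88 1.09]
  el [ 0.   -0.06  0.82] wr [ 0.08 -0.43  0.55] tcp [ 0.34 -0.62  0.54] q [1.1 0.1 0.2 2.1 4.1 0.9 1.2]
```

>>> apply_moves([
  [3,42.5,-12,-7.1,1.4,-6.3,1],
  [0,43,-14,-7.1,1.1,-6.2,1],
  [-3,44.5,-15.5,-7.1,0.8,-6.3,1],
  [-7,46,-16,-7.1,0.4,-6.3,1],
  [-11,46,-16,-6.9,0,-6.2,1],
  [-15.5,45,-15,-6.6,-0.4,-6.1,1],
  [-5.5,12.5,-3.5,-1.8,-0.2,-1.7,1],
  [-8.5,36,-3,-6.2,-2,-7.3,1],
])

```text
t: 5.3
eef_pos: [-0.0092, -0.517, 0.3012]
tool_rot: [0.198, 0.914, -0.352, -0.028]
contact_force: [-0.1, 0.3, 0.2]
gripper_width: 0.001
```

```bash
python3 - <<'E'
from jp import *
st(); path([[1.3,0,0,2.1,2.,.8,.5],[1.1,.1,.2,2.1,4.1,.9,1.2]])
E
```

```text
t5.30 H [-549.4 -181.9  301.2] e66.9 az-123.5 F [-0.1  0.3  0.2] w0.00 q [ 1.71  0.   -0.42  2.07  0.39  0.82  0.32]
rows total 27
[-10.0, 36.0, -1.5, -6.1, -2.2, -7.2]
[-10.0, 35.5, -1.5, -6.1, -2.3, -7.2]
[-10.5, 35.0, -1.5, -6.0, -2.4, -7.2]
[-11.0, 34.5, -1.5, -6.0, -2.4, -7.2]
[-11.5, 34.5, -1.5, -5.9, -2.5, -7.3]
[-11.5, 34.0, -2.0, -5.8, -2.6, -7.3]
[-12.0, 33.5, -2.0, -5.8, -2.7, -7.3]
[-12.0, 33.5, -2.0, -5.7, -2.7, -7.3]
  el [-0.03 -0.    0.83] wr [ 0.05 -0.41  0.6 ] tcp [-0.01 -0.52  0.3 ] q [ 1.71  0.   -0.42  2.07  0.39  0.82  0.32]
  el [-0.03 -0.    0.83] wr [ 0.05 -0.41  0.6 ] tcp [-0.1  -0.59  0.38] q [ 1.55  0.   -0.26  2.08  1.02  0.81  0.39]
  el [-0.03 -0.01  0.83] wr [ 0.06 -0.41  0.6 ] tcp [-0.12 -0.67  0.5 ] q [ 1.39  0.   -0.09  2.09  1.65  0.8   0.46]
  el [-0.03 -0.01  0.83] wr [ 0.06 -0.41  0.59] tcp [-0.06 -0.71  0.59] q [1.29 0.01 0.01 2.1  2.13 0.81 0.54]
  el [-0.02 -0.03  0.83] wr [ 0.06 -0.42  0.58] tcp [ 0.04 -0.74  0.65] q [1.24 0.03 0.06 2.1  2.68 0.83 0.73]
  el [-0.01 -0.04  0.82] wr [ 0.07 -0.43  0.57] tcp [ 0.17 -0.72  0.65] q [1.18 0.06 0.12 2.1  3.22 0.86 0.91]
  el [-0.   -0.06  0.82] wr [ 0.07 -0.43  0.55] tcp [ 0.29 -0.67  0.6 ] q [1.13 0.08 0.17 2.1  3.77 0.88 1.09]
  el [ 0.   -0.06  0.82] wr [ 0.08 -0.43  0.55] tcp [ 0.34 -0.62  0.54] q [1.1 0.1 0.2 2.1 4.1 0.9 1.2]
```

>>> apply_moves([
  [-10,36,-1.5,-6.1,-2.2,-7.2,1],
  [-10,35.5,-1.5,-6.1,-2.3,-7.2,1],
  [-10.5,35,-1.5,-6,-2.4,-7.2,1],
  [-11,34.5,-1.5,-6,-2.4,-7.2,1],
  [-11.5,34.5,-1.5,-5.9,-2.5,-7.3,1],
  [-11.5,34,-2,-5.8,-2.6,-7.3,1],
  [-12,33.5,-2,-5.8,-2.7,-7.3,1],
  [-12,33.5,-2,-5.7,-2.7,-7.3,1],
])

```text
t: 6.3
eef_pos: [-0.1048, -0.673, 0.5018]
tool_rot: [0.441, 0.789, 0.144, -0.404]
contact_force: [-1.3, 0.2, 0.2]
gripper_width: 0.001
```

```bash
python3 - <<'E'
from jp import *
st(); path([[1.1,.15,.2,2.1,4.1,.9,1.2]])
E
```

```text
t6.30 H [-656.2 -330.3  501.8] e16.6 az-126.4 F [-1.3  0.2  0.2] w0.00 q [ 1.68  0.02 -0.41  2.07  1.66  0.82  0.48]
rows total 18
[-10.5, 27.0, 2.0, -4.7, -2.8, -8.1]
[-11.0, 27.0, 1.5, -4.6, -3.0, -8.1]
[-11.5, 27.5, 1.0, -4.6, -3.1, -8.1]
[-12.5, 27.5, 1.0, -4.5, -3.3, -8.1]
[-13.5, 27.5, 0.5, -4.5, -3.5, -8.0]
[-14.5, 28.0, 0.0, -4.4, -3.6, -8.0]
[-15.5, 28.0, -0.5, -4.3, -3.8, -8.0]
[-17.0, 28.5, -0.5, -4.3, -4.0, -7.9]
  el [-0.03 -0.01  0.83] wr [ 0.07 -0.41  0.6 ] tcp [-0.1  -0.67  0.51] q [ 1.68  0.02 -0.41  2.07  1.66  0.82  0.48]
  el [-0.03 -0.03  0.82] wr [ 0.07 -0.42  0.59] tcp [-0.04 -0.73  0.59] q [ 1.55  0.05 -0.27  2.08  2.22  0.84  0.65]
  el [-0.02 -0.05  0.82] wr [ 0.07 -0.43  0.57] tcp [ 0.07 -0.75  0.64] q [ 1.41  0.08 -0.13  2.08  2.78  0.86  0.81]
  el [-0.01 -0.07  0.82] wr [ 0.08 -0.44  0.55] tcp [ 0.21 -0.73  0.62] q [1.28 0.11 0.01 2.09 3.34 0.88 0.98]
  el [ 0.01 -0.08  0.82] wr [ 0.08 -0.44  0.53] tcp [ 0.32 -0.66  0.55] q [1.15 0.14 0.15 2.1  3.9  0.89 1.14]
  el [ 0.01 -0.09  0.82] wr [ 0.08 -0.45  0.53] tcp [ 0.35 -0.63  0.51] q [1.1  0.15 0.2  2.1  4.1  0.9  1.2 ]
```

>>> apply_moves([
  [-10.5,27,2,-4.7,-2.8,-8.1,1],
  [-11,27,1.5,-4.6,-3,-8.1,1],
  [-11.5,27.5,1,-4.6,-3.1,-8.1,1],
  [-12.5,27.5,1,-4.5,-3.3,-8.1,1],
  [-13.5,27.5,0.5,-4.5,-3.5,-8,1],
  [-14.5,28,0,-4.4,-3.6,-8,1],
  [-15.5,28,-0.5,-4.3,-3.8,-8,1],
  [-17,28.5,-0.5,-4.3,-4,-7.9,1],
])

```text
t: 7.3
eef_pos: [0.084, -0.7459, 0.6295]
tool_rot: [-0.402, -0.301, -0.548, 0.668]
contact_force: [0.3, -0.7, 0.7]
gripper_width: 0.002
```

```bash
python3 - <<'E'
from jp import *
st(); path([[1.1,.25,.2,2.1,4.1,.9,1.2]])
P=H((-.20,-.12,.12));T=tgtR(25,0).as_matrix()
for qr in ([.6,.97,.51,2.15,4.19,1.44,1.26],[1.1,.3,.2,2.1,4.1,.9,1.2],[1.4,.5,-.2,2.1,4.1,.9,1.2]):
    print(ik(P,T,np.array(qr),p))
E
```

```text
t7.30 H [-473.3 -417.   629.5] e-12.6 az-92.0 F [ 0.3 -0.7  0.7] w0.00 q [ 1.64  0.1  -0.4   2.08  2.78  0.87  0.87]
rows total 10
[-11.0, 30.0, 2.0, -4.2, -3.9, -7.6]
[-13.0, 31.5, 1.5, -4.2, -4.1, -7.6]
[-15.5, 32.5, 1.0, -4.2, -4.3, -7.6]
[-17.5, 32.5, 0.5, -4.1, -4.5, -7.4]
[-20.5, 33.0, 0.5, -4.1, -4.7, -7.3]
[-23.5, 33.0, 0.5, -4.0, -5.0, -7.3]
[-25.5, 31.5, 0.5, -3.8, -5.1, -7.1]
[-28.0, 30.5, 1.0, -3.7, -5.3, -7.1]
  el [-0.03 -0.05  0.82] wr [ 0.08 -0.43  0.56] tcp [ 0.09 -0.74  0.63] q [ 1.64  0.1  -0.4   2.08  2.78  0.87  0.87]
  el [-0.01 -0.09  0.82] wr [ 0.08 -0.45  0.53] tcp [ 0.22 -0.73  0.59] q [ 1.41  0.16 -0.14  2.09  3.35  0.88  1.01]
  el [ 0.02 -0.13  0.81] wr [ 0.09 -0.46  0.49] tcp [ 0.33 -0.68  0.48] q [1.19 0.23 0.11 2.1  3.89 0.9  1.15]
  el [ 0.04 -0.13  0.81] wr [ 0.09 -0.47  0.48] tcp [ 0.36 -0.65  0.43] q [1.1  0.25 0.2  2.1  4.1  0.9  1.2 ]
(array([0.6894147 , 0.94536048, 0.89222086, 2.26324342, 4.50899999,
       1.77793021, 1.29061105]), np.float64(4.881855520050093e-07), np.float64(3.273723473677598e-06))
(array([0.68942941, 0.94534185, 0.89219312, 2.26324661, 4.509     ,
       1.77790207, 1.29061644]), np.float64(1.5065292329310402e-06), np.float64(1.170075832643047e-05))
(array([0.68943426, 0.94533725, 0.89218478, 2.26324724, 4.509     ,
       1.77789498, 1.29061858]), np.float64(1.8049983903040081e-06), np.float64(1.3997417935674529e-05))
```

>>> apply_moves([
  [-11,30,2,-4.2,-3.9,-7.6,1],
  [-13,31.5,1.5,-4.2,-4.1,-7.6,1],
  [-15.5,32.5,1,-4.2,-4.3,-7.6,1],
  [-17.5,32.5,0.5,-4.1,-4.5,-7.4,1],
  [-20.5,33,0.5,-4.1,-4.7,-7.3,1],
  [-23.5,33,0.5,-4,-5,-7.3,1],
  [-25.5,31.5,0.5,-3.8,-5.1,-7.1,1],
  [-28,30.5,1,-3.7,-5.3,-7.1,1],
])

```text
t: 8.3
eef_pos: [0.3326, -0.6727, 0.4718]
tool_rot: [-0.249, 0.349, -0.631, 0.646]
contact_force: [0.7, 0.2, 0.3]
gripper_width: 0.002
```

```bash
python3 - <<'E'
from jp import *
st(); q0=np.array(bot.get_obs()["q"])
for hp,e,az in [((-.20,-.14,.25),25,-15),((-.15,-.14,.06),22,-15),((-.025,-.125,.03),22,-15),((-.025,-.125,.19),22,-15),((-.12,-.03,.03),25,-15),((.04,-.06,.03),25,-15)]:
    P=H(hp);T=tgtR(e,az).as_matrix()
    for q3 in (-.8,-.4,0,.4,.8):
        def f(q):
            o,M=fk(q,p); return np.r_[(o-P)*10,(M-T).ravel()*2,.3*(q[2]-q3),.0005*(q-q0)]
        s=least_squares(f,np.clip(np.r_[q0[:2],q3,q0[3:]],LO+.02,HI-.02),bounds=(LO,HI)); q=s.x; o,M=fk(q,p)
        print(hp,e,az,"err %.0f mm %.3f"%(1000*np.linalg.norm(o-P),np.linalg.norm(M-T)),q.round(2),"m%.2f"%min((q-LO).min(),(HI-q).min()),"el",fk(q,p,True)[0][1].round(2))
E
```

```text
t8.30 H [-220.1 -362.4  471.8] e2.3 az-44.3 F [0.7 0.2 0.3] w0.00 q [ 1.59  0.26 -0.38  2.08  3.9   0.81  1.26]
(-0.2, -0.14, 0.25) 25 -15 err 6 mm 0.057 [ 1.86  0.38 -0.65  2.32  4.51  0.75  1.11] m0.00 el [-0.09 -0.19  0.79]
(-0.2, -0.14, 0.25) 25 -15 err 4 mm 0.041 [ 1.57  0.33 -0.3   2.33  4.51  0.88  1.07] m0.00 el [-0.03 -0.18  0.8 ]
(-0.2, -0.14, 0.25) 25 -15 err 3 mm 0.027 [1.27 0.31 0.05 2.34 4.51 1.   1.05] m0.00 el [ 0.02 -0.17  0.8 ]
(-0.2, -0.14, 0.25) 25 -15 err 2 mm 0.016 [0.96 0.34 0.43 2.35 4.51 1.12 1.02] m0.00 el [ 0.08 -0.17  0.79]
(-0.2, -0.14, 0.25) 25 -15 err 0 mm 0.001 [0.67 0.42 0.8  2.36 4.51 1.29 0.99] m0.00 el [ 0.16 -0.16  0.78]
(-0.15, -0.14, 0.06) 22 -15 err 0 mm 0.000 [ 1.9   1.02 -0.8   2.29  4.11  0.59  1.94] m0.15 el [-0.18 -0.43  0.57]
(-0.15, -0.14, 0.06) 22 -15 err 0 mm 0.000 [ 1.56  0.86 -0.4   2.3   4.18  0.91  1.72] m0.14 el [-0.02 -0.42  0.64]
(-0.15, -0.14, 0.06) 22 -15 err 0 mm 0.000 [ 1.22  0.83 -0.    2.32  4.17  1.19  1.58] m0.12 el [ 0.11 -0.39  0.65]
(-0.15, -0.14, 0.06) 22 -15 err 0 mm 0.000 [0.88 0.9  0.4  2.34 4.13 1.48 1.44] m0.10 
[... 1722 characters left out ...]
 m0.00 el [ 0.17 -0.4   0.62]
(-0.12, -0.03, 0.03) 25 -15 err 22 mm 0.110 [0.78 0.97 0.33 2.44 4.03 1.51 1.55] m0.00 el [ 0.3  -0.34  0.59]
(0.04, -0.06, 0.03) 25 -15 err 0 mm 0.000 [ 1.37  1.06 -0.8   2.27  3.42  0.81  2.3 ] m0.17 el [ 0.07 -0.47  0.55]
(0.04, -0.06, 0.03) 25 -15 err 0 mm 0.000 [ 1.04  0.9  -0.4   2.29  3.58  0.98  1.88] m0.15 el [ 0.19 -0.38  0.62]
(0.04, -0.06, 0.03) 25 -15 err 0 mm 0.000 [ 0.7   0.86 -0.    2.3   3.64  1.15  1.58] m0.14 el [ 0.3  -0.29  0.64]
(0.04, -0.06, 0.03) 25 -15 err 0 mm 0.000 [0.36 0.93 0.4  2.32 3.66 1.35 1.31] m0.12 el [ 0.4  -0.18  0.6 ]
(0.04, -0.06, 0.03) 25 -15 err 0 mm 0.000 [0.04 1.16 0.8  2.34 3.6  1.58 0.96] m0.10 el [ 0.5  -0.05  0.5 ]
```

```bash
cat >> jp.py <<'E'
def ik3(hp,e,az,q3,q0):
    P=H(hp);T=tgtR(e,az).as_matrix()
    def f(q):
        o,M=fk(q,p); return np.r_[(o-P)*10,(M-T).ravel()*2,.05*(q[2]-q3),.0005*(q-q0)]
    s=least_squares(f,np.clip(q0,LO+.02,HI-.02),bounds=(LO,HI)); o,M=fk(s.x,p)
    print("ik",s.x.round(2),"err",1000*np.linalg.norm(o-P),np.linalg.norm(M-T)); return s.x
E
python3 - <<'E'
from jp import *
q0=np.array(bot.get_obs()["q"]); a=ik3((-.13,-.15,.14),22,-20,-.4,q0); path([a],maxq=.2)
E
```

```text
ik [ 1.48  0.65 -0.4   2.35  4.04  0.89  1.58] err 5.166687244845641e-06 3.684388912761611e-08
rows total 9
[-24.0, 44.5, 1.5, -2.6, -2.5, 0.2]
[-26.5, 43.5, 2.0, -2.5, -2.7, 0.2]
[-28.0, 41.5, 2.0, -2.4, -2.8, 0.2]
[-30.5, 40.0, 2.0, -2.3, -3.0, 0.2]
[-33.0, 38.5, 2.0, -2.2, -3.2, 0.2]
[-35.0, 37.0, 2.0, -2.0, -3.4, 0.3]
[-36.5, 34.5, 2.0, -1.9, -3.5, 0.3]
[-38.0, 32.5, 2.0, -1.7, -3.7, 0.3]
  el [-0.03 -0.14  0.81] wr [ 0.09 -0.46  0.48] tcp [ 0.34 -0.67  0.47] q [ 1.59  0.26 -0.38  2.08  3.9   0.81  1.26]
  el [-0.02 -0.24  0.77] wr [ 0.11 -0.43  0.37] tcp [ 0.38 -0.59  0.29] q [ 1.54  0.45 -0.39  2.21  3.96  0.85  1.42]
  el [ 0.   -0.33  0.72] wr [ 0.12 -0.37  0.26] tcp [ 0.41 -0.46  0.14] q [ 1.48  0.64 -0.4   2.35  4.03  0.89  1.58]
  el [ 0.   -0.33  0.72] wr [ 0.12 -0.37  0.26] tcp [ 0.41 -0.45  0.14] q [ 1.48  0.65 -0.4   2.35  4.04  0.89  1.58]
```

>>> apply_moves([
  [-24,44.5,1.5,-2.6,-2.5,0.2,1],
  [-26.5,43.5,2,-2.5,-2.7,0.2,1],
  [-28,41.5,2,-2.4,-2.8,0.2,1],
  [-30.5,40,2,-2.3,-3,0.2,1],
  [-33,38.5,2,-2.2,-3.2,0.2,1],
  [-35,37,2,-2,-3.4,0.3,1],
  [-36.5,34.5,2,-1.9,-3.5,0.3,1],
  [-38,32.5,2,-1.7,-3.7,0.3,1],
])

```text
t: 9.3
eef_pos: [0.4025, -0.4522, 0.137]
tool_rot: [0.342, -0.5, 0.662, -0.441]
contact_force: [0.2, -1.0, -0.7]
gripper_width: 0.001
```

```bash
python3 - <<'E'
from jp import *
st(); plan((-.10,-.135,.035),20,-15)
im=imaging.read_camera("scene")[:,:,::-1]; cv2.imwrite("pics/scene4.png",im)
im=imaging.read_camera("top")[:,:,::-1]; crop(im,200,140,320,240,2.5,"pics/top4.png")
E
```

```text
t9.30 H [-134.  -147.6  137. ] e22.1 az-19.4 F [ 0.2 -1.  -0.7] w0.00 q [ 1.46  0.65 -0.39  2.35  4.04  0.89  1.57]
per row: 13.5 mm 0.6 deg
[-2.8, 10.5, 8.0, 0.26, -0.51, -0.28]
[-2.7, 10.6, 8.0, 0.26, -0.51, -0.28]
[-2.7, 10.6, 8.0, 0.26, -0.51, -0.28]
[-2.7, 10.6, 8.0, 0.26, -0.51, -0.28]
[-2.7, 10.6, 7.9, 0.26, -0.51, -0.28]
[-2.7, 10.7, 7.9, 0.26, -0.51, -0.28]
[-2.7, 10.7, 7.9, 0.26, -0.51, -0.28]
[-2.6, 10.7, 7.9, 0.26, -0.51, -0.28]
```

View pics/scene4.png

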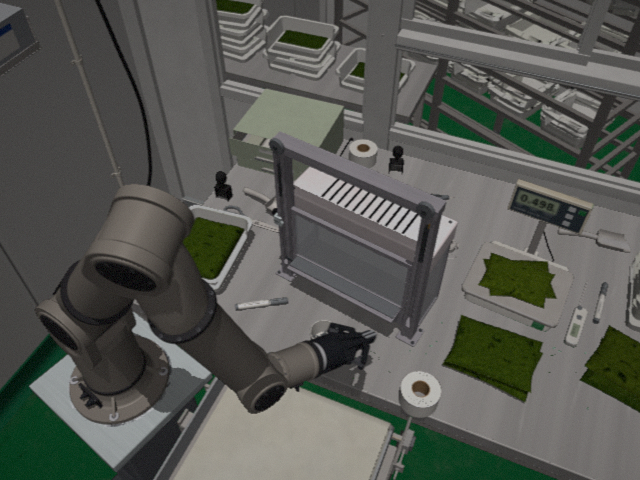

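View pics/top4.png

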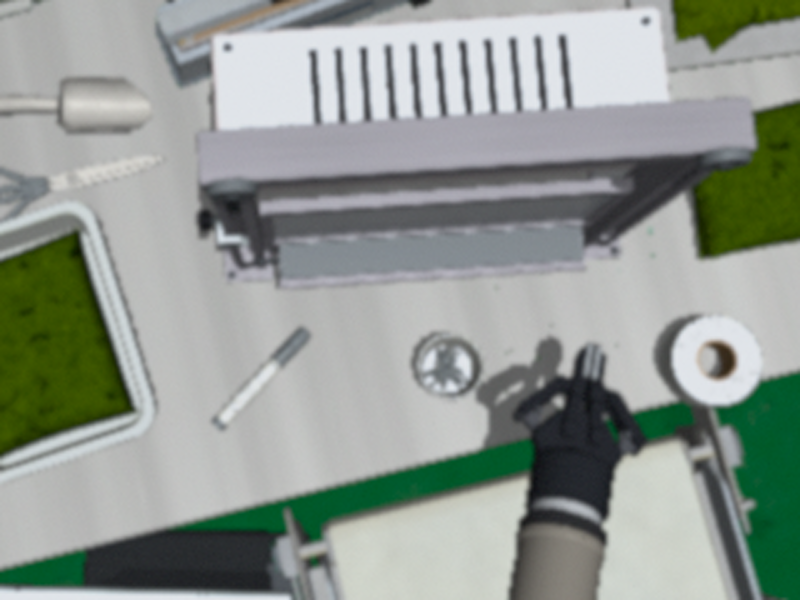

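Posture is good: fingers at top-crop (590,355), tub at (447,362). The knuckles are about 120 mm wide, so I'll approach at y=-140 mm, az -12°, to stay clear of the tub.

```bash
python3 - <<'E'
from jp import *
plan((-.095,-.142,.035),20,-12)
E
```

```text
per row: 13.4 mm 1.0 deg
[-1.7, 9.9, 8.9, 0.28, -0.83, -0.45]
[-1.7, 9.9, 8.9, 0.28, -0.83, -0.45]
[-1.6, 9.9, 8.9, 0.28, -0.83, -0.45]
[-1.6, 10.0, 8.8, 0.28, -0.83, -0.45]
[-1.5, 10.0, 8.8, 0.28, -0.83, -0.45]
[-1.5, 10.0, 8.8, 0.28, -0.83, -0.45]
[-1.4, 10.0, 8.8, 0.28, -0.83, -0.45]
[-1.4, 10.1, 8.7, 0.28, -0.83, -0.45]
```

>>> apply_moves([
  [-1.5,10,9,0.3,-0.8,-0.4,1],
  [-1.5,10,9,0.3,-0.8,-0.4,1],
  [-1.5,10,9,0.3,-0.8,-0.4,1],
  [-1.5,10,9,0.3,-0.8,-0.4,1],
  [-1.5,10,9,0.3,-0.8,-0.4,1],
  [-1.5,10,9,0.3,-0.8,-0.4,1],
  [-1.5,10,9,0.3,-0.8,-0.4,1],
  [-1.5,10,9,0.3,-0.8,-0.4,1],
])

```text
t: 10.4
eef_pos: [0.4471, -0.4493, 0.0333]
tool_rot: [0.379, -0.534, 0.617, -0.437]
contact_force: [0.6, -0.0, 0.9]
gripper_width: -0.001
```

```bash
python3 - <<'E'
from jp import *
st(); plan((-.027,-.14,.032),20,-12)
im=imaging.read_camera("scene")[:,:,::-1]; crop(im,240,220,240,180,3.3,"pics/scene5.png")
E
```

```text
t10.40 H [ -89.3 -148.    33.3] e19.4 az-12.4 F [ 0.6 -0.   0.9] w-0.00 q [ 1.41  0.95 -0.36  2.21  4.12  0.98  1.73]
per row: 7.8 mm 0.1 deg
[-2.7, -2.3, 7.0, -0.08, -0.05, -0.03]
[-2.6, -2.3, 7.0, -0.08, -0.05, -0.03]
[-2.6, -2.3, 7.0, -0.08, -0.05, -0.03]
[-2.6, -2.3, 7.0, -0.08, -0.05, -0.03]
[-2.6, -2.3, 7.0, -0.08, -0.05, -0.03]
[-2.6, -2.3, 7.0, -0.08, -0.05, -0.03]
[-2.6, -2.4, 7.0, -0.08, -0.05, -0.03]
[-2.6, -2.4, 7.0, -0.08, -0.05, -0.03]
```

View pics/scene5.png

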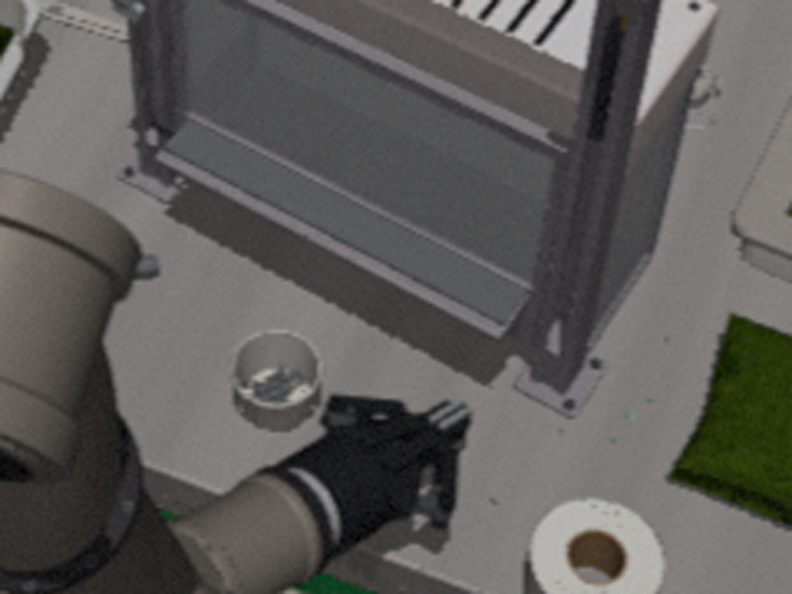

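>>> apply_moves([
  [-1.7,-2.5,7,0,0,0,1],
  [-1.7,-2.5,7,0,0,0,1],
  [-1.7,-2.5,7,0,0,0,1],
  [-1.7,-2.5,7,0,0,0,1],
  [-1.7,-2.5,7,0,0,0,1],
  [-1.7,-2.5,7,0,0,0,1],
  [-1.7,-2.5,7,0,0,0,1],
  [-1.7,-2.5,7,0,0,0,1],
])

```text
t: 11.45
eef_pos: [0.5127, -0.4436, 0.0333]
tool_rot: [0.379, -0.534, 0.617, -0.436]
contact_force: [0.5, -0.1, 0.3]
gripper_width: -0.002
```

```bash
python3 - <<'E'
from jp import *
st()
im=imaging.read_camera("scene")[:,:,::-1]; crop(im,240,220,240,180,3.3,"pics/scene6.png")
E
```

```text
t11.45 H [ -23.5 -147.1   33.3] e19.3 az-12.4 F [ 0.5 -0.1  0.3] w-0.00 q [ 1.31  0.96 -0.41  2.17  3.99  0.94  1.75]
```

View pics/scene6.png

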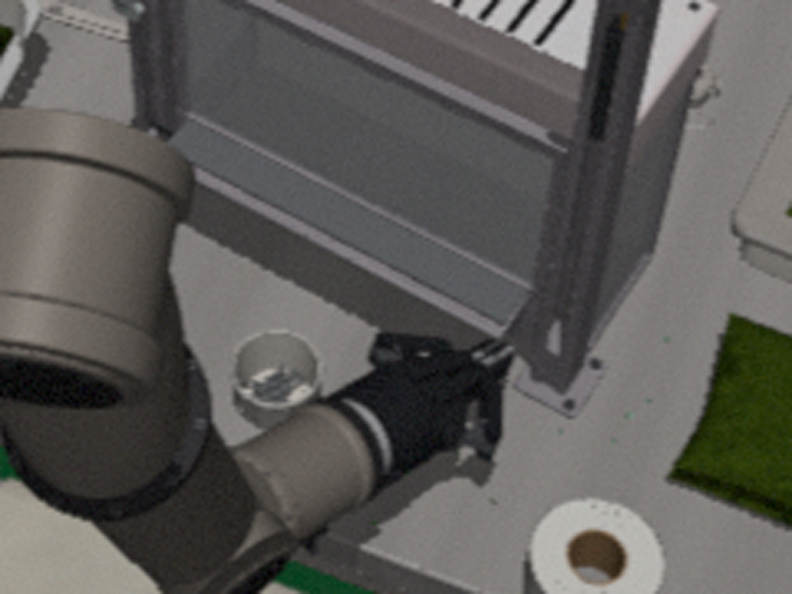

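>>> apply_moves([
  [-5,0.5,-1,0,0,0,1],
  [-5,0.5,-1,0,0,0,1],
  [0,-1.9,-0.7,0,0,0,1],
  [0,-1.9,-0.7,0,0,0,1],
  [0,-1.9,-0.7,0,0,0,1],
  [0,-1.9,-0.7,0,0,0,1],
  [0,-1.9,-0.7,0,0,0,1],
  [0,0,0,0,0,0,1],
])

```text
t: 12.5
eef_pos: [0.5121, -0.4326, 0.0442]
tool_rot: [0.379, -0.534, 0.617, -0.437]
contact_force: [0.5, -0.9, -0.2]
gripper_width: -0.005
```

```bash
python3 - <<'E'
from jp import *
st()
E
```

```text
t12.50 H [ -23.2 -136.2   44.2] e19.3 az-12.4 F [ 0.5 -0.9 -0.2] w-0.00 q [ 1.3   0.94 -0.42  2.19  3.96  0.95  1.76]
```

>>> apply_moves([
  [0,-1.9,-0.7,0,0,0,1],
  [0,-1.9,-0.7,0,0,0,1],
  [0,-1.9,-0.7,0,0,0,1],
  [0,-1.9,-0.7,0,0,0,1],
  [0,-1.9,-0.7,0,0,0,1],
  [0,-1.9,-0.7,0,0,0,1],
  [0,-1.9,-0.7,0,0,0,1],
  [0,-1.9,-0.7,0,0,0,1],
])

```text
t: 13.5
eef_pos: [0.5118, -0.4325, 0.0613]
tool_rot: [0.379, -0.534, 0.617, -0.437]
contact_force: [0.2, 0.1, 0.4]
gripper_width: -0.002
```

```bash
python3 - <<'E'
from jp import *
st()
im=imaging.read_camera("scene")[:,:,::-1]; cv2.imwrite("pics/scene7f.png",im); crop(im,240,170,240,180,3.3,"pics/scene7.png")
E
```

```text
t13.50 H [ -23.5 -136.1   61.3] e19.3 az-12.4 F [0.2 0.1 0.4] w-0.00 q [ 1.31  0.9  -0.42  2.2   3.97  0.93  1.74]
```

View pics/scene7.png

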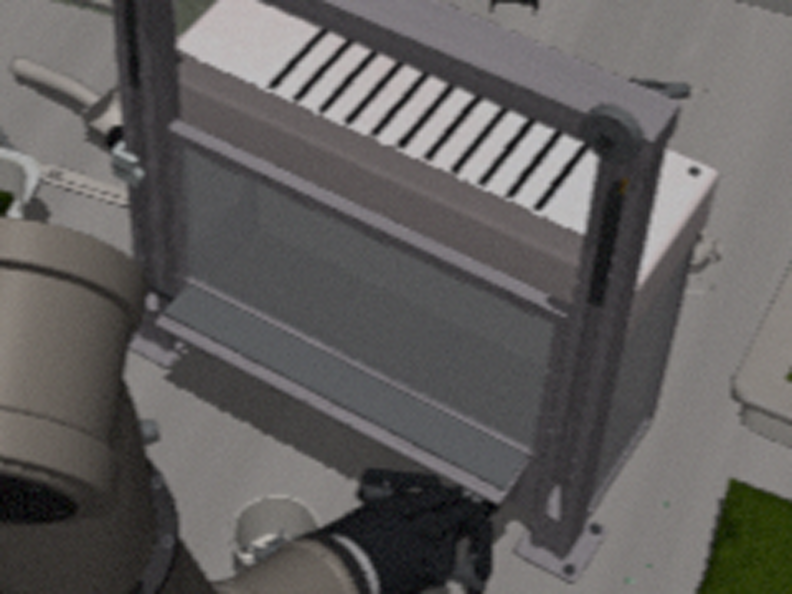

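```bash
python3 - <<'E'
from jp import *
im=imaging.read_camera("top")[:,:,::-1]; crop(im,380,200,100,75,8,"pics/top7.png")
im2=cv2.imread("pics/scene7f.png"); crop(im2,330,290,100,75,8,"pics/s7z.png")
_,P,r=cur(); print((proj("top",P)-[380,200])*8,(proj("scene",P)-[330,290])*8)
for b in (20,40): 
    Q=P-r.as_matrix()[:,2]*b/1000; print(b,Q,(proj("top",Q)-[380,200])*8,(proj("scene",Q)-[330,290])*8)
E
```

```text
[354.43871956 300.07420504] [480.13637985 224.52028688]
20 [ 0.49320185 -0.42990602  0.06807845] [350.85696682 353.99978484] [440.62926336 247.43793818]
40 [ 0.47451726 -0.42723511  0.074693  ] [347.22244317 408.71986455] [400.37866682 270.78687422]
```

View pics/top7.png

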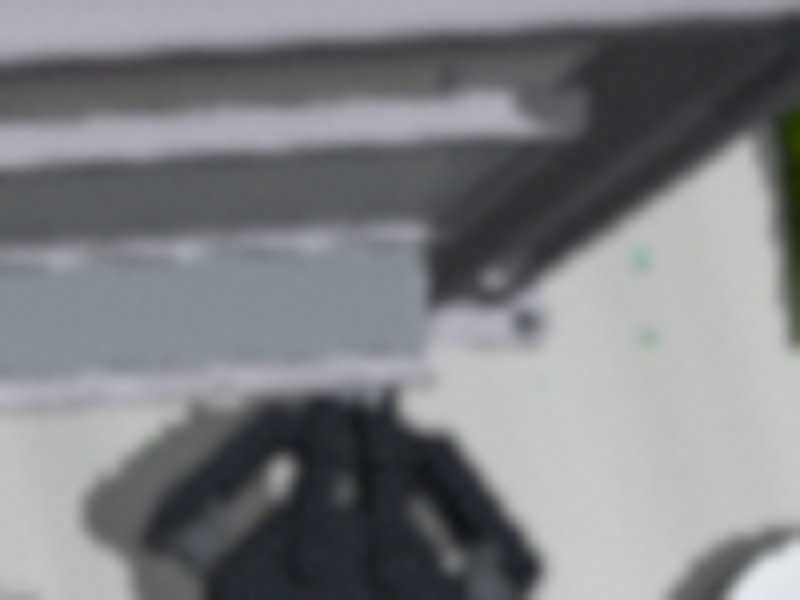

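View pics/s7z.png

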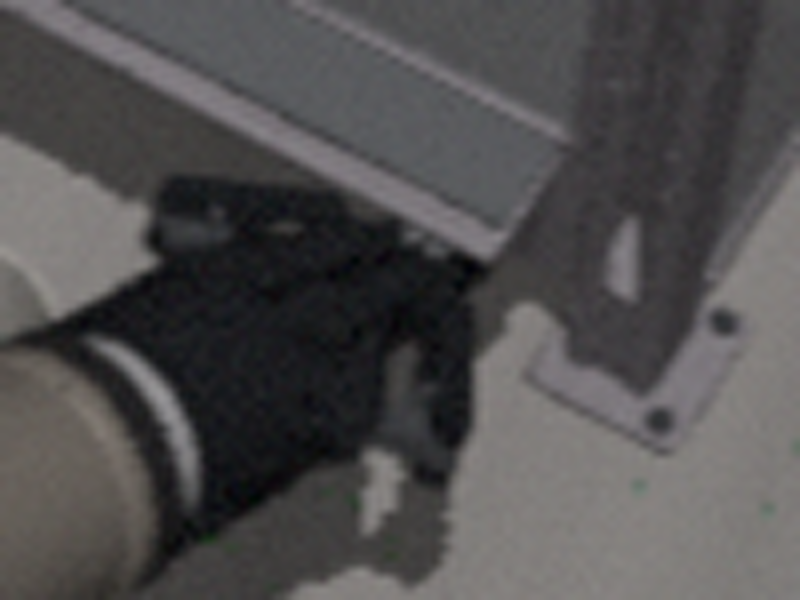

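```bash
python3 - <<'E'
from jp import *
for a,b in [(("scene",330+490/8,290+262/8),("top",380+432/8,200+381/8)),(("scene",330+503/8,290+240/8),("top",380+432/8,200+365/8)),(("scene",255+165/5,130+688/5),("top",265+149/3.2,140+364/3.2))]:
    P,e=tri(a,b); print(P.round(4),e, toH(P).round(4))
E
```

```text
[ 0.4824 -0.4515  0.092 ] 0.0023929220879717306 [-0.0543 -0.1528  0.092 ]
[ 0.4874 -0.4511  0.0971] 0.004291504190415221 [-0.0492 -0.1528  0.0971]
[ 0.4612 -0.1432  0.0883] 0.0026106030725140403 [-0.0527  0.1561  0.0883]
```

Triangulation puts the lip underside at about z 87 mm, not 62, so the window starts about 25 mm above its stop and there is no contact yet. I'll correct the frame and push up in steps.

```bash
sed -i 's/140+366\/3.2,.064/140+366\/3.2,.089/; s/140+345\/3.2,.064/140+345\/3.2,.089/' h.py; python3 - <<'E'
from jp import *
print(hood()); st()
p_,e=tri(("scene",255+145/5,130+462/5),("top",265+405/12,205+378/12)); print("mark",(toH(p_)*1000).round(1),e)
print("tub",toH(onz("top",265+362/3.2,140+467/3.2,.045)))
E
```

```text
(array([ 0.52180335, -0.29271224,  0.        ]), array([0.99726598, 0.07389569, 0.        ]), array([-0.07389569,  0.99726598,  0.        ]), np.float64(0.31062344874134695))
t13.60 H [ -20.2 -138.7   61.5] e19.3 az-12.4 F [0.  0.2 0.2] w0.00 q [ 1.31  0.9  -0.42  2.2   3.97  0.93  1.74]
mark [-25.2 177.5 223.2] 0.0050133300656579225
tub [-0.13759728 -0.01228312  0.045     ]
```

>>> apply_moves([
  [0,-4.7,-1.7,0,0,0,1],
  [0,-4.7,-1.7,0,0,0,1],
  [0,-4.7,-1.7,0,0,0,1],
  [0,-4.7,-1.7,0,0,0,1],
  [0,-4.7,-1.7,0,0,0,1],
  [0,-4.7,-1.7,0,0,0,1],
  [0,-4.7,-1.7,0,0,0,1],
  [0,-4.7,-1.7,0,0,0,1],
])

```text
t: 14.6
eef_pos: [0.5107, -0.4323, 0.1025]
tool_rot: [0.379, -0.534, 0.618, -0.435]
contact_force: [-0.4, -0.8, -3.0]
gripper_width: 0.003
```

```bash
python3 - <<'E'
from jp import *
st()
im=imaging.read_camera("scene")[:,:,::-1]; cv2.imwrite("pics/scene8f.png",im); crop(im,240,170,240,180,3.3,"pics/scene8.png")
E
```

```text
t14.60 H [ -21.4 -138.4  102.5] e19.5 az-12.4 F [-0.4 -0.8 -3. ] w0.00 q [ 1.32  0.8  -0.45  2.22  3.98  0.88  1.66]
```

View pics/scene8.png

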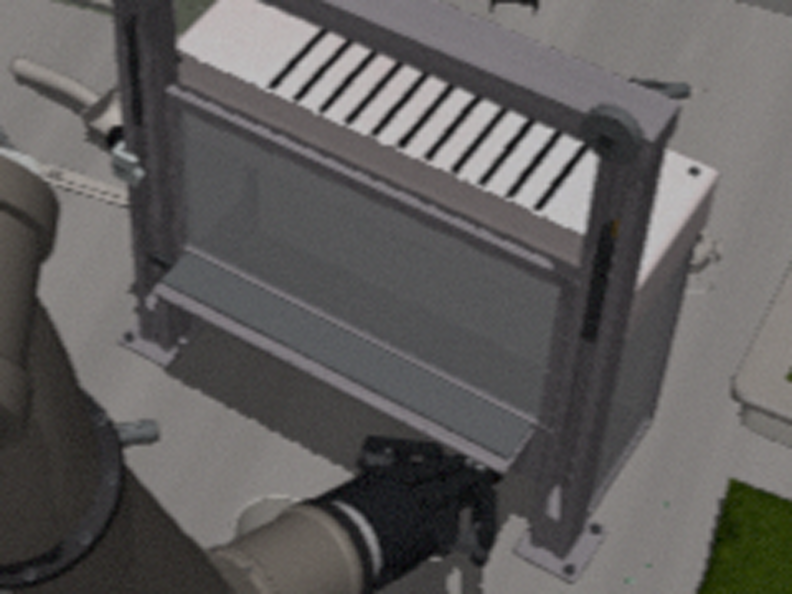

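>>> apply_moves([
  [0,-7,-2.5,0,0,0,1],
  [0,-7,-2.5,0,0,0,1],
  [0,-7,-2.5,0,0,0,1],
  [0,-7,-2.5,0,0,0,1],
  [0,-7,-2.5,0,0,0,1],
  [0,-7,-2.5,0,0,0,1],
  [0,-7,-2.5,0,0,0,1],
  [0,-7,-2.5,0,0,0,1],
])

```text
t: 15.65
eef_pos: [0.5104, -0.4323, 0.1664]
tool_rot: [0.379, -0.534, 0.618, -0.435]
contact_force: [1.0, 0.1, -3.2]
gripper_width: 0.003
```

```bash
python3 - <<'E'
from jp import *
st()
im=imaging.read_camera("scene")[:,:,::-1]; cv2.imwrite("pics/scene9f.png",im); crop(im,240,170,240,180,3.3,"pics/scene9.png"); crop(im,265,205,50,40,16,"pics/s9z.png")
im=imaging.read_camera("top")[:,:,::-1]; cv2.imwrite("pics/top9f.png",im); crop(im,275,215,50,40,16,"pics/t9z.png")
E
```

```text
t15.65 H [ -21.7 -138.3  166.4] e19.5 az-12.4 F [ 1.   0.1 -3.2] w0.00 q [ 1.35  0.66 -0.49  2.24  4.02  0.81  1.52]
```

View pics/scene9.png

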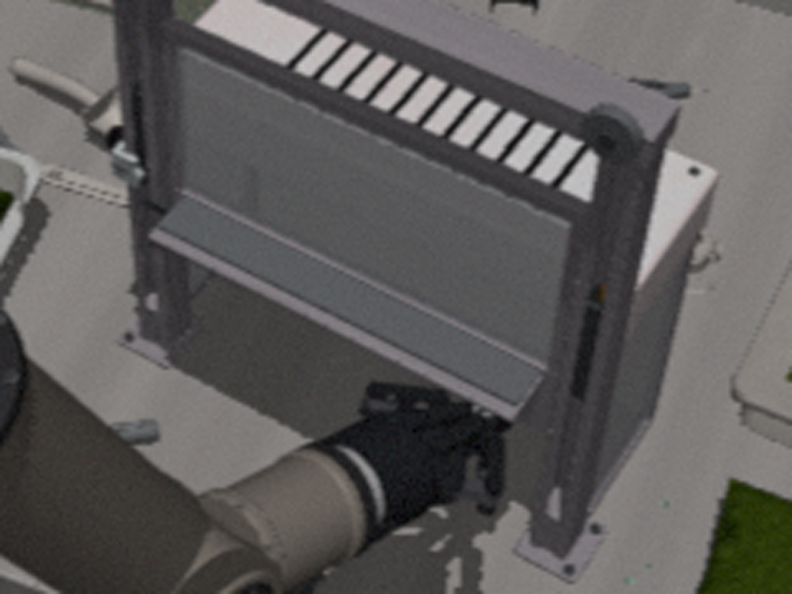

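View pics/s9z.png

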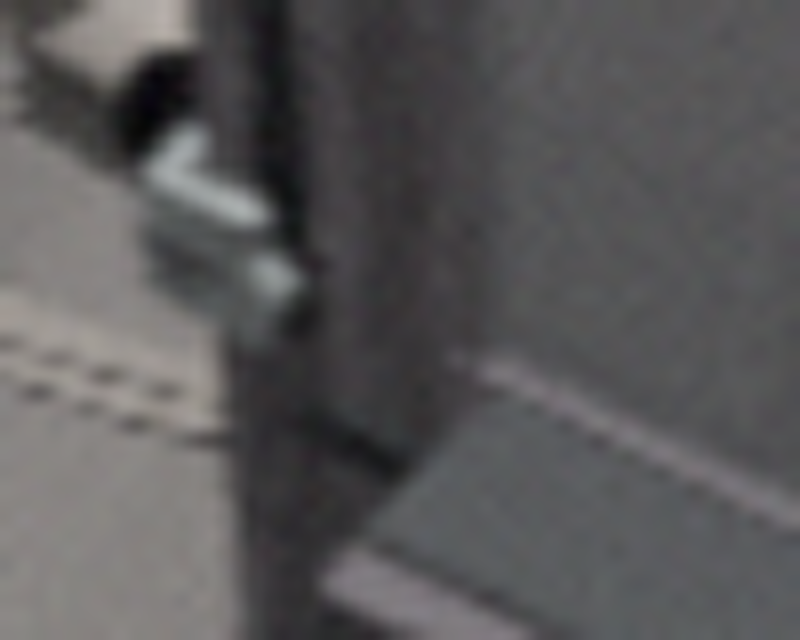

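View pics/t9z.png

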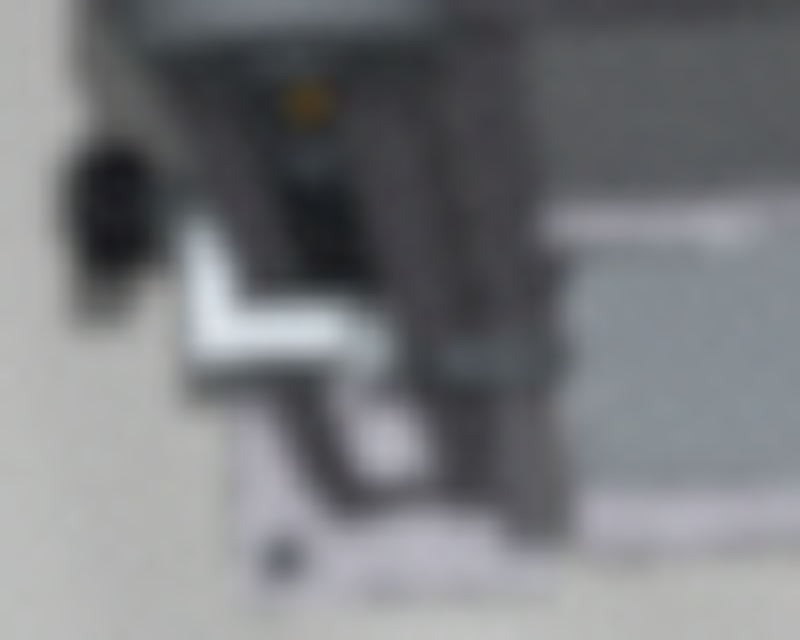

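The pointer bar is now visible, tip at zoom (305,415), with the index tip at (305,280). That's about 8.4 px, or 30 mm, to go. I'll raise 24 mm and look again.

>>> apply_moves([
  [0,-4,-1.4,0,0,0,1],
  [0,-4,-1.4,0,0,0,1],
  [0,-4,-1.4,0,0,0,1],
  [0,-4,-1.4,0,0,0,1],
  [0,-3,-1,0,0,0,1],
  [0,-2,-0.7,0,0,0,1],
  [0,-1,-0.3,0,0,0,1],
  [0,0,0,0,0,0,1],
])

```text
t: 16.75
eef_pos: [0.5105, -0.4323, 0.1914]
tool_rot: [0.379, -0.534, 0.618, -0.435]
contact_force: [0.1, -0.6, -2.2]
gripper_width: -0.001
```

```bash
python3 - <<'E'
from jp import *
st()
ims=[imaging.read_camera("scene")[:,:,::-1].astype(float) for _ in range(3)]; im=np.mean(ims,0).astype(np.uint8); cv2.imwrite("pics/scene10f.png",im); crop(im,265,205,50,40,16,"pics/s10z.png")
im=imaging.read_camera("top")[:,:,::-1]; cv2.imwrite("pics/top10f.png",im); crop(im,275,215,50,40,16,"pics/t10z.png")
for d in [(0,0,0),(.01,0,0),(0,.01,0),(0,0,.01)]:
    w=H(np.array((-.024,.179,.22))+d); print(d,(proj("scene",w)-[265,205])*16,(proj("top",w)-[275,215])*16)
E
```

```text
t16.75 H [ -21.6 -138.3  191.4] e19.5 az-12.4 F [ 0.1 -0.6 -2.2] w-0.00 q [ 1.37  0.6  -0.51  2.24  4.05  0.78  1.46]
(0, 0, 0) [286.0953578  287.25645338] [382.06398069 326.71214434]
(0.01, 0, 0) [324.47196222 248.63275966] [378.84120051 257.66443087]
(0, 0.01, 0) [234.3521142  261.20321419] [311.95190976 330.45016226]
(0, 0, 0.01) [282.75801601 242.38716837] [378.67081063 315.07909858]
```

View pics/s10z.png

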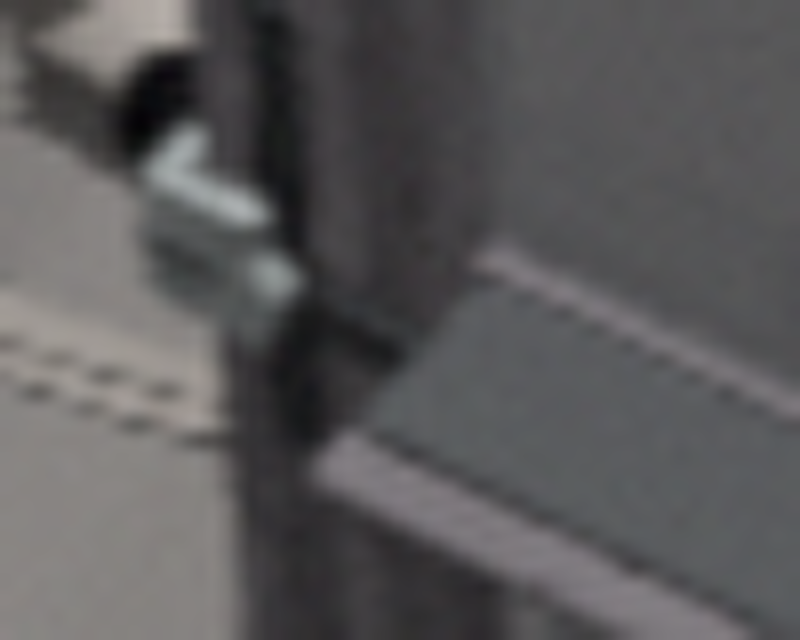

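View pics/t10z.png

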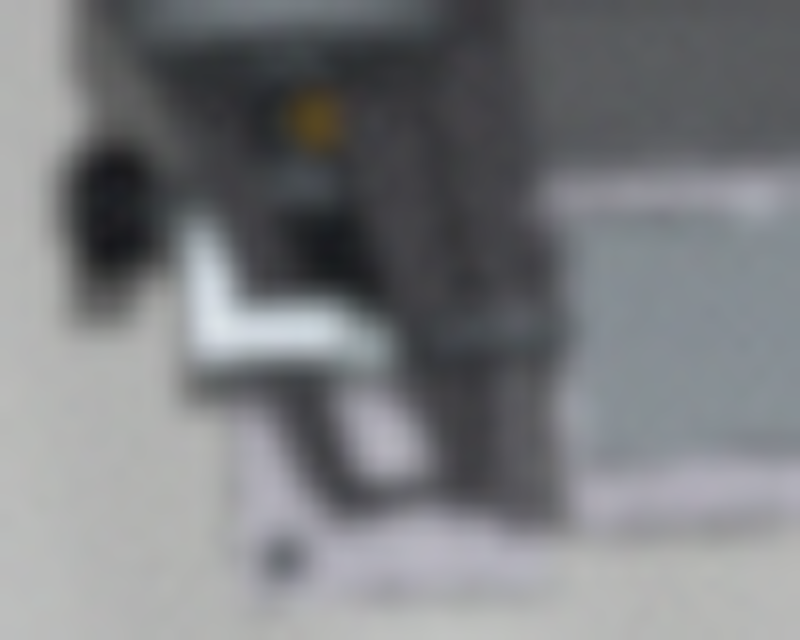

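```bash
python3 - <<'E'
from jp import *
def t(s,u): 
    P,e=tri(("scene",265+s[0]/16,205+s[1]/16),("top",275+u[0]/16,215+u[1]/16)); print(s,u,(toH(P)*1000).round(1),round(e*1000,1))
print("mark");t((303,281),(392,352)); t((300,283),(395,350))
print("ptr root");t((402,352),(550,330)); 
print("ptr mid");t((330,310),(455,332)); print("tip");t((305,298),(430,335))
print("lip L corner steel");t((318,470),(578,528))
# assume calibration bias common. constrain: solve z from scene only with given (x,y)
K=None
from scipy.optimize import brentq
for nm,s,xy in [("mark",(303,281),(-.024,.179)),("mark",(303,281),(-.021,.179)),("ptr",(304,300),(-.021,.179)),("lip",(318,470),(-.052,.155))]:
    f=lambda z:(proj("scene",H((*xy,z)))[1]-205)*16-s[1]
    z=brentq(f,.05,.4); print(nm,xy,z, (proj("scene",H((*xy,z)))[0]-265)*16)
E
```

```text
mark
(303, 281) (392, 352) [-27.  176.  225.1] 4.5
(300, 283) (395, 350) [-27.  175.9 224.9] 3.5
ptr root
(402, 352) (550, 330) [-26.  155.2 221.4] 0.1
ptr mid
(330, 310) (455, 332) [-25.9 168.7 222.7] 0.4
tip
(305, 298) (430, 335) [-26.6 172.5 223.8] 1.1
lip L corner steel
(318, 470) (578, 528) [-53.9 151.9 221.4] 2.0
mark (-0.024, 0.179) 0.22140058544914368 285.6300077696669
mark (-0.021, 0.179) 0.21879855234198262 298.0294569167145
ptr (-0.021, 0.179) 0.21452840652389113 299.4154795466202
lip (-0.052, 0.155) 0.21806439917309006 303.66316459236896
```

```bash
python3 - <<'E'
import cv2,numpy as np
a=[cv2.imread(f"pics/{n}.png") for n in ("scene10f","scene9f","scene7f")]
out=[]
for i in a[:2]:
    c=i[208:232,271:297].astype(float); c=np.clip((c-30)*1.7,0,255).astype(np.uint8)
    out.append(cv2.resize(c,None,fx=15,fy=20*.75,interpolation=cv2.INTER_NEAREST)); 
    out.append(cv2.resize(c,None,fx=15,fy=15,interpolation=cv2.INTER_LANCZOS4))
cv2.imwrite("pics/mk.png",np.vstack([np.hstack(out[:2]),np.hstack(out[2:])])[:,:])
print(np.vstack([np.hstack(out[:2]),np.hstack(out[2:])]).shape)
E
```

```text
(720, 780, 3)
```

View pics/mk.png

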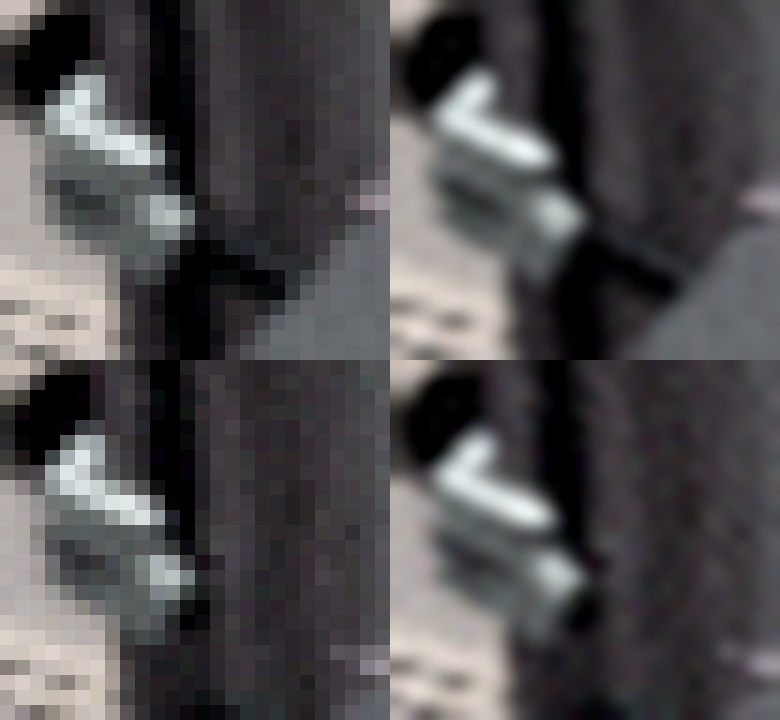

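```bash
python3 - <<'E'
from jp import *
def t(s,u): 
    P,e=tri(("scene",265+s[0]/16,205+s[1]/16),("top",275+u[0]/16,215+u[1]/16)); print(s,u,(toH(P)*1000).round(1),round(e*1000,1))
t((299,291),(392,352));t((301,293),(392,350))
import cv2,numpy as np
a=[cv2.imread(f"pics/{n}.png") for n in ("top10f","top9f")]
out=[]
for i in a:
    c=i[222:246,280:313].astype(float); c=np.clip((c-20)*1.5,0,255).astype(np.uint8)
    out.append(np.hstack([cv2.resize(c,None,fx=12,fy=12,interpolation=m) for m in (cv2.INTER_NEAREST,cv2.INTER_LANCZOS4)]))
cv2.imwrite("pics/mkt.png",np.vstack(out)); 
E
```

```text
(299, 291) (392, 352) [-26.9 176.4 222.7] 3.6
(301, 293) (392, 350) [-26.4 176.4 221.8] 3.6
```

View pics/mkt.png

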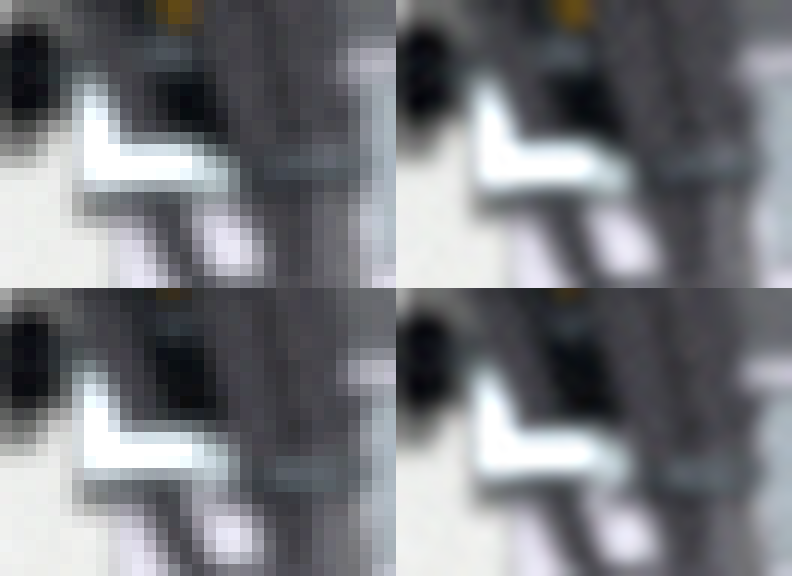

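Both triangulated tips agree to within about 2 mm, the pointer being the lower if anything. I'll nudge up about 1 mm, lower the finger clear, and take averaged frames.

>>> apply_moves([
  [0,-1,-0.3,0,0,0,1],
  [0,0,0,0,0,0,1],
  [0,0,0,0,0,0,1],
  [0,2,0.7,0,0,0,1],
  [0,3,1,0,0,0,1],
  [0,3,1,0,0,0,1],
  [0,4,1.4,0,0,0,1],
  [0,4,1.4,0,0,0,1],
])

```text
t: 17.95
eef_pos: [0.5114, -0.4321, 0.1757]
tool_rot: [0.38, -0.534, 0.617, -0.436]
contact_force: [0.7, -0.3, -0.2]
gripper_width: 0.0
```

```bash
python3 - <<'E'
from jp import *
st()
for n,(r0,r1,c0,c1) in {"scene":(206,236,268,298),"top":(220,246,278,311)}.items():
    im=np.mean([imaging.read_camera(n)[:,:,::-1].astype(float) for _ in range(6)],0); np.save(f"{n}_avg.npy",im)
    c=np.clip((im[r0:r1,c0:c1]-20)*1.5,0,255).astype(np.uint8)
    cv2.imwrite(f"pics/av_{n}.png",np.hstack([cv2.resize(c,None,fx=12,fy=12,interpolation=m) for m in (cv2.INTER_NEAREST,cv2.INTER_CUBIC)]))
E
```

```text
t17.95 H [ -20.6 -138.3  175.7] e19.3 az-12.3 F [ 0.7 -0.3 -0.2] w0.00 q [ 1.36  0.64 -0.5   2.24  4.03  0.8   1.5 ]
```

View pics/av_scene.png

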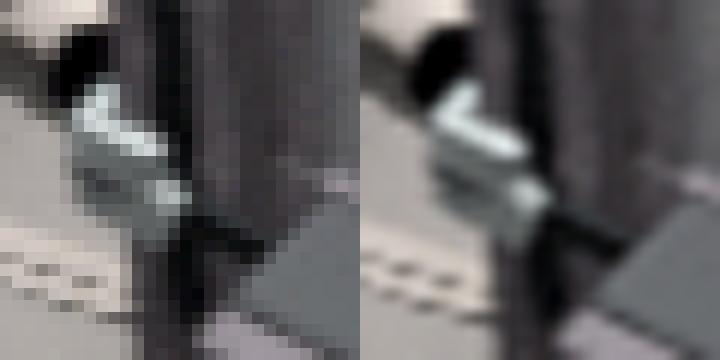

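View pics/av_top.png

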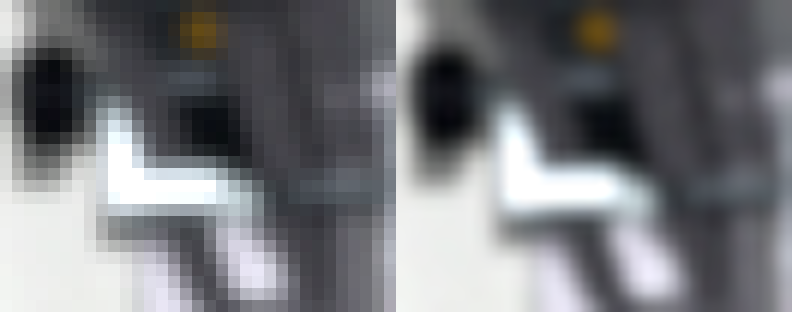

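The pointer bar now runs straight into the index tip (scene zoom ~(550,205), within about 1 mm), and the window holds with the finger lowered clear. Next I plan the tub push.

```bash
cat >> jp.py <<'E'
def ikc(hp,e,az,q0,w=.003):
    P=H(hp);T=tgtR(e,az).as_matrix()
    def f(q):
        o,M=fk(q,p); return np.r_[(o-P)*10,(M-T).ravel()*2,w*(q-q0)]
    s=least_squares(f,np.clip(q0,LO+.01,HI-.01),bounds=(LO,HI)); o,M=fk(s.x,p)
    return s.x,1000*np.linalg.norm(o-P),np.linalg.norm(M-T)
E
python3 - <<'E'
from jp import *
q0=np.array(bot.get_obs()["q"])
for az in (0,-15,-30):
  q=q0
  for hp,e in [((-.11,-.14,.18),22),((-.18,-.13,.15),45),((-.21,-.10,.12),60),((-.21,-.012,.10),60),((-.21,-.012,.02),60),((-.12,-.012,.02),60),((-.12,-.012,.02),45),((-.03,-.012,.02),40),((.06,-.012,.02),30)]:
    q,a,b=ikc(hp,e,az,q); L=fk(q,p,True)[0]; print(az,hp,e,"err%.1f %.3f"%(a,b),q.round(2),"el",L[1].round(2),"wr",L[3].round(2))
E
```

```text
0 (-0.11, -0.14, 0.18) 22 err0.0 0.000 [0.82 0.64 0.48 2.19 4.51 1.37 1.14] el [ 0.2  -0.26  0.72] wr [ 0.12 -0.46  0.3 ]
0 (-0.18, -0.13, 0.15) 45 err6.1 0.037 [0.29 1.16 1.46 2.23 4.51 1.9  0.94] el [ 0.47 -0.17  0.5 ] wr [ 0.12 -0.45  0.37]
0 (-0.21, -0.1, 0.12) 60 err30.6 0.191 [0.18 1.17 1.46 2.34 4.51 1.69 0.98] el [ 0.49 -0.12  0.49] wr [ 0.14 -0.39  0.36]
0 (-0.21, -0.012, 0.1) 60 err42.1 0.116 [0.08 1.22 1.46 2.44 4.51 1.72 1.  ] el [ 0.51 -0.07  0.47] wr [ 0.15 -0.34  0.34]
0 (-0.21, -0.012, 0.02) 60 err5.0 0.028 [0.1  1.26 1.37 2.44 4.51 1.66 1.04] el [ 0.52 -0.08  0.45] wr [ 0.16 -0.34  0.3 ]
0 (-0.12, -0.012, 0.02) 60 err0.0 0.000 [-0.09  1.26  1.36  2.38  4.41  1.57  0.81] el [0.52 0.02 0.45] wr [ 0.24 -0.33  0.3 ]
0 (-0.12, -0.012, 0.02) 45 err0.0 0.000 [0.24 0.97 0.91 2.44 4.28 1.42 1.2 ] el [ 0.43 -0.14  0.59] wr [ 0.17 -0.33  0.25]
0 (-0.03, -0.012, 0.02) 40 err0.0 0.000 [0.15 0.97 0.83 2.36 4.12 1.39 1.12] el [ 0.44 -0.1   0.59] wr [ 0.24 -0.33  0.23]
0 (0.06, -0.012, 0.02) 30 err0.0 0.000 [0.14 1.03 0.7  2.27 3.92 1.45 1.13] el [ 0.46 -0.1   0.56] wr [ 0.3  -0.32 
[... 1655 characters left out ...]
.04 -0.15  0.8 ] wr [ 0.17 -0.29  0.37]
-30 (-0.21, -0.012, 0.02) 60 err23.4 0.138 [ 1.15  0.46 -0.32  2.44  3.88  0.17  1.28] el [ 0.07 -0.24  0.77] wr [ 0.19 -0.3   0.31]
-30 (-0.12, -0.012, 0.02) 60 err0.0 0.000 [ 1.23  0.59 -0.74  2.44  2.4   0.39  2.59] el [ 0.07 -0.3   0.73] wr [ 0.26 -0.24  0.3 ]
-30 (-0.12, -0.012, 0.02) 45 err31.3 0.137 [ 1.66  0.99 -1.18  2.44  2.4   0.71  2.96] el [-0.07 -0.45  0.58] wr [ 0.23 -0.26  0.27]
-30 (-0.03, -0.012, 0.02) 40 err4.1 0.012 [ 1.51  1.28 -1.28  2.44  2.55  1.14  2.96] el [ 0.   -0.53  0.44] wr [ 0.27 -0.2   0.23]
-30 (0.06, -0.012, 0.02) 30 err0.0 0.000 [ 1.36  1.42 -1.24  2.34  2.81  1.28  2.91] el [ 0.08 -0.54  0.36] wr [ 0.33 -0.18  0.18]
```

```bash
cat > s2.py <<'E'
from jp import *
def tryk(hp,e,az):
    best=None
    for q3 in (-.8,-.3,.3,.8):
        q0=np.array([1.0,.6,q3,2.0,-.4,.7,.2]); q,a,b=ikc(hp,e,az,q0,.002)
        if a<1 and b<.01 and q[4]<1.2:
            m=min((q-LO).min(),(HI-q).min())
            if best is None or m>best[0]: best=(round(m,2),q.round(2),fk(q,p,True)[0][1].round(2))
    return best
for y in (-.012,-.06,-.1):
  for az in (0,-20,-40):
    for hp,e in [((-.18,y,.02),80),((-.10,y,.02),60),((-.03,y,.02),50),((.05,y,.02),45),((.05,y,.02),38)]:
        print(hp,e,az,tryk(hp,e,az))
E
python3 s2.py
```

```text
(-0.18, -0.012, 0.02) 80 0 (np.float64(0.16), array([ 0.55,  0.46,  0.19,  2.28, -0.64,  0.35, -0.19]), array([ 0.19, -0.15,  0.77]))
(-0.1, -0.012, 0.02) 60 0 None
(-0.03, -0.012, 0.02) 50 0 None
(0.05, -0.012, 0.02) 45 0 None
(0.05, -0.012, 0.02) 38 0 None
(-0.18, -0.012, 0.02) 80 -20 (np.float64(0.13), array([ 0.41,  0.46,  0.32,  2.31, -0.75,  0.31, -0.45]), array([ 0.21, -0.12,  0.77]))
(-0.1, -0.012, 0.02) 60 -20 None
(-0.03, -0.012, 0.02) 50 -20 None
(0.05, -0.012, 0.02) 45 -20 None
(0.05, -0.012, 0.02) 38 -20 None
(-0.18, -0.012, 0.02) 80 -40 (np.float64(0.11), array([ 0.22,  0.48,  0.49,  2.33, -0.86,  0.3 , -0.73]), array([ 0.24, -0.08,  0.76]))
(-0.1, -0.012, 0.02) 60 -40 None
(-0.03, -0.012, 0.02) 50 -40 None
(0.05, -0.012, 0.02) 45 -40 None
(0.05, -0.012, 0.02) 38 -40 None
(-0.18, -0.06, 0.02) 80 0 (np.float64(0.24), array([ 0.5 ,  0.52,  0.35,  2.2 , -0.76,  0.45, -0.01]), array([ 0.22, -0.16,  0.75]))
(-0.1, -0.06, 0.02) 60 0 (np.float64(0.0), array([ 1.06,  0.57, -0.27,  2.21, -1.37,  0.27,  0.67]), array([ 0.12, -0.27,  0.74]))
(-0.03, -0.06, 0.02) 50 0 None
(0.05, -
[... 748 characters left out ...]
0.05), array([ 1.24,  0.62, -0.44,  2.12, -0.9 ,  0.22,  0.27]), array([ 0.08, -0.31,  0.72]))
(-0.03, -0.1, 0.02) 50 0 None
(0.05, -0.1, 0.02) 45 0 None
(0.05, -0.1, 0.02) 38 0 None
(-0.18, -0.1, 0.02) 80 -20 (np.float64(0.28), array([ 0.44,  0.56,  0.47,  2.16, -0.84,  0.45, -0.26]), array([ 0.25, -0.15,  0.74]))
(-0.1, -0.1, 0.02) 60 -20 None
(-0.03, -0.1, 0.02) 50 -20 None
(0.05, -0.1, 0.02) 45 -20 None
(0.05, -0.1, 0.02) 38 -20 None
(-0.18, -0.1, 0.02) 80 -40 (np.float64(0.26), array([ 0.3 ,  0.59,  0.6 ,  2.18, -0.93,  0.44, -0.56]), array([ 0.28, -0.12,  0.73]))
(-0.1, -0.1, 0.02) 60 -40 None
(-0.03, -0.1, 0.02) 50 -40 None
(0.05, -0.1, 0.02) 45 -40 None
(0.05, -0.1, 0.02) 38 -40 None
```

```bash
cat > s3.py <<'E'
from jp import *
for hp in ((-.17,-.02,.02),(-.11,-.02,.02)):
  for e in (25,40,55,70):
    for az in (60,40,20,0,-70):
      best=None
      for q0 in ([.3,1.1,1.2,2.2,4.3,1.6,1.],[1.5,.8,-.5,2.2,4.1,.8,1.7],[2.0,1.1,-1.1,2.1,-1.2,.4,1.],[2.0,1.1,-1.1,2.1,2.,.6,2.5],[.6,1.,1.,2.1,0.5,.6,-1.]):
        q,a,b=ikc(hp,e,az,np.array(q0),.002)
        if a<1 and b<.01:
            m=min((q-LO).min(),(HI-q).min())
            if best is None or m>best[0]: best=(round(m,2),q.round(2).tolist(),fk(q,p,True)[0][1].round(2).tolist())
      if best: print(hp,e,az,best)
E
time python3 s3.py
```

```text
(-0.17, -0.02, 0.02) 25 60 (np.float64(0.69), [1.61, 1.1, -0.71, 1.75, -0.31, 1.16, 0.77], [-0.04, -0.49, 0.53])
(-0.17, -0.02, 0.02) 25 40 (np.float64(0.5), [1.73, 1.05, -0.69, 1.94, -0.57, 0.89, 0.87], [-0.1, -0.46, 0.55])
(-0.17, -0.02, 0.02) 25 20 (np.float64(0.29), [1.92, 1.07, -0.8, 2.15, -0.86, 0.56, 1.04], [-0.19, -0.44, 0.54])
(-0.17, -0.02, 0.02) 25 0 (np.float64(0.05), [1.61, 0.93, -0.39, 2.39, 4.43, 0.86, 1.8], [-0.04, -0.44, 0.61])
(-0.17, -0.02, 0.02) 40 60 (np.float64(0.59), [1.55, 0.94, -0.69, 1.85, -0.24, 0.99, 0.69], [-0.02, -0.44, 0.6])
(-0.17, -0.02, 0.02) 40 40 (np.float64(0.42), [1.61, 0.86, -0.63, 2.02, -0.55, 0.74, 0.77], [-0.04, -0.41, 0.64])
(-0.17, -0.02, 0.02) 40 20 (np.float64(0.24), [1.76, 0.86, -0.75, 2.2, -0.87, 0.44, 0.89], [-0.11, -0.4, 0.64])
(-0.17, -0.02, 0.02) 40 0 (np.float64(0.03), [1.5, 0.73, -0.42, 2.41, 4.34, 0.59, 1.64], [-0.0, -0.37, 0.69])
(-0.17, -0.02, 0.02) 55 60 (np.float64(0.49), [1.36, 0.74, -0.53, 1.95, -0.26, 0.82, 0.66], [0.05, -0.37, 0.68])
(-0.17, -0.02, 0.02) 55 40 (np.float64(0.36), [1.68, 0.82, -0.89, 2.08, 0.01, 0.57, 0.14]
[... 2160 characters left out ...]
0.02) 55 -70 (np.float64(0.05), [1.21, 0.91, -1.17, 2.39, 1.87, 1.24, 2.33], [0.13, -0.42, 0.61])
(-0.11, -0.02, 0.02) 70 60 (np.float64(0.47), [1.12, 0.65, -0.49, 1.97, -0.07, 0.67, 0.32], [0.12, -0.31, 0.71])
(-0.11, -0.02, 0.02) 70 40 (np.float64(0.36), [1.0, 0.58, -0.31, 2.06, -0.37, 0.53, 0.26], [0.14, -0.27, 0.74])
(-0.11, -0.02, 0.02) 70 20 (np.float64(0.21), [0.92, 0.54, -0.22, 2.15, -0.59, 0.38, 0.13], [0.15, -0.24, 0.75])
(-0.11, -0.02, 0.02) 70 0 (np.float64(0.07), [0.8, 0.5, -0.12, 2.23, -0.86, 0.24, 0.02], [0.16, -0.21, 0.76])
(-0.11, -0.02, 0.02) 70 -70 (np.float64(0.18), [1.3, 0.81, -1.15, 2.26, 1.52, 0.95, 2.69], [0.08, -0.39, 0.65])
real	0m41.755s
user	0m41.234s
sys	0m0.208s
```

Good: with the tool pointing left (az≈+25..30°) the normal branch reaches the whole push comfortably. I'll check the complete oblique path.

```bash
cat > s4.py <<'E'
from jp import *
for az in (25,32):
  for e in (30,38):
    q=np.array([1.73,.95,-.69,2.05,-.7,.65,.87])
    u=np.array([np.cos(np.radians(az)),np.sin(np.radians(az)),0])
    for x in (-.26,-.20,-.138,-.07,0,.075):   # tub centre along the path
        c=np.array([x,-.012+(x+.138)*np.tan(np.radians(az)),.022]); t=c-u*.022
        q,a,b=ikc(t,e,az,q,.02); q,a,b=ikc(t,e,az,q,.001); L=fk(q,p,True)[0]
        print(az,e,"tcp",t.round(3),"err%.1f"%a,q.round(2),"m%.2f"%min((q-LO).min(),(HI-q).min()),"el",L[1].round(2),"wr",L[3].round(2))
E
python3 s4.py; python3 - <<'E'
from jp import *
st(); q0=np.array(bot.get_obs()["q"])
E
```

```text
25 30 tcp [-0.28  -0.078  0.022] err0.0 [ 1.93  0.95 -0.61  2.01 -0.63  0.86  0.92] m0.43 el [-0.18 -0.41  0.6 ] wr [ 0.   -0.53  0.18]
25 30 tcp [-0.22  -0.05   0.022] err0.0 [ 1.87  0.96 -0.68  2.07 -0.71  0.73  0.93] m0.37 el [-0.16 -0.42  0.59] wr [ 0.06 -0.5   0.18]
25 30 tcp [-0.158 -0.021  0.022] err0.0 [ 1.81  0.99 -0.76  2.11 -0.79  0.59  0.93] m0.33 el [-0.13 -0.44  0.58] wr [ 0.12 -0.46  0.18]
25 30 tcp [-0.09   0.01   0.022] err0.0 [ 1.73  1.04 -0.86  2.14 -0.88  0.44  0.94] m0.27 el [-0.1  -0.46  0.56] wr [ 0.19 -0.43  0.18]
25 30 tcp [-0.02   0.043  0.022] err0.0 [ 1.64  1.11 -0.97  2.14 -0.95  0.27  0.95] m0.10 el [-0.06 -0.49  0.52] wr [ 0.25 -0.39  0.18]
25 30 tcp [0.055 0.078 0.022] err0.0 [ 1.49  1.15 -1.    2.11 -1.37  0.17  1.28] m0.00 el [ 0.01 -0.5   0.5 ] wr [ 0.32 -0.35  0.18]
25 38 tcp [-0.28  -0.078  0.022] err0.0 [ 1.87  0.85 -0.58  2.05 -0.62  0.77  0.87] m0.39 el [-0.15 -0.39  0.64] wr [ 0.02 -0.52  0.22]
25 38 tcp [-0.22  -0.05   0.022] err0.0 [ 1.8   0.86 -0.65  2.1  -0.7   0.65  0.85] m0.34 el [-0.12 -0.4   0.64] wr [ 0.08 -0.48  0.22]
25 38 tcp [-0.1
[... 1568 characters left out ...]
[-0.1  -0.41  0.63] wr [ 0.1  -0.52  0.22]
32 38 tcp [-0.157 -0.024  0.022] err0.0 [ 1.66  0.88 -0.68  2.07 -0.67  0.64  0.8 ] m0.37 el [-0.07 -0.42  0.63] wr [ 0.16 -0.48  0.22]
32 38 tcp [-0.089  0.019  0.022] err0.0 [ 1.57  0.9  -0.76  2.11 -0.75  0.5   0.78] m0.33 el [-0.03 -0.43  0.62] wr [ 0.22 -0.43  0.22]
32 38 tcp [-0.019  0.063  0.022] err0.0 [ 1.47  0.94 -0.85  2.12 -0.83  0.35  0.76] m0.18 el [ 0.02 -0.44  0.6 ] wr [ 0.29 -0.38  0.22]
32 38 tcp [0.056 0.109 0.022] err0.0 [ 1.34  1.   -0.93  2.09 -0.9   0.2   0.73] m0.03 el [ 0.08 -0.45  0.58] wr [ 0.36 -0.33  0.22]
t18.55 H [ -20.7 -138.3  176.2] e19.3 az-12.3 F [-0.2  0.1  0.3] w0.00 q [ 1.36  0.64 -0.5   2.24  4.03  0.8   1.5 ]
```

>>> apply_moves([
  [2.3,3.6,-10,0,0,0,1],
  [2.3,3.6,-10,0,0,0,1],
  [2.3,3.6,-10,0,0,0,1],
  [2.3,3.6,-10,0,0,0,1],
  [2.3,3.6,-10,0,0,0,1],
  [2.3,3.6,-10,0,0,0,1],
  [2.3,3.6,-10,0,0,0,1],
  [2.3,3.6,-10,0,0,0,1],
])

```text
t: 19.55
eef_pos: [0.4181, -0.439, 0.1754]
tool_rot: [0.379, -0.534, 0.617, -0.437]
contact_force: [-0.0, 0.8, 1.2]
gripper_width: 0.001
```

```bash
python3 - <<'E'
from jp import *
st(); path([[1.6,.26,-.4,2.1,3.9,.81,1.26],[1.68,.06,-.41,2.07,1.66,.82,.48],[1.7,.15,-.5,2.05,-.3,.82,.4]],maxq=.24,maxdeg=10,maxmm=55)
E
```

```text
t19.55 H [-114.2 -138.2  175.4] e19.4 az-12.4 F [-0.   0.8  1.2] w0.00 q [ 1.52  0.61 -0.44  2.3   4.25  0.88  1.43]
rows total 35
[45.0, -31.0, -10.0, 1.2, 5.3, -0.3]
[43.0, -34.5, -9.5, 1.5, 5.1, -0.2]
[40.5, -37.0, -9.0, 1.9, 4.9, -0.1]
[38.0, -39.5, -8.5, 2.1, 4.6, -0.0]
[35.5, -42.0, -8.0, 2.4, 4.4, 0.1]
[32.5, -44.0, -7.0, 2.6, 4.1, 0.2]
[23.0, -35.0, -4.5, 2.2, 3.0, 0.2]
[36.0, -19.5, -4.0, 2.6, 6.0, 8.0]
  el [-0.01 -0.31  0.73] wr [ 0.12 -0.39  0.28] tcp [ 0.43 -0.44  0.18] q [ 1.52  0.61 -0.44  2.3   4.25  0.88  1.43]
  el [-0.03 -0.21  0.78] wr [ 0.11 -0.44  0.4 ] tcp [ 0.39 -0.59  0.33] q [ 1.57  0.4  -0.42  2.18  4.04  0.84  1.33]
  el [-0.03 -0.13  0.81] wr [ 0.1  -0.45  0.49] tcp [ 0.33 -0.68  0.49] q [ 1.61  0.25 -0.4   2.1   3.75  0.81  1.21]
  el [-0.03 -0.11  0.82] wr [ 0.09 -0.45  0.52] tcp [ 0.2  -0.75  0.55] q [ 1.63  0.2  -0.4   2.09  3.18  0.81  1.01]
  el [-0.03 -0.08  0.82] wr [ 0.08 -0.44  0.54] tcp [ 0.07 -0.76  0.57] q [ 1.65  0.15 -0.41  2.08  2.62  0.82  0.82]
  el [-0.03 -0.05  0.82] wr [ 0.07 -0.43  0.57] tcp [-0.05 -0.73  0.53] q [ 1.67  0.1  -0.41  2.08  2.06  0.82  0.62]
  el [-0.03 -0.04  0.82] wr [ 0.07 -0.43  0.58] tcp [-0.1  -0.67  0.44] q [ 1.68  0.07 -0.42  2.07  1.49  0.82  0.47]
  el [-0.03 -0.05  0.82] wr [ 0.07 -0.43  0.57] tcp [-0.05 -0.58  0.3 ] q [ 1.69  0.1  -0.45  2.06  0.8   0.82  0.44]
  el [-0.04 -0.07  0.82] wr [ 0.08 -0.44  0.56] tcp [ 0.09 -0.49  0.23] q [ 1.7   0.13 -0.48  2.05  0.12  0.82  0.42]
  el [-0.04 -0.08  0.82] wr [ 0.09 -0.44  0.55] tcp [ 0.19 -0.46  0.24] q [ 1.7   0.15 -0.5   2.05 -0.3   0.82  0.4 ]
```

>>> apply_moves([
  [45,-31,-10,1.2,5.3,-0.3,1],
  [43,-34.5,-9.5,1.5,5.1,-0.2,1],
  [40.5,-37,-9,1.9,4.9,-0.1,1],
  [38,-39.5,-8.5,2.1,4.6,0,1],
  [35.5,-42,-8,2.4,4.4,0.1,1],
  [32.5,-44,-7,2.6,4.1,0.2,1],
  [23,-35,-4.5,2.2,3,0.2,1],
  [36,-19.5,-4,2.6,6,8,1],
])

```text
t: 20.55
eef_pos: [0.3101, -0.6878, 0.4927]
tool_rot: [0.272, -0.259, 0.656, -0.655]
contact_force: [-0.2, -1.3, 0.7]
gripper_width: -0.002
```

```bash
python3 - <<'E'
from jp import *
st(); path([[1.68,.06,-.41,2.07,1.66,.82,.48],[1.7,.15,-.5,2.05,-.3,.82,.4]],maxq=.24,maxdeg=10,maxmm=55)
for n in("scene","top"): cv2.imwrite(f"pics/{n}11.png",imaging.read_camera(n)[:,:,::-1])
crop(cv2.imread("pics/top11.png"),200,140,320,240,2.5,"pics/top11c.png")
E
```

```text
t20.55 H [-240.3 -378.3  492.7] e-0.3 az-50.2 F [-0.2 -1.3  0.7] w-0.00 q [ 1.63  0.24 -0.42  2.1   3.74  0.8   1.22]
rows total 27
[32.5, -20.5, -3.5, 2.8, 5.5, 7.9]
[30.5, -22.5, -3.5, 3.1, 5.3, 7.9]
[28.5, -24.0, -3.0, 3.4, 5.1, 8.0]
[26.5, -25.5, -3.0, 3.7, 4.8, 8.0]
[24.5, -26.5, -3.0, 3.9, 4.5, 8.1]
[22.0, -27.5, -3.0, 4.1, 4.3, 8.2]
[20.0, -28.5, -3.0, 4.3, 4.0, 8.3]
[18.0, -28.5, -3.0, 4.5, 3.7, 8.3]
  el [-0.04 -0.13  0.81] wr [ 0.09 -0.45  0.49] tcp [ 0.32 -0.68  0.49] q [ 1.63  0.24 -0.42  2.1   3.74  0.8   1.22]
  el [-0.04 -0.1   0.82] wr [ 0.09 -0.45  0.52] tcp [ 0.2  -0.75  0.56] q [ 1.64  0.19 -0.42  2.09  3.17  0.81  1.02]
  el [-0.03 -0.08  0.82] wr [ 0.08 -0.44  0.54] tcp [ 0.06 -0.76  0.57] q [ 1.65  0.14 -0.41  2.08  2.61  0.81  0.82]
  el [-0.03 -0.05  0.82] wr [ 0.07 -0.43  0.57] tcp [-0.05 -0.73  0.53] q [ 1.67  0.09 -0.41  2.07  2.05  0.82  0.62]
  el [-0.03 -0.04  0.82] wr [ 0.07 -0.43  0.58] tcp [-0.1  -0.67  0.44] q [ 1.68  0.07 -0.42  2.07  1.49  0.82  0.47]
  el [-0.03 -0.05  0.82] wr [ 0.07 -0.43  0.57] tcp [-0.05 -0.58  0.3 ] q [ 1.69  0.1  -0.45  2.06  0.8   0.82  0.44]
  el [-0.04 -0.07  0.82] wr [ 0.08 -0.44  0.56] tcp [ 0.09 -0.49  0.23] q [ 1.7   0.13 -0.48  2.05  0.12  0.82  0.42]
  el [-0.04 -0.08  0.82] wr [ 0.09 -0.44  0.55] tcp [ 0.19 -0.46  0.24] q [ 1.7   0.15 -0.5   2.05 -0.3   0.82  0.4 ]
```

View pics/top11c.png

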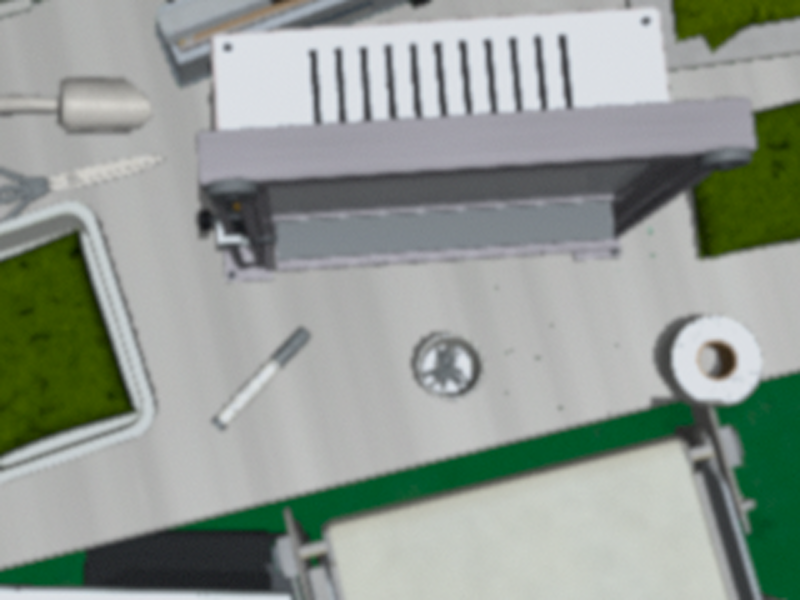

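View pics/scene11.png

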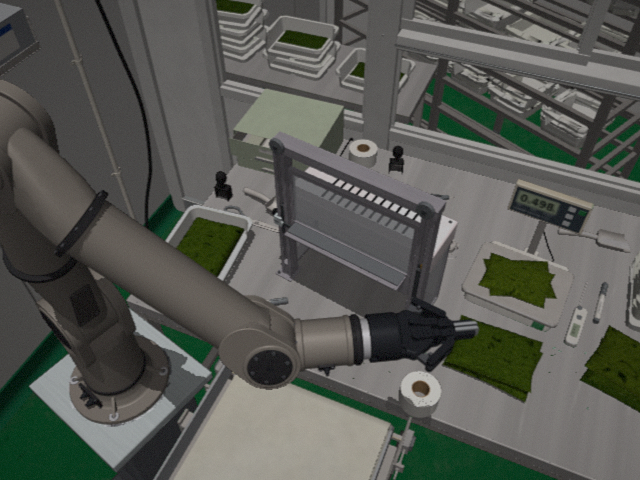

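>>> apply_moves([
  [32.5,-20.5,-3.5,2.8,5.5,7.9,1],
  [30.5,-22.5,-3.5,3.1,5.3,7.9,1],
  [28.5,-24,-3,3.4,5.1,8,1],
  [26.5,-25.5,-3,3.7,4.8,8,1],
  [24.5,-26.5,-3,3.9,4.5,8.1,1],
  [22,-27.5,-3,4.1,4.3,8.2,1],
  [20,-28.5,-3,4.3,4,8.3,1],
  [18,-28.5,-3,4.5,3.7,8.3,1],
])

```text
t: 21.65
eef_pos: [0.0526, -0.7656, 0.5543]
tool_rot: [-0.4, -0.409, -0.555, 0.605]
contact_force: [-0.2, 0.0, -0.3]
gripper_width: 0.002
```

```bash
python3 - <<'E'
from jp import *
st(); path([[1.68,.06,-.41,2.07,1.66,.82,.48],[1.7,.15,-.5,2.05,-.3,.82,.4]],maxq=.24,maxdeg=10.3,maxmm=55)
E
```

```text
t21.65 H [-502.8 -436.9  554.3] e-2.9 az-97.1 F [-0.2  0.  -0.3] w0.00 q [ 1.66  0.15 -0.42  2.08  2.61  0.8   0.83]
rows total 19
[15.0, -29.5, -3.5, 4.7, 3.3, 8.7]
[13.5, -29.5, -3.5, 4.8, 3.0, 8.8]
[11.5, -29.0, -3.5, 4.9, 2.8, 8.8]
[10.5, -29.0, -4.0, 4.9, 2.6, 8.9]
[9.0, -28.0, -4.0, 4.9, 2.3, 8.8]
[8.0, -28.0, -4.0, 4.9, 2.1, 8.8]
[4.5, -19.5, -3.0, 3.5, 1.4, 6.3]
[27.5, -35.5, -0.5, 6.6, 3.9, 7.1]
  el [-0.04 -0.08  0.82] wr [ 0.08 -0.44  0.54] tcp [ 0.06 -0.77  0.56] q [ 1.66  0.15 -0.42  2.08  2.61  0.8   0.83]
  el [-0.03 -0.05  0.82] wr [ 0.07 -0.43  0.57] tcp [-0.05 -0.73  0.52] q [ 1.67  0.1  -0.41  2.07  2.04  0.81  0.62]
  el [-0.03 -0.04  0.82] wr [ 0.07 -0.43  0.58] tcp [-0.1  -0.67  0.44] q [ 1.68  0.07 -0.42  2.07  1.48  0.82  0.47]
  el [-0.03 -0.05  0.82] wr [ 0.07 -0.43  0.57] tcp [-0.05 -0.57  0.3 ] q [ 1.69  0.1  -0.45  2.06  0.78  0.82  0.44]
  el [-0.04 -0.07  0.82] wr [ 0.08 -0.44  0.55] tcp [ 0.1  -0.48  0.23] q [ 1.7   0.13 -0.48  2.05  0.07  0.82  0.42]
  el [-0.04 -0.08  0.82] wr [ 0.09 -0.44  0.55] tcp [ 0.19 -0.46  0.24] q [ 1.7   0.15 -0.5   2.05 -0.3   0.82  0.4 ]
```

>>> apply_moves([
  [15,-29.5,-3.5,4.7,3.3,8.7,1],
  [13.5,-29.5,-3.5,4.8,3,8.8,1],
  [11.5,-29,-3.5,4.9,2.8,8.8,1],
  [10.5,-29,-4,4.9,2.6,8.9,1],
  [9,-28,-4,4.9,2.3,8.8,1],
  [8,-28,-4,4.9,2.1,8.8,1],
  [4.5,-19.5,-3,3.5,1.4,6.3,1],
  [27.5,-35.5,-0.5,6.6,3.9,7.1,1],
])

```text
t: 22.65
eef_pos: [-0.1149, -0.6604, 0.4243]
tool_rot: [0.391, 0.846, 0.092, -0.35]
contact_force: [-0.7, 0.4, -0.3]
gripper_width: -0.001
```

```bash
python3 - <<'E'
from jp import *
st(); path([[1.7,.15,-.5,2.05,-.3,.82,.4],[1.85,.6,-.65,2.05,-.62,.75,.7]],maxq=.24,maxdeg=10.3,maxmm=55)
E
```

```text
t22.65 H [-662.2 -319.6  424.3] e26.6 az-129.9 F [-0.7  0.4 -0.3] w-0.00 q [ 1.71  0.07 -0.43  2.08  1.48  0.81  0.47]
rows total 14
[27.0, -35.0, -1.0, 6.6, 3.8, 7.2]
[26.5, -36.5, -1.0, 6.7, 3.7, 7.1]
[26.0, -37.5, -1.0, 6.8, 3.6, 7.1]
[25.5, -38.5, -1.0, 6.9, 3.5, 7.0]
[25.0, -39.5, -0.5, 7.0, 3.4, 7.0]
[24.0, -40.0, -0.5, 7.1, 3.2, 7.0]
[23.0, -41.0, 0.0, 7.2, 3.1, 7.0]
[22.0, -41.5, 0.0, 7.2, 2.9, 7.0]
  el [-0.03 -0.04  0.82] wr [ 0.06 -0.43  0.58] tcp [-0.11 -0.66  0.43] q [ 1.71  0.07 -0.43  2.08  1.48  0.81  0.47]
  el [-0.04 -0.05  0.82] wr [ 0.07 -0.43  0.57] tcp [-0.05 -0.57  0.29] q [ 1.7   0.1  -0.46  2.07  0.77  0.81  0.44]
  el [-0.04 -0.07  0.82] wr [ 0.08 -0.44  0.55] tcp [ 0.1  -0.48  0.23] q [ 1.7   0.13 -0.49  2.06  0.06  0.82  0.41]
  el [-0.06 -0.15  0.8 ] wr [ 0.08 -0.47  0.48] tcp [ 0.22 -0.45  0.19] q [ 1.75  0.3  -0.55  2.05 -0.4   0.8   0.5 ]
  el [-0.11 -0.29  0.73] wr [ 0.06 -0.51  0.35] tcp [ 0.27 -0.43  0.12] q [ 1.85  0.6  -0.65  2.05 -0.62  0.75  0.7 ]
```

>>> apply_moves([
  [27,-35,-1,6.6,3.8,7.2,0],
  [26.5,-36.5,-1,6.7,3.7,7.1,0],
  [26,-37.5,-1,6.8,3.6,7.1,0],
  [25.5,-38.5,-1,6.9,3.5,7,0],
  [25,-39.5,-0.5,7,3.4,7,0],
  [24,-40,-0.5,7.1,3.2,7,0],
  [23,-41,0,7.2,3.1,7,0],
  [22,-41.5,0,7.2,2.9,7,0],
])

```text
t: 23.65
eef_pos: [0.0979, -0.4675, 0.214]
tool_rot: [0.032, 0.924, -0.377, 0.055]
contact_force: [-0.5, -0.7, -0.8]
gripper_width: 0.5
```

```bash
python3 - <<'E'
from jp import *
st(); q0=np.array(bot.get_obs()["q"])
a,e1,e2=ikc((-.235,-.052,.10),35,28,np.array([1.85,.8,-.6,2.05,-.65,.75,.8])); print(a.round(2),e1,e2)
path([a],maxq=.24,maxdeg=10.3,maxmm=55)
E
```

```text
t23.65 H [-435.7 -143.   214. ] e82.7 az-57.1 F [-0.5 -0.7 -0.8] w0.50 q [ 1.78  0.15 -0.56  2.08  0.06  0.81  0.42]
[ 1.85  0.74 -0.67  2.07 -0.67  0.86  0.79] 3.20703660446205e-05 7.690410001236151e-08
rows total 6
[3.0, -40.0, 39.0, 10.0, -1.0, 1.6]
[4.5, -36.5, 37.5, 10.2, -0.6, 2.1]
[6.0, -32.0, 35.0, 10.1, -0.1, 2.5]
[7.5, -27.5, 32.0, 9.9, 0.5, 2.9]
[9.5, -23.5, 29.5, 9.8, 1.1, 3.3]
[6.0, -11.0, 15.5, 5.4, 0.9, 2.0]
  el [-0.04 -0.08  0.82] wr [ 0.07 -0.44  0.54] tcp [ 0.1  -0.47  0.21] q [ 1.78  0.15 -0.56  2.08  0.06  0.81  0.42]
  el [-0.1  -0.28  0.74] wr [ 0.06 -0.5   0.36] tcp [ 0.24 -0.38  0.11] q [ 1.83  0.57 -0.64  2.07 -0.46  0.85  0.69]
  el [-0.13 -0.35  0.68] wr [ 0.07 -0.5   0.29] tcp [ 0.29 -0.36  0.1 ] q [ 1.85  0.74 -0.67  2.07 -0.67  0.86  0.79]
```

>>> apply_moves([
  [3,-40,39,10,-1,1.6,0],
  [4.5,-36.5,37.5,10.2,-0.6,2.1,0],
  [6,-32,35,10.1,-0.1,2.5,0],
  [7.5,-27.5,32,9.9,0.5,2.9,0],
  [9.5,-23.5,29.5,9.8,1.1,3.3,0],
  [6,-11,15.5,5.4,0.9,2,0],
  [0,0,0,0,0,0,0],
  [0,0,0,0,0,0,0],
])

```text
t: 24.65
eef_pos: [0.2925, -0.3493, 0.0933]
tool_rot: [-0.416, 0.777, -0.418, 0.22]
contact_force: [-0.1, 0.7, 1.1]
gripper_width: 0.503
```

```bash
python3 - <<'E'
from jp import *
st(); plan((-.225,-.055,.022),32,26)
for n in("scene","top"): cv2.imwrite(f"pics/{n}12.png",imaging.read_camera(n)[:,:,::-1])
crop(cv2.imread("pics/top12.png"),280,190,200,150,4,"pics/top12c.png")
crop(cv2.imread("pics/scene12.png"),200,220,240,180,3.3,"pics/scene12c.png")
E
```

```text
t24.65 H [-232.9  -39.5   93.3] e33.9 az29.7 F [-0.1  0.7  1.1] w0.50 q [ 1.93  0.81 -0.78  2.07 -0.56  0.83  0.72]
per row: 9.2 mm 0.5 deg
[2.2, 7.4, 4.9, 0.23, 0.39, 0.2]
[2.2, 7.5, 4.9, 0.23, 0.39, 0.2]
[2.2, 7.5, 4.8, 0.23, 0.39, 0.2]
[2.2, 7.5, 4.8, 0.23, 0.39, 0.2]
[2.2, 7.5, 4.8, 0.23, 0.39, 0.2]
[2.2, 7.5, 4.8, 0.23, 0.39, 0.2]
[2.2, 7.5, 4.8, 0.23, 0.39, 0.2]
[2.2, 7.5, 4.8, 0.23, 0.39, 0.2]
```

View pics/top12c.png

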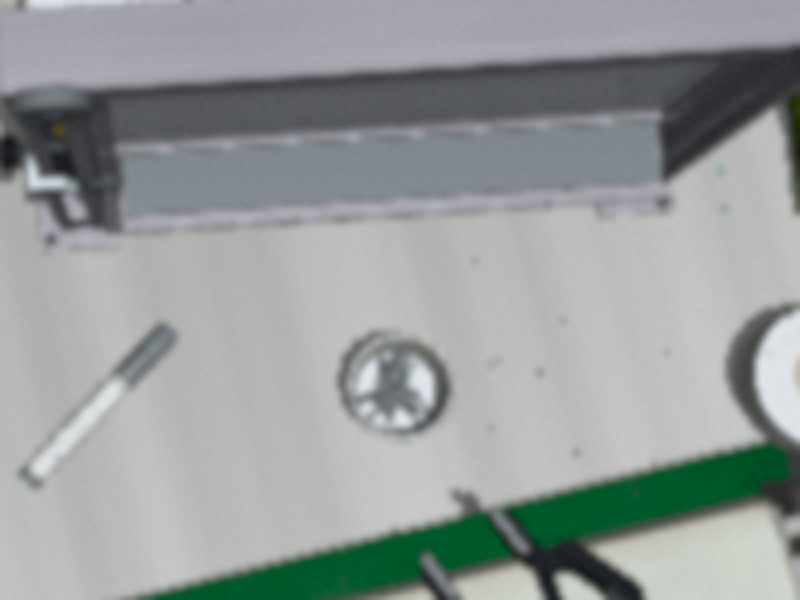

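View pics/scene12c.png

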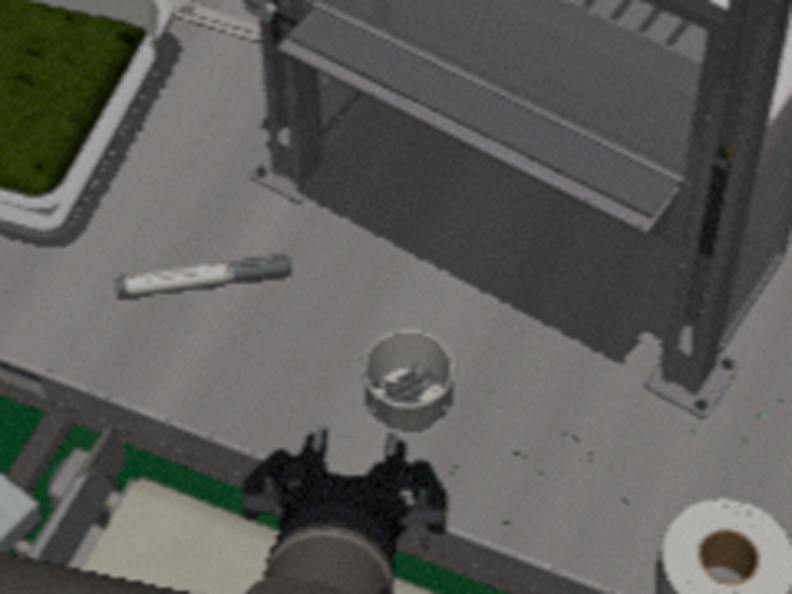

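```bash
python3 - <<'E'
from jp import *
t=toH(onz("top",280+393/4,190+384/4,.045)); print("tub rim",t, "scene", toH(onz("scene",200+408/3.3,220+372/3.3,.045)))
plan((-.215,-.048,.024),32,25)
E
```

```text
tub rim [-0.13777508 -0.01259373  0.045     ] scene [-0.13915649 -0.02044459  0.045     ]
per row: 9.1 mm 0.6 deg
[2.0, 6.4, 6.0, 0.24, 0.49, 0.27]
[2.0, 6.4, 6.0, 0.24, 0.49, 0.27]
[2.0, 6.5, 6.0, 0.24, 0.49, 0.27]
[2.0, 6.5, 6.0, 0.24, 0.49, 0.27]
[1.9, 6.5, 6.0, 0.24, 0.49, 0.27]
[1.9, 6.5, 6.0, 0.24, 0.49, 0.27]
[1.9, 6.5, 6.0, 0.24, 0.49, 0.27]
[1.9, 6.5, 6.0, 0.24, 0.49, 0.27]
```

>>> apply_moves([
  [2.2,6.5,6,0.2,0.5,0.3,0],
  [2.2,6.5,6,0.2,0.5,0.3,0],
  [2.2,6.5,6,0.2,0.5,0.3,0],
  [2.2,6.5,6,0.2,0.5,0.3,0],
  [2.2,6.5,6,0.2,0.5,0.3,0],
  [2.2,6.5,6,0.2,0.5,0.3,0],
  [2.2,6.5,6,0.2,0.5,0.3,0],
  [2,6.5,6,0.2,0.5,0.3,0],
])

```text
t: 25.75
eef_pos: [0.3122, -0.3603, 0.0196]
tool_rot: [-0.413, 0.755, -0.446, 0.245]
contact_force: [0.2, -0.8, -0.4]
gripper_width: 0.499
```

```bash
python3 - <<'E'
from jp import *
st(); az=np.radians(25); c=np.array([-.138,-.014]); g=c-.03*np.array([np.cos(az),np.sin(az)]); plan((g[0],g[1],.022),32,25); print(g)
for n in("scene","top"): cv2.imwrite(f"pics/{n}13.png",imaging.read_camera(n)[:,:,::-1])
a=cv2.imread("pics/top13.png")[240:340,330:430]; b=cv2.imread("pics/scene13.png")[290:390,270:370]
cv2.imwrite("pics/p13.png",cv2.resize(np.hstack([a,b]),None,fx=4,fy=4,interpolation=cv2.INTER_CUBIC))
E
```

```text
t25.75 H [-214.1  -51.9   19.6] e32.5 az24.4 F [ 0.2 -0.8 -0.4] w0.50 q [ 1.92  0.98 -0.76  2.07 -0.59  0.65  0.8 ]
per row: 6.9 mm 0.1 deg
[-0.3, -3.9, 5.6, 0.07, -0.06, -0.02]
[-0.3, -3.9, 5.6, 0.07, -0.06, -0.02]
[-0.3, -3.9, 5.6, 0.07, -0.06, -0.02]
[-0.3, -3.9, 5.6, 0.07, -0.06, -0.02]
[-0.3, -3.9, 5.6, 0.07, -0.06, -0.02]
[-0.3, -3.9, 5.7, 0.07, -0.06, -0.02]
[-0.3, -3.9, 5.7, 0.07, -0.06, -0.02]
[-0.3, -3.9, 5.7, 0.07, -0.06, -0.02]
[-0.16518923 -0.02667855]
```

View pics/p13.png

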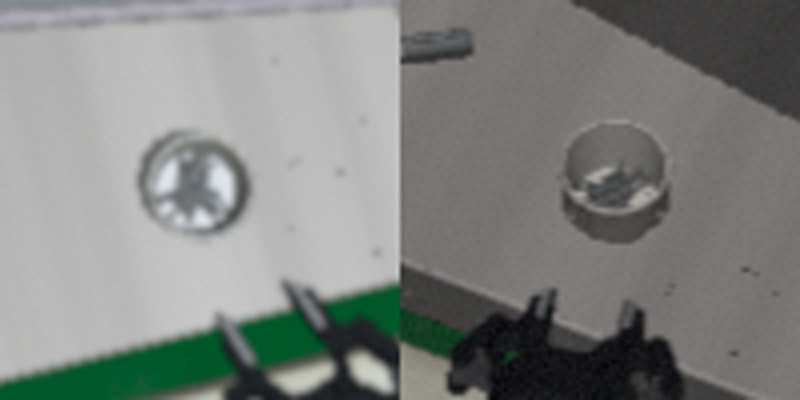

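The fingertips straddle the line through the tub (top tips at (222,318) and (290,285), tub at (195,185)). I'll advance to contact.

>>> apply_moves([
  [-0.4,-3.9,5.6,0,0,0,0],
  [-0.4,-3.9,5.6,0,0,0,0],
  [-0.4,-3.8,5.6,0,0,0,0],
  [-0.4,-3.8,5.6,0,0,0,0],
  [-0.4,-3.8,5.6,0,0,0,0],
  [-0.4,-3.7,5.6,0,0,0,0],
  [-0.4,-3.7,5.6,0,0,0,0],
  [-0.4,-3.7,5.6,0,0,0,0],
])

```text
t: 26.85
eef_pos: [0.3613, -0.3292, 0.0219]
tool_rot: [-0.413, 0.755, -0.446, 0.245]
contact_force: [-0.5, -0.7, -0.5]
gripper_width: 0.5
```

```bash
python3 - <<'E'
from jp import *
st()
for n in("scene","top"): cv2.imwrite(f"pics/{n}14.png",imaging.read_camera(n)[:,:,::-1])
a=cv2.imread("pics/top14.png")[230:330,330:430]; b=cv2.imread("pics/scene14.png")[280:380,270:370]
cv2.imwrite("pics/p14.png",cv2.resize(np.hstack([a,b]),None,fx=4,fy=4,interpolation=cv2.INTER_CUBIC))
E
```

```text
t26.85 H [-162.8  -24.5   21.9] e32.5 az24.5 F [-0.5 -0.7 -0.5] w0.50 q [ 1.86  1.   -0.83  2.12 -0.65  0.53  0.79]
```

View pics/p14.png

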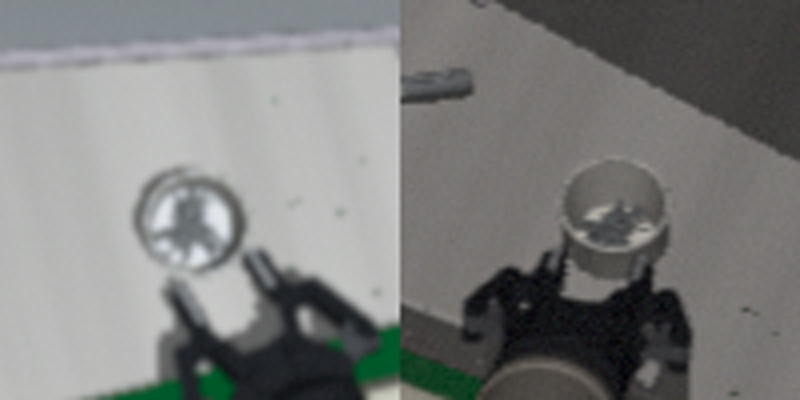

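>>> apply_moves([
  [0,-4,6.3,0,0,0,0],
  [0,-4,6.3,0,0,0,0],
  [0,-4,6.3,0,0,0,0],
  [0,-4,6.3,0,0,0,0],
  [0,-4,6.3,0,0,0,0],
  [0,-4,6.3,0,0,0,0],
  [0,-4,6.3,0,0,0,0],
  [0,-4,6.3,0,0,0,0],
])

```text
t: 27.95
eef_pos: [0.4169, -0.2986, 0.0217]
tool_rot: [-0.413, 0.755, -0.446, 0.245]
contact_force: [0.2, 0.3, 1.0]
gripper_width: 0.499
```

```bash
python3 - <<'E'
from jp import *
st()
for n in("scene","top"): cv2.imwrite(f"pics/{n}15.png",imaging.read_camera(n)[:,:,::-1])
a=cv2.imread("pics/top15.png")[220:320,310:410]; b=cv2.imread("pics/scene15.png")[270:370,270:370]
cv2.imwrite("pics/p15.png",cv2.resize(np.hstack([a,b]),None,fx=4,fy=4,interpolation=cv2.INTER_CUBIC))
E
```

```text
t27.95 H [-105.     1.8   21.7] e32.5 az24.5 F [0.2 0.3 1. ] w0.50 q [ 1.78  1.04 -0.9   2.14 -0.71  0.4   0.78]
```

View pics/p15.png

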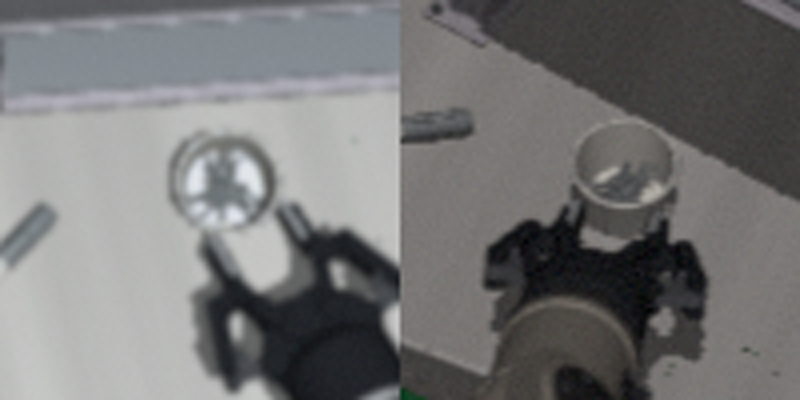

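```bash
python3 - <<'E'
from jp import *
t=toH(onz("top",310+222/4,220+183/4,.045)); print("tub",t)
_,P,_=cur(); d=t-toH(P); print(d)
q=np.array(bot.get_obs()["q"])
for s,az,e in [(.06,26,32.5),(.12,28,33),(.15,30,34),(.165,31,35)]:
    hp=toH(P)+s*np.array([np.cos(np.radians(25)),np.sin(np.radians(25)),0]); q,a,b=ikc(hp,e,az,q,.02);q,a,b=ikc(hp,e,az,q,.001); print(hp.round(3),"tub",(hp+d)[:2].round(3),q.round(2),round(a,1))
E
```

```text
tub [-0.08363363  0.01672476  0.045     ]
[0.02104041 0.01426037 0.0230206 ]
[-0.05   0.028  0.022] tub [-0.029  0.042] [ 1.68  1.07 -0.95  2.13 -0.75  0.31  0.76] 0.0
[0.004 0.053 0.022] tub [0.025 0.067] [ 1.56  1.08 -0.97  2.1  -0.78  0.25  0.73] 0.0
[0.031 0.066 0.022] tub [0.052 0.08 ] [ 1.48  1.06 -0.95  2.07 -0.78  0.26  0.7 ] 0.0
[0.045 0.072 0.022] tub [0.066 0.086] [ 1.43  1.04 -0.94  2.06 -0.79  0.26  0.68] 0.0
```

>>> apply_moves([
  [0,-4,6.3,0,-0.2,-0.1,0],
  [0,-4,6.3,0,-0.2,-0.1,0],
  [0,-4,6.3,0,-0.2,-0.1,0],
  [0,-4,6.3,0,-0.2,-0.1,0],
  [0,-4,6.3,0,-0.2,-0.1,0],
  [0,-4,6.3,0,-0.2,-0.1,0],
  [0,-4,6.3,0,-0.2,-0.1,0],
  [0,-4,6.3,0,-0.2,-0.1,0],
])

```text
t: 29.05
eef_pos: [0.4723, -0.2671, 0.0215]
tool_rot: [-0.418, 0.762, -0.434, 0.237]
contact_force: [-0.2, -0.8, -0.2]
gripper_width: 0.5
```

```bash
python3 - <<'E'
from jp import *
st()
for n in("scene","top"): cv2.imwrite(f"pics/{n}16.png",imaging.read_camera(n)[:,:,::-1])
a=cv2.imread("pics/top16.png")[200:300,310:410]; b=cv2.imread("pics/scene16.png")[230:330,270:370]
cv2.imwrite("pics/p16.png",cv2.resize(np.hstack([a,b]),None,fx=4,fy=4,interpolation=cv2.INTER_CUBIC))
E
```

```text
t29.05 H [-47.5  29.2  21.5] e32.5 az26.5 F [-0.2 -0.8 -0.2] w0.50 q [ 1.67  1.07 -0.94  2.13 -0.75  0.32  0.76]
```

View pics/p16.png

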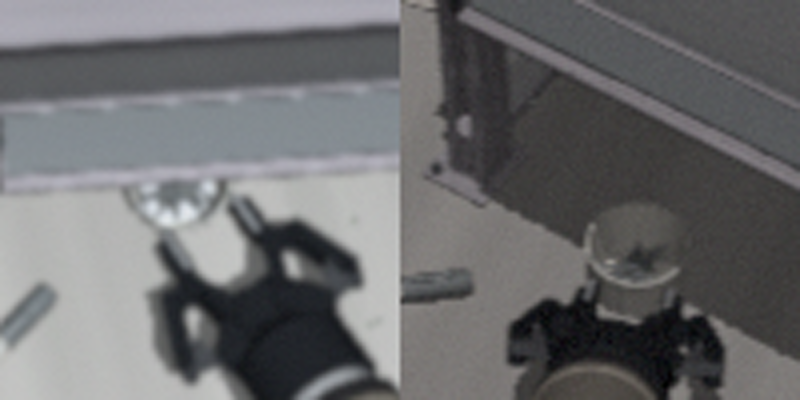

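>>> apply_moves([
  [0.2,-4,6.3,-0.1,-0.2,-0.1,0],
  [0.2,-4,6.3,-0.1,-0.2,-0.1,0],
  [0.2,-4,6.3,-0.1,-0.2,-0.1,0],
  [0.2,-4,6.3,-0.1,-0.2,-0.1,0],
  [0.2,-4,6.3,-0.1,-0.2,-0.1,0],
  [0.2,-4,6.3,-0.1,-0.2,-0.1,0],
  [0.2,-4,6.3,-0.1,-0.2,-0.1,0],
  [0.2,-4,6.3,-0.1,-0.2,-0.1,0],
])

```text
t: 30.15
eef_pos: [0.5275, -0.235, 0.0212]
tool_rot: [-0.417, 0.772, -0.424, 0.226]
contact_force: [-0.6, -0.5, 0.8]
gripper_width: 0.499
```

```bash
python3 - <<'E'
from jp import *
st()
for n in("scene","top"): cv2.imwrite(f"pics/{n}17.png",imaging.read_camera(n)[:,:,::-1])
a=cv2.imread("pics/top17.png")[180:280,310:410]; b=cv2.imread("pics/scene17.png")[220:320,270:370]
cv2.imwrite("pics/p17.png",cv2.resize(np.hstack([a,b]),None,fx=4,fy=4,interpolation=cv2.INTER_CUBIC))
E
```

```text
t30.15 H [ 9.9 57.1 21.2] e33.4 az28.6 F [-0.6 -0.5  0.8] w0.50 q [ 1.54  1.08 -0.96  2.09 -0.78  0.26  0.72]
```

View pics/p17.png

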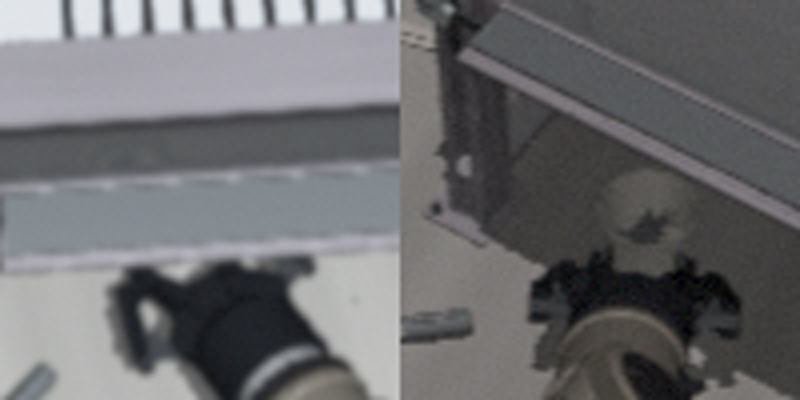

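>>> apply_moves([
  [0.8,-3.7,5.6,-0.2,-0.2,-0.1,0],
  [0.8,-3.7,5.6,-0.2,-0.2,-0.1,0],
  [0.8,-3.7,5.6,-0.2,-0.2,-0.1,0],
  [0.8,-3.7,5.6,-0.2,-0.2,-0.1,0],
  [0.8,-3.7,5.6,-0.2,-0.2,-0.1,0],
  [0.8,-3.7,5.6,-0.2,-0.2,-0.1,0],
  [0.8,-3.7,5.6,-0.2,-0.2,-0.1,0],
  [0.5,-2.4,3.6,0,0,0,0],
])

```text
t: 31.25
eef_pos: [0.5769, -0.21, 0.0208]
tool_rot: [-0.411, 0.783, -0.416, 0.213]
contact_force: [-0.9, -1.2, -0.3]
gripper_width: 0.501
```

```bash
python3 - <<'E'
from jp import *
st()
cv2.imwrite("pics/scene18.png",imaging.read_camera("scene")[:,:,::-1])
crop(cv2.imread("pics/scene18.png"),250,180,200,150,4,"pics/p18.png")
E
```

```text
t31.25 H [61.1 78.4 20.8] e34.8 az30.4 F [-0.9 -1.2 -0.3] w0.50 q [ 1.41  1.07 -0.95  2.05 -0.81  0.23  0.68]
```

View pics/p18.png

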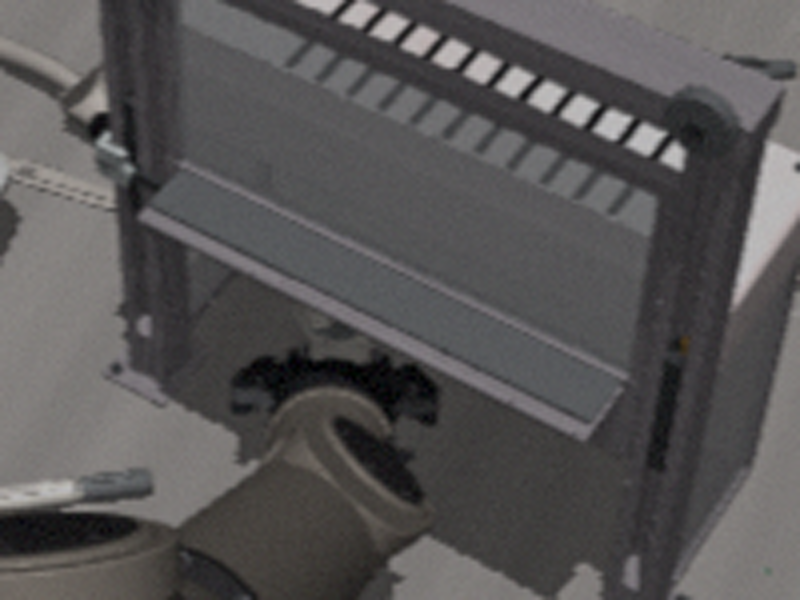

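>>> apply_moves([
  [0,2.3,-3.3,0,0,0,0],
  [0,4,-5.7,0,0,0,0],
  [0,5.7,-8.2,0,0,0,0],
  [0,6.8,-9.8,0,0,0,0],
  [0,6.8,-9.8,0,0,0,0],
  [0,6.8,-9.8,0,0,0,0],
  [0,6.8,-9.8,0,0,0,0],
  [0,6.8,-9.8,0,0,0,0],
])

```text
t: 32.3
eef_pos: [0.5051, -0.2589, 0.0205]
tool_rot: [-0.411, 0.782, -0.417, 0.213]
contact_force: [0.7, -0.6, -0.5]
gripper_width: 0.501
```

```bash
python3 - <<'E'
from jp import *
st(); plan((-.20,-.10,.05),38,30)
E
```

```text
t32.30 H [-14.2  35.   20.5] e34.8 az30.4 F [ 0.7 -0.6 -0.5] w0.50 q [ 1.53  1.02 -0.88  2.07 -0.75  0.37  0.71]
per row: 28.9 mm 0.4 deg
[3.0, 13.3, -25.6, -0.4, 0.04, -0.06]
[3.0, 13.4, -25.5, -0.4, 0.04, -0.06]
[3.0, 13.6, -25.4, -0.4, 0.04, -0.06]
[3.0, 13.8, -25.3, -0.4, 0.04, -0.06]
[3.0, 14.0, -25.2, -0.4, 0.04, -0.06]
[3.0, 14.1, -25.1, -0.4, 0.04, -0.06]
[3.0, 14.3, -25.0, -0.4, 0.04, -0.06]
[3.0, 14.5, -24.9, -0.4, 0.04, -0.06]
```

>>> apply_moves([
  [3,12,-20,-0.4,0,0,0],
  [3,13.5,-25.5,-0.4,0,0,0],
  [3,13.5,-25.5,-0.4,0,0,0],
  [3,13.5,-25.5,-0.4,0,0,0],
  [3,14,-25,-0.4,0,0,0],
  [3,14,-25,-0.4,0,0,0],
  [3,12,-25,-0.4,0,0,0],
  [3,10,-25,-0.4,0,0,0],
])

```text
t: 33.3
eef_pos: [0.3291, -0.406, 0.0552]
tool_rot: [-0.39, 0.794, -0.422, 0.199]
contact_force: [0.5, -0.6, -0.1]
gripper_width: 0.503
```

```bash
python3 - <<'E'
from jp import *
st(); plan((-.32,-.14,.18),50,30)
im=imaging.read_camera("scene")[:,:,::-1]; cv2.imwrite("pics/scene19.png",im); crop(im,250,180,200,150,4,"pics/p19.png")
E
```

```text
t33.30 H [-200.5  -98.8   55.2] e38.1 az30.7 F [ 0.5 -0.6 -0.1] w0.50 q [ 1.75  0.85 -0.65  1.94 -0.55  0.82  0.69]
per row: 22.2 mm 1.5 deg
[-3.2, -2.7, -21.8, -1.49, 0.08, -0.05]
[-3.2, -2.1, -21.9, -1.49, 0.08, -0.05]
[-3.2, -1.6, -21.9, -1.49, 0.08, -0.05]
[-3.1, -1.0, -22.0, -1.49, 0.08, -0.05]
[-3.1, -0.4, -22.0, -1.49, 0.08, -0.05]
[-3.1, 0.1, -22.0, -1.49, 0.08, -0.05]
[-3.1, 0.7, -22.0, -1.49, 0.08, -0.05]
[-3.0, 1.3, -22.0, -1.49, 0.08, -0.05]
```

View pics/p19.png

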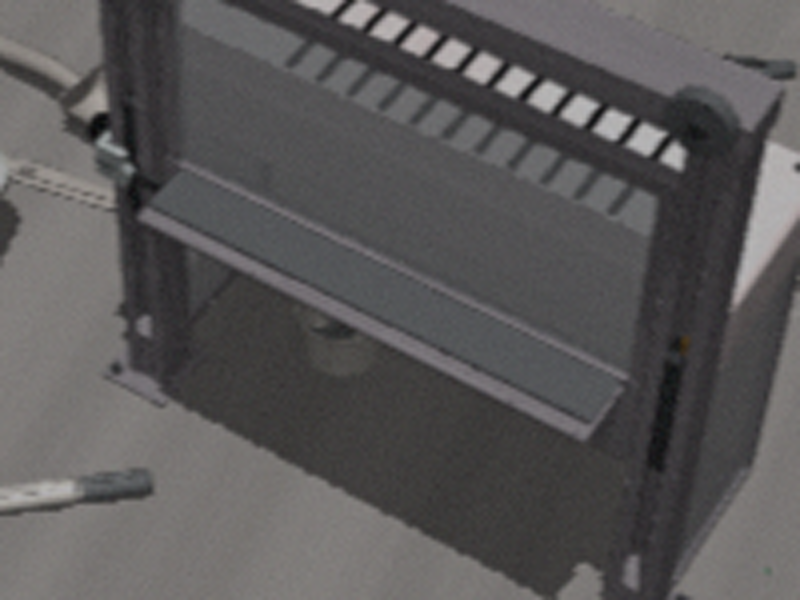

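The tub stands upright inside, foot at crop (340,375), and the window is still up. I'll check its position and do a careful final pointer/mark measurement.

```bash
python3 - <<'E'
from jp import *
for u,v in [(340,376),(308,360),(372,360)]: print("foot",(toH(onz("scene",250+u/4,180+v/4,0))*1000).round(0))
im=np.mean([imaging.read_camera("scene")[:,:,::-1].astype(float) for _ in range(8)],0); np.save("fin_s.npy",im)
c=np.clip((im[208:234,270:296]-20)*1.6,0,255).astype(np.uint8)
cv2.imwrite("pics/fin.png",np.hstack([cv2.resize(c,None,fx=15,fy=15,interpolation=m) for m in (cv2.INTER_NEAREST,cv2.INTER_CUBIC)]))
im2=np.mean([imaging.read_camera("top")[:,:,::-1].astype(float) for _ in range(8)],0); np.save("fin_t.npy",im2)
c=np.clip((im2[222:248,278:308]-20)*1.3,0,255).astype(np.uint8)
cv2.imwrite("pics/fint.png",np.hstack([cv2.resize(c,None,fx=13,fy=13,interpolation=m) for m in (cv2.INTER_NEAREST,cv2.INTER_CUBIC)]))
E
```

```text
foot [62. 77.  0.]
foot [ 62. 103.   0.]
foot [87. 66.  0.]
```

View pics/fin.png

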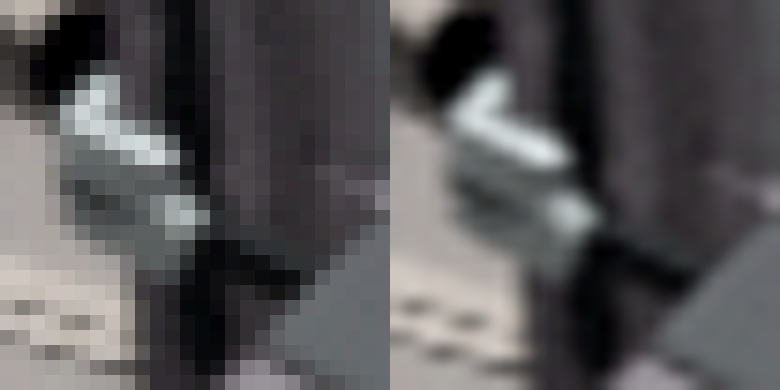

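View pics/fint.png

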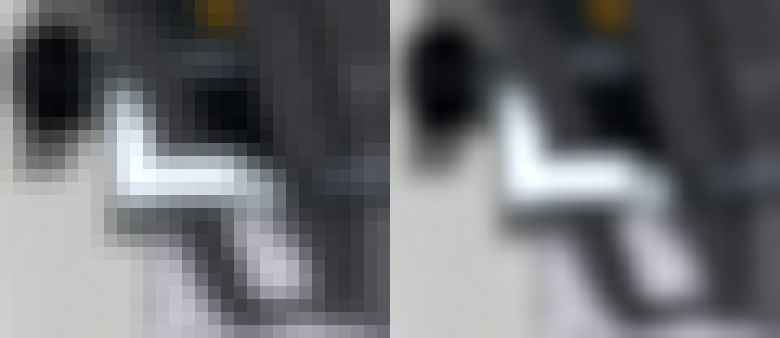

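```bash
python3 - <<'E'
from jp import *
A=cv2.imread("pics/scene10f.png").astype(np.float32); B=np.load("fin_s.npy").astype(np.float32); C=np.load("scene_avg.npy").astype(np.float32); D=cv2.imread("pics/scene9f.png").astype(np.float32)
def sh(X,Y,r0,r1,c0,c1):
    x=cv2.cvtColor(X[r0:r1,c0:c1],cv2.COLOR_BGR2GRAY);y=cv2.cvtColor(Y[r0:r1,c0:c1],cv2.COLOR_BGR2GRAY)
    return cv2.phaseCorrelate(x,y,cv2.createHanningWindow(x.shape[::-1],cv2.CV_32F))
for nm,Y in(("after raise+release",C),("final",B),("scene9",D)): print(nm,"lip",sh(A,Y,218,262,286,340),"static",sh(A,Y,130,200,262,300))
# column profiles through the point/pointer, final (gray)
g=cv2.cvtColor(B,cv2.COLOR_BGR2GRAY); g9=cv2.cvtColor(D,cv2.COLOR_BGR2GRAY)
print("rows 214..231"); 
for c in range(278,292): print(c,"fin",g[214:232,c].astype(int).tolist())
for c in range(278,290): print(c,"s9 ",g9[214:232,c].astype(int).tolist())
E
```

```text
after raise+release lip ((0.02419979876303202, 0.33464967896745534), 1.0901514096515168) static ((-0.008501686213090665, -0.08154772476822103), 0.9595834202236599)
final lip ((0.043832557660216764, 0.4196478964385868), 1.0240352905336232) static ((-0.030909905540401184, 0.006250138535158101), 0.9740962174203661)
scene9 lip ((0.597793450290844, 7.203686249112515), 0.5476802480564196) static ((-0.17762359314441056, -0.1667305739347782), 0.8717841671572791)
rows 214..231
278 fin [69, 75, 120, 151, 110, 78, 79, 70, 66, 78, 82, 96, 98, 103, 115, 116, 105, 115]
279 fin [59, 64, 97, 154, 141, 80, 74, 80, 75, 79, 78, 76, 62, 57, 65, 66, 64, 75]
280 fin [48, 48, 72, 133, 151, 82, 75, 98, 96, 79, 77, 78, 65, 50, 50, 49, 49, 52]
281 fin [28, 26, 37, 77, 113, 66, 76, 122, 124, 100, 80, 72, 59, 42, 40, 43, 42, 46]
282 fin [26, 22, 24, 28, 46, 37, 57, 110, 132, 97, 63, 48, 33, 26, 24, 29, 29, 33]
283 fin [30, 28, 26, 24, 24, 27, 32, 61, 96, 57, 29, 26, 24, 24, 23, 25, 25, 25]
284 fin [48, 48, 45, 45, 46, 52, 48, 41, 49, 44, 24, 24, 29, 29, 28, 22, 23, 25]
285 fin [59, 60, 61, 59, 60, 64, 62, 54, 5
[... 821 characters left out ...]
, 133, 133, 107, 87, 78, 68, 50, 46, 49, 49, 46]
282 s9  [29, 21, 19, 31, 49, 41, 62, 118, 142, 109, 69, 52, 55, 48, 47, 48, 44, 43]
283 s9  [31, 31, 29, 21, 28, 23, 36, 65, 104, 67, 41, 30, 43, 50, 49, 45, 45, 36]
284 s9  [51, 50, 49, 48, 53, 56, 52, 40, 54, 46, 32, 36, 46, 47, 46, 46, 40, 33]
285 s9  [67, 66, 63, 64, 63, 69, 72, 54, 62, 56, 53, 54, 56, 55, 54, 53, 47, 35]
286 s9  [65, 66, 67, 68, 66, 69, 71, 70, 68, 65, 62, 66, 63, 62, 60, 61, 61, 45]
287 s9  [61, 63, 58, 63, 66, 64, 64, 64, 60, 60, 59, 59, 58, 62, 63, 63, 59, 57]
288 s9  [55, 55, 55, 55, 54, 57, 56, 56, 51, 54, 53, 51, 53, 61, 57, 57, 55, 55]
289 s9  [56, 54, 58, 53, 54, 54, 50, 51, 54, 56, 51, 53, 55, 57, 55, 55, 57, 58]
```

```bash
python3 - <<'E'
from jp import *
g=cv2.cvtColor(np.load("fin_t.npy").astype(np.float32),cv2.COLOR_BGR2GRAY)
print("top rows 230..244")
for c in range(294,313): print(c,g[230:245,c].astype(int).tolist())
t=cv2.imread("pics/top11.png"); 
E
```

```text
top rows 230..244
294 [30, 32, 45, 94, 162, 203, 186, 126, 78, 67, 66, 65, 67, 74, 87]
295 [28, 28, 40, 88, 152, 192, 180, 131, 100, 97, 92, 80, 71, 68, 69]
296 [28, 27, 35, 72, 125, 164, 166, 139, 127, 135, 134, 120, 106, 94, 79]
297 [36, 33, 32, 52, 94, 136, 155, 146, 139, 152, 159, 155, 147, 136, 112]
298 [51, 45, 41, 46, 76, 114, 139, 138, 128, 140, 158, 167, 170, 163, 138]
299 [61, 58, 56, 54, 64, 86, 104, 106, 102, 115, 139, 160, 171, 169, 145]
300 [64, 64, 63, 61, 59, 62, 68, 72, 77, 89, 111, 137, 155, 156, 134]
301 [63, 63, 64, 64, 61, 58, 57, 57, 63, 71, 84, 102, 119, 125, 114]
302 [58, 60, 62, 63, 63, 65, 62, 57, 59, 63, 67, 73, 82, 89, 87]
303 [55, 56, 57, 58, 64, 69, 66, 57, 56, 60, 62, 63, 64, 67, 68]
304 [59, 57, 55, 57, 65, 71, 67, 55, 55, 58, 60, 61, 61, 62, 64]
305 [65, 63, 62, 65, 74, 79, 71, 60, 61, 65, 66, 67, 66, 67, 69]
306 [66, 65, 67, 74, 84, 85, 76, 69, 75, 80, 82, 81, 81, 81, 80]
307 [66, 64, 67, 75, 84, 85, 76, 73, 81, 87, 87, 88, 88, 88, 88]
308 [70, 65, 67, 74, 80, 80, 74, 73, 82, 87, 89, 90, 91, 91, 91]
309 [86, 82, 82, 83, 82, 82, 81, 87, 97, 104, 109, 112, 109, 107, 106]
310 [107, 107, 109, 106, 100, 99, 104, 113, 122, 128, 135, 139, 135, 131, 131]
311 [125, 127, 128, 127, 124, 124, 127, 132, 136, 138, 143, 145, 142, 140, 144]
312 [133, 134, 134, 135, 135, 135, 136, 137, 138, 138, 140, 141, 139, 138, 147]
```

```bash
python3 - <<'E'
from jp import *
def zrow(s,row):   # point on the scene ray whose top row = row
    o,d=ray("scene",*s); from scipy.optimize import brentq
    f=lambda t: proj("top",o+d*t)[1]-row
    t=brentq(f,.9,1.6); P=o+d*t; return (toH(P)*1000).round(1),proj("top",P).round(2)
print("mark",[zrow((283.8,r),236.4) for r in (222.3,222.8,223.2)], zrow((283.8,222.3),236.0))
for c,r in ((284,224.4),(286,225.4),(288,226.3)): print("ptr",zrow((c,r),235.0))
g=cv2.cvtColor(np.load("fin_s.npy").astype(np.float32),cv2.COLOR_BGR2GRAY); gt=cv2.cvtColor(np.load("fin_t.npy").astype(np.float32),cv2.COLOR_BGR2GRAY)
for c in (300,320,340,360): print(c,"scene rows 225-275", g[225+int((c-290)*.5):225+int((c-290)*.5)+22,c].astype(int).tolist(),225+int((c-290)*.5))
for c in (330,360,390,420): print(c,"top rows 235..250",gt[235:252,c].astype(int).tolist())
E
```

```text
mark [(array([-28.3, 172.4, 229.9]), array([301.67, 236.4 ])), (array([-27.8, 172.9, 227.5]), array([301.51, 236.4 ])), (array([-27.5, 173.2, 225.5]), array([301.37, 236.4 ]))] (array([-27. , 173.4, 228.2]), array([301.22, 236.  ]))
ptr (array([-22.1, 177.3, 214.2]), array([299.71, 235.  ]))
ptr (array([-22.6, 170.7, 214.9]), array([302.57, 235.  ]))
ptr (array([-23.2, 164.1, 216. ]), array([305.45, 235.  ]))
300 scene rows 225-275 [85, 84, 85, 85, 86, 86, 83, 70, 78, 115, 117, 114, 91, 60, 65, 66, 67, 65, 67, 67, 66, 66] 230
320 scene rows 225-275 [85, 86, 86, 84, 86, 86, 85, 66, 82, 112, 111, 113, 91, 56, 58, 59, 60, 60, 61, 61, 61, 60] 240
340 scene rows 225-275 [85, 84, 85, 85, 87, 86, 83, 66, 97, 113, 110, 117, 93, 68, 74, 75, 70, 72, 73, 73, 74, 74] 250
360 scene rows 225-275 [85, 86, 85, 86, 85, 86, 79, 60, 90, 111, 111, 120, 94, 58, 61, 62, 62, 61, 62, 61, 60, 61] 260
330 top rows 235..250 [136, 136, 137, 137, 138, 138, 137, 141, 153, 167, 165, 154, 153, 168, 175, 176, 176]
360 top rows 235..250 [136, 136, 136, 137, 136, 138, 149, 162, 164, 159, 163, 180, 188, 188, 188, 188, 188]
390 top rows 235..250 [136, 136, 134, 132, 144, 166, 174, 165, 160, 171, 178, 179, 179, 179, 179, 179, 179]
420 top rows 235..250 [134, 132, 142, 162, 169, 164, 167, 180, 187, 188, 188, 189, 189, 189, 189, 189, 188]
```

```bash
python3 - <<'E'
from jp import *
def T(s,u,n):
    P,e=tri(("scene",*s),("top",*u)); print(n,(toH(P)*1000).round(1),"gap",round(e*1000,1))
T((274.5,216.3),(287.1,237.4),"clamp top front-left corner")
T((281.3,219.0),(296.8,236.6),"clamp top front-right end")
# lip: scene lines with fixed hood x
from scipy.optimize import least_squares
def onx(s,x,cam="scene"):
    o,d=ray(cam,*s); oo,X,Y,_=hood(); t=(x-(o-oo)@X)/(d@X); return (toH(o+d*t)*1000).round(1)
for c,lo,up in ((300,242.3,238.3),(320,252.3,248.0),(340,262.4,258.0),(360,272.4,268.0)):
    print("lip lower edge x=-52",onx((c,lo),-.052),"upper steel at x=-52",onx((c,up),-.052), "x=-43",onx((c,up),-.043))
for c,f,b in ((330,247,243),(360,245.5,241.2),(390,243.3,239.4),(420,241.2,237.2)):
    a=toH(onz("top",c,f,.215)); b_=toH(onz("top",c,b,.222)); print("top lip front edge at z=215:",(a*1000).round(1),"strip front edge at z=222",(b_*1000).round(1))
# initial lip check in scene (scene1) lower edge: sash start
E
```

```text
clamp top front-left corner [-27.6 203.8 231.9] gap 4.1
clamp top front-right end [-27.8 182.  235.1] gap 3.3
lip lower edge x=-52 [-52.  107.  219.1] upper steel at x=-52 [-52.  106.4 233.8] x=-43 [-43.  113.3 221.3]
lip lower edge x=-52 [-52.   48.8 220. ] upper steel at x=-52 [-52.   48.7 235.5] x=-43 [-43.   54.9 223. ]
lip lower edge x=-52 [-52.   -7.6 220.5] upper steel at x=-52 [-52.   -7.2 236.1] x=-43 [-43.   -1.7 223.6]
lip lower edge x=-52 [-52.  -62.2 221.3] upper steel at x=-52 [-52.  -61.4 236.6] x=-43 [-43.  -56.5 224.2]
top lip front edge at z=215: [-53.7 109.6 215. ] strip front edge at z=222 [-45.6 109.2 222. ]
top lip front edge at z=215: [-54.   41.1 215. ] strip front edge at z=222 [-45.1  41.  222. ]
top lip front edge at z=215: [-52.6 -27.5 215. ] strip front edge at z=222 [-44.7 -27.2 222. ]
top lip front edge at z=215: [-51.4 -96.2 215. ] strip front edge at z=222 [-43.3 -95.6 222. ]
```

```bash
python3 - <<'E'
from jp import *
for U in (.212,.215,.218):
    print("underside",U)
    print(" lip front-bottom-left corner",proj("scene",H((-.052,.155,U))).round(1)," strip front-left",proj("scene",H((-.043,.153,U+.012))).round(1)," strip back-left",proj("scene",H((-.006,.153,U+.012))).round(1))
    for x in (-.029,-.023,-.020): print("  ptr x",x,"root",proj("scene",H((x,.155,U+.006))).round(1),"tip",proj("scene",H((x,.179,U+.006))).round(1),"top tip",proj("top",H((x,.179,U+.006))).round(1))
g=np.load("fin_s.npy"); c=np.clip((g[215:250,276:306]-20)*1.8,0,255).astype(np.uint8)
cv2.imwrite("pics/ll.png",cv2.resize(c,None,fx=17,fy=17,interpolation=cv2.INTER_NEAREST))
E
```

```text
underside 0.212
 lip front-bottom-left corner [284.1 236.1]  strip front-left [286.7 230.8]  strip back-left [295.6 221.7]
  ptr x -0.029 root [289.5 228.7] tip [281.7 224.7] top tip [299.  237.7]
  ptr x -0.023 root [291.  227.2] tip [283.2 223.3] top tip [298.9 235.1]
  ptr x -0.02 root [291.7 226.5] tip [283.9 222.5] top tip [298.8 233.8]
underside 0.215
 lip front-bottom-left corner [284.  235.2]  strip front-left [286.7 230. ]  strip back-left [295.5 220.9]
  ptr x -0.029 root [289.5 227.8] tip [281.7 223.9] top tip [299.  237.5]
  ptr x -0.023 root [290.9 226.4] tip [283.1 222.4] top tip [298.8 234.9]
  ptr x -0.02 root [291.7 225.6] tip [283.8 221.7] top tip [298.8 233.6]
underside 0.218
 lip front-bottom-left corner [284.  234.4]  strip front-left [286.6 229.1]  strip back-left [295.5 220. ]
  ptr x -0.029 root [289.4 227. ] tip [281.6 223. ] top tip [298.9 237.3]
  ptr x -0.023 root [290.9 225.5] tip [283.  221.6] top tip [298.8 234.7]
  ptr x -0.02 root [291.6 224.8] tip [283.8 220.9] top tip [298.7 233.4]
```

View pics/ll.png

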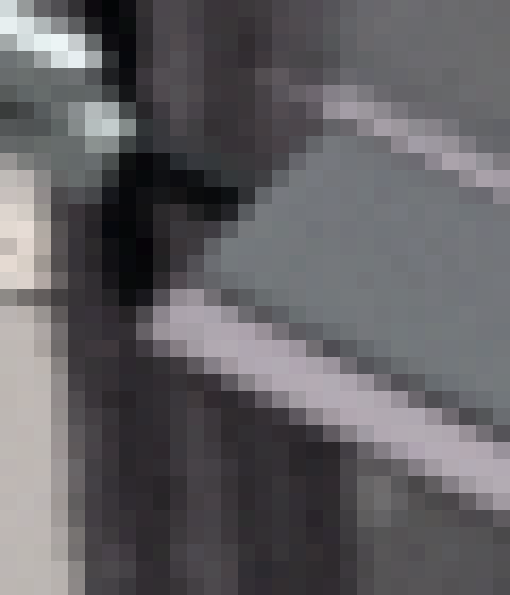

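```bash
python3 - <<'E'
from jp import *
im=imaging.read_camera("top")[:,:,::-1]; a=cv2.imread("pics/top0.png")
crop(im,140,20,400,300,2,"pics/top20.png")
g=lambda x:cv2.cvtColor(x,cv2.COLOR_BGR2GRAY).astype(np.float32)
for n,(r0,r1,c0,c1) in {"pen":(265,315,280,330),"tray":(220,335,160,265),"scissors":(200,232,180,268),"roll":(260,302,465,510),"scoop":(168,195,180,265)}.items():
    x,y=g(a)[r0:r1,c0:c1].copy(),g(im)[r0:r1,c0:c1].copy(); print(n,cv2.phaseCorrelate(x,y,cv2.createHanningWindow(x.shape[::-1],cv2.CV_32F)))
E
```

```text
pen ((-0.2211356358407599, -0.0868208770636123), 0.9056591926574707)
tray ((0.0004299428123886173, -0.023041957957289583), 0.9501552664939268)
scissors ((-0.013768259126656801, -0.01908763802661184), 0.8837248527341419)
roll ((0.2328010330902366, 0.5070320113819378), 0.7970689316737799)
scoop ((0.044067724497075744, 0.6810504793716525), 0.8845433556984481)
```

View pics/top20.png

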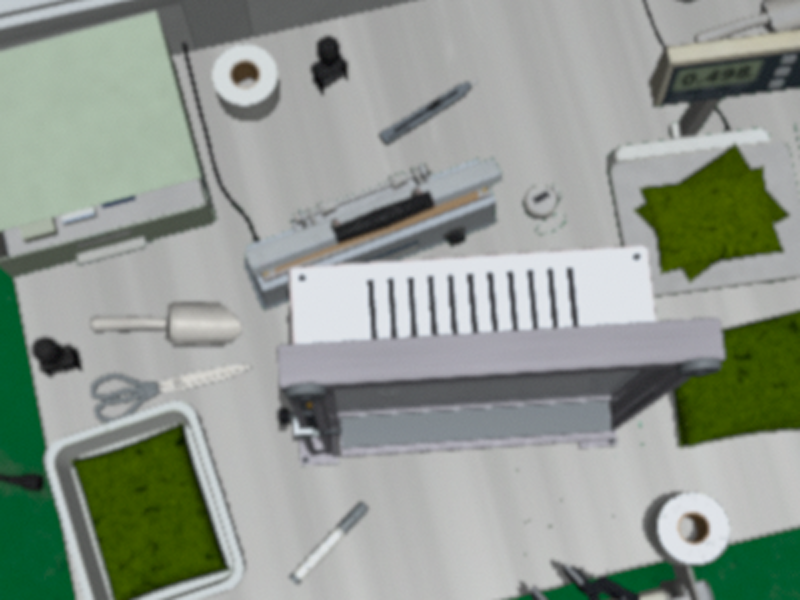

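Nothing else has moved: the small correlation shifts on the roll and scoop are lighting and shadow changes, and the arm never came near the scoop. The gripper is clear of everything, so I'm handing in.

```bash
python3 - <<'E'
from jp import *
st(); print(bot.hand_in())
E
```

```text
t34.20 H [-199.1  -98.3   55. ] e38.0 az30.7 F [-1.2 -0.1 -0.2] w0.50 q [ 1.74  0.85 -0.65  1.94 -0.55  0.82  0.69]
the job is handed in; nothing more can be done
None
```

The window is raised to about the index height and stays there. The tub stands upright inside the hood behind it. I handed the job in at 34 s with the gripper clear of everything.

**Window:** I pushed it up with the shut fingers under the right end of the lip, at about 3 N. It had started about 25 mm above its lowest stop.
- **Level:** My best reading puts pointer and mark level within about 2–3 mm, both near z 216–220 mm. One camera pixel is about 3.6 mm here, and my estimates disagreed. Triangulating the visible bright tip of the index put the mark several mm higher, by up to about 10 mm. I took that tip to be the back edge of the point.
- **Drop:** Image matching showed the window settled about 1.5 mm when I lowered the finger. I did not correct that.

**Tub:** I slid it along the table in the half-open fingers, without gripping or lifting it. In the last picture it is upright, with its foot about 60 mm behind the window plane. Its centre is near x 83, y 85 mm in the hood frame, inside the free space.

**Everything else:** The pen, tray and scissors were unmoved in the last top view. The roll and scoop showed apparent shifts of under 1 px, which I put down to shadow and lighting. The stamp I checked only by eye.

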